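# Clamp the carving panels on edge and select the extractor port

### The job

Get the carving panels ready for edge sanding: stand every wooden panel that lies on the bench upright on its short thin edge in the slots of the clamping rack, one to a slot, then hook the latch's wire loop over the red keeper and throw the red lever past its toggle point until it lies fully shut, so that the jaw closes on the panels. After that, turn the dust extractor's selector the shorter way round until its orange pointer is at the green mark. Do not knock over the glue bottle or the varnish jar.

Things in the scene. Friction and masses are not known exactly. Their poses are not given: they have to be found in the camera images.
- rack: Fixed wooden clamping rack. Origin: centre of its underside on the bench; x away from the robot, across the row of slots; y along the slots; z up. Deck top 16 mm up. Four slots at x = -60, -20, +20, +60 mm, each 21 mm wide (x) between battens with rounded tops, 63 mm up, 52 mm long (y). The latch is on the -y side, in the plane x = 0
- slots (a point): Middle of the row of slots, on the deck: rack (0, 5, 16) mm, axes as the rack; a panel goes in with its centre at y = 0 of this point. Along y the slots end at a fixed stop 40 mm to -y (top 70 mm above the bench) and at the aluminium jaw, face 40 mm to +y when open, 27 mm when clamped (top 70 mm above the bench)
- jaw (a joint): Slide of the jaw, m: 0 = fully open (sprung open by about 4 N, 14 N when clamped), grows as it moves to the rack's -y; the latch draws it to about 0.013. Rods at x = -97 and +97 mm, 10 mm up, tie the jaw to a cross bar at y = -75 mm, on which the red keeper stands, so the keeper moves with the jaw
- keeper (a point): Point on the bearing face (towards the rack's +y) of the red keeper hook; rack (0, -72, 32.5) mm with the jaw open; axes as the rack. Hook 18 mm wide (x), 6 mm thick, top 8.5 mm above this point, its lip reaching 6 mm to +y, underside 4.5 mm above. A ledge 4.5 mm below runs 22 mm to +y: the loop's rod lands there beyond the lip and is then drawn under the lip
- lever_pivot (a point): Hinge axis (parallel to the rack's x) of the latch's lever, fixed on the rack at (0, -134, 36) mm; axes as the rack
- lever (a joint): Lever angle, rad. The handle points 35 degrees + this angle above the rack's +y: 0 = leaning over to the keeper (stop), 0.96 = straight up, 2.5 = toggle point, 2.79 = shut (stop; 15 degrees below level, pointing away from the keeper). Light friction (0.02 N m); up to 0.25 N m draws the jaw; past the toggle the spring holds it shut. Below 0.4 the loop reaches past the keeper's lip
- lever_tip (a point): Outer end of the lever's red handle, 62 mm from the pivot, on its centre line. The handle is 20 mm wide (x) and 10 mm thick, red over its outer 36 mm
- loop (a joint): Angle of the wire loop relative to the lever, rad: 0 = along the handle, positive = folded back beyond it, away from the keeper (stop at 1.45). It hinges freely on the lever, 16 mm out from the pivot, and falls by its own weight: pushed past vertical on the keeper's side it falls on to the keeper's ledge. It starts folded back
- loop_bar (a point): Middle of the loop's cross rod: 5 mm thick steel, 32 mm wide (x), 66.3 mm from its hinge on the lever; the side wires (5 mm) are 32 mm apart and pass either side of the handle and of the keeper
- selector (a joint): Angle of the extractor's endless selector knob, rad, anticlockwise from above, no stops: 0 and 6.283 (the same place) = orange pointer at the green mark. It starts between 1.0 and 5.28; below 3.14 the shorter way is down to 0, above it up to 6.283. Friction 0.03 N m; stays where left
- selector_grip (a point): On the knob's axis, in the middle of its grip bar, 70 mm above the bench. The bar is 44 mm long, 14 mm thick and runs from 52 to 82 mm above the bench; its long direction is the line to the pointer end. Below it is a round skirt of 48 mm diameter, top 53 mm up
- pointer (a point): Orange-tipped end of the knob's grip bar, 20 mm from the axis, at the height of the bar's top (82 mm above the bench)
- green_mark (a point): Green block mark on the selector's dark dial plate, 33 mm from the knob's axis, 45 mm above the bench; the other eleven marks are thin and white. The white control box is 96 mm square and 42 mm tall
- panel0_center (a point): Centre of panel 0 (absent in some starts): mid-brown wood with a dark inlay, 100 mm (its x) by 64 mm (its y) by 16 mm (its z), about 70 g. Starts lying flat on the bench, centre 8 mm up; standing in the rack its x is vertical and its centre is 66 mm above the bench
- panel1_center (a point): Centre of panel 1 (absent in some starts): dark wood with a mid-brown inlay, 100 mm (its x) by 64 mm (its y) by 16 mm (its z), about 70 g. Starts lying flat on the bench, centre 8 mm up; standing in the rack its x is vertical and its centre is 66 mm above the bench
- panel2_center (a point): Centre of panel 2 (absent in some starts): pale plywood with a mid-brown inlay, 100 mm (its x) by 64 mm (its y) by 16 mm (its z), about 70 g. Starts lying flat on the bench, centre 8 mm up; standing in the rack its x is vertical and its centre is 66 mm above the bench
- panel3_center (a point): Centre of panel 3 (absent in some starts): mid-brown wood with a pale inlay, 100 mm (its x) by 64 mm (its y) by 16 mm (its z), about 70 g. Starts lying flat on the bench, centre 8 mm up; standing in the rack its x is vertical and its centre is 66 mm above the bench
- glue: White glue bottle, 48 mm diameter, 140 mm tall, standing on the bench; origin at its base; bystander
- varnish: Amber varnish jar, 60 mm diameter, 85 mm tall, standing on the bench; origin at its base; bystander
Things that resemble listed ones, but are neither listed nor needed, are in the scene too. Leave any blue look-alike of the part that bears panel1_center alone. Leave any purple look-alike of the part that bears panel2_center alone.

How it is judged:
By the outcome, as a careful person would: the job done as asked, in the order asked, and still so for the second after the job is handed in, with the robot touching nothing.
Of panel0, panel1, panel2, panel3 only 3 to 4 are there at a start; the rules pass over those that are not, and their reading is None.
At some moment in a run one of panel0, panel1, panel2, panel3 may be knocked a few centimetres aside while the robot is not near it.
It also fails if it takes over 210 s, if anything falls off the work surface, if the arm or the gripper's body presses on something with over 40 N, if the wrist force passes 120 N, or if a joint passes its speed limit or range.

### The arm

A 6-joint arm with a two-finger parallel gripper is mounted at the origin on the work surface. World frame = base frame: x ahead of the robot, y to its left, z up, the work surface at z = 0. Lengths are in mm, angles in rad, forces in N, time in s.
With the tool pointing down it reaches from about 275 to 1000 mm from the base axis. Payload 8.4 kg.
Tool frame: the origin (TCP) lies at the very end of the fingers, on their centre line; the grasp point (between the pads) lies r.hold_point_z behind it (r.hold_point_z is the distance from the TCP to the grasp point, in mm); x points along the fingers, z is the direction in which the jaws open and shut, and the axes are right-handed (so a half turn about x gives the same grasp; the last joint's range is limited). The gripper opens to 85 mm and grips with 20 to 120 N. Pads are 22 mm wide; open, the fingers measure 114 mm over their backs; the gripper's body (76 mm by 85 mm) begins 54 mm behind the grasp point. The pads swing forward as they close: fully open they stand 13 mm farther back than shut.
Start: joints at [-1.118, 0.353, 1.633, -0, 1.155, -0.002], TCP at [274.551, -561.471, 231.281] pointing down, gripper open.
Joint ranges: [-2.63, 2.63], [-0.92, 2.1], [0.06, 2.66], [-1.3, 4.44], [0, 2.69], [-3.02, 3.02]. Speed limits (rad/s): [2.22, 2.22, 2.79, 3.14, 3.14, 3.14].

### API

Orientations are given as [roll, pitch, yaw] about the fixed x, y, z axes, in that order (R = Rz(yaw) Ry(pitch) Rx(roll)).
In Python, from rig import r gives the robot as it stands.
- The arm moves only by the tool jog_arm, never from a script. Its argument "series" is a list of rows, each a list of 7 numbers: the turn, a rotation vector about the tool's x, y, z in degrees, then the shift along the tool's x, y, z in cm, then the opening, from 0 (shut) to 1 (fully open). In form: [[wx, wy, wz, tx, ty, tz, fingers], ...]. A call has 1 to 20 rows; each row shifts and turns the commanded pose from where the row before left it, along the tool's axes as they then stand; what a row does not reach is not made up. A row lasts 1/10 s, in which the tool goes at most 50 mm and 8.59 degrees, less where a joint would pass 70% of its speed; a pose out of reach is approached as far as the arm can. A call with a gripper value outside its range is refused whole. The fingers move at their own pace and stop on an object; "force" is the grip in N (left out, the last holds). Time passes only in rows, so rows that do not move let the fingers close. It gives the time, the measured TCP pose, the force and the opening at its end, in the units of the state.
- r.sense(): the state, without advancing time (a new reading comes with each control period).
- r.grab_frame(name): name is "scene" or "top" or "wrist"; returns (picture, depth): 480x640x3 uint8, red, green, blue; 480x640 float32, mm along the optical axis (not along the pixel's ray), 0 where there is no reading.
- r.get_calibration(name): a dict with "mtx" (3x3 intrinsics, pixels), "position" and "rotation" of the camera in the world; the wrist camera has in their place "mount" (4x4, takes a point from camera to tool coordinates, whose origin is the TCP and whose axes are the tool frame's). Camera axes: x right, y down, z forward; pixel columns grow to the right and rows downward; lengths in mm; the calibration is good to about 2 mm. The wrist camera is an equidistant fisheye: a pixel r from the principal point sees the ray r / f radians off the axis. A picture is of the moment at which its call begins: read the wrist's pose just before it. get_calibration takes no time and is no camera call.
- r.sign_off(): hands the job in, once; it reports no verdict.
The state is a dict: "clock": time; "qpos": joint angles; "qvel": joint speeds; "joint_efforts": joint torques, N m; "eef_pos": TCP position; "tcp_rot": TCP orientation; "contact_force": force on the tool from outside, world axes, zero at the start; "wrist_torque": the same for the moment, N m; "opening": opening from 0.0 (shut) to 1.0 (fully open).
Only numpy, scipy, OpenCV 4.12 (cv2) and the standard library are available. Lean on these libraries where they do the work, as an engineer would, in place of code of your own. Each camera call takes 0.05 s, during which the arm holds its last target.

## Working session

There is one attempt and no reset: what is moved stays moved. The work goes in short steps, Python scripts to look and compute and a tool call to move; the robot and the scene stay as the last step left them, time stands still between calls to the robot, and variables do not carry over. Pictures are saved under pics/ and viewed, and the job is handed in when it is done.

Besides the shell and the picture viewer there is one more tool, called after "Call:" as a command line: name --pt "numbers of a row" for each row, then --argument value for the rest. jog_arm: Moves the arm, as the interface text tells. Its arguments: {"type":"object","properties":{"series":{"type":"array"},"force":{"type":"number"}},"required":["series"]}

```bash
ls; mkdir -p pics
python3 - <<'E'
from rig import r
import cv2,numpy as np
np.set_printoptions(precision=4,suppress=True)
print(r.sense()); print(r.hold_point_z)
for n in ("scene","top","wrist"):
    c=r.get_calibration(n); print(n,c)
    im,d=r.grab_frame(n); cv2.imwrite(f"pics/{n}0.png",im[:,:,::-1]); np.save(f"pics/{n}0.npy",d)
E
```

```text
pics
{'clock': 0.0, 'qpos': array([-1.1183,  0.3537,  1.6342,  0.    ,  1.1552, -0.0024]), 'qvel': array([ 0.001 ,  0.0021, -0.001 ,  0.0002,  0.0008, -0.001 ]), 'joint_efforts': array([  0.0016, -60.5239, -34.2075,   0.0004,   0.0092,  -0.    ]), 'eef_pos': array([ 274.3652, -561.0022,  230.5416]), 'tcp_rot': array([3.1259, 1.5694, 2.0099]), 'contact_force': array([ 0.4885, -0.0388, -0.0415]), 'wrist_torque': array([-0.0274, -0.0441,  0.0195]), 'opening': 0.9994803837601841}
18.700000000000003
scene {'mtx': array([[535.4751,   0.    , 332.7138],
       [  0.    , 535.4751, 241.2008],
       [  0.    ,   0.    ,   1.    ]]), 'position': array([ 996.4099, -443.0739,  940.6277]), 'rotation': array([-2.5091,  0.0026,  0.801 ])}
top {'mtx': array([[459.3043,   0.    , 319.206 ],
       [  0.    , 459.3043, 247.3085],
       [  0.    ,   0.    ,   1.    ]]), 'position': array([ 441.2751,  -24.4466, 1007.8576]), 'rotation': array([-3.0657,  0.0296, -1.5674])}
wrist {'mtx': array([[371.6483,   0.    , 323.8109],
       [  0.    , 371.6483, 236.883 ],
       [  0.    ,   0.    ,   1.    ]]), 'mount': array([[  -0.0002,   -0.2859,    0.9583, -142.7013],
       [   0.    ,   -0.9583,   -0.2859,   72.4104],
       [   1.    ,   -0.    ,    0.0002,   -0.865 ],
       [   0.    ,    0.    ,    0.    ,    1.    ]])}
```

View pics/top0.png

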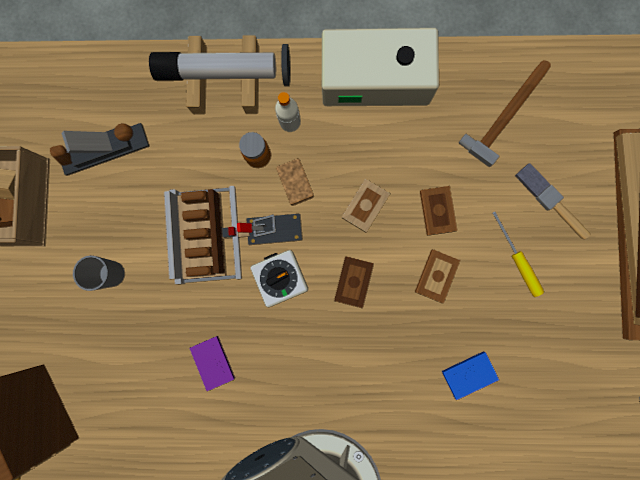

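View pics/scene0.png

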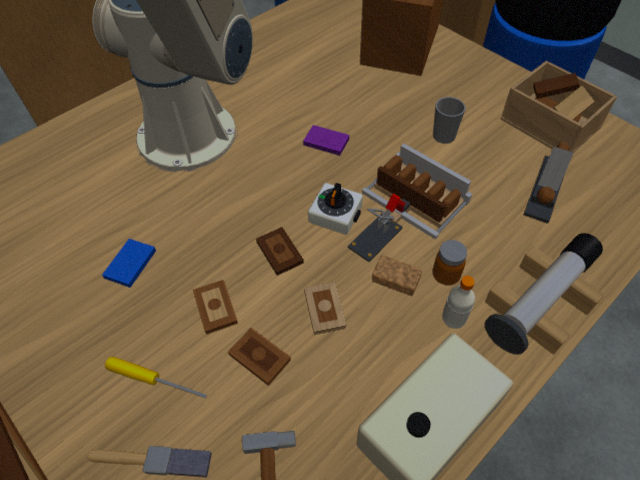

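View pics/wrist0.png

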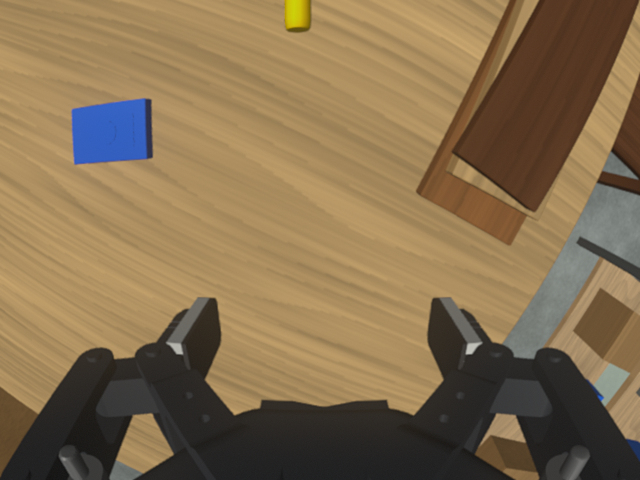

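Candidates in the top picture are panel0 (438,210), panel1 (354,281), panel2 (366,205) and panel3 (438,276). The look-alikes are the cork block (295,180), the purple one (212,363) and the blue one (470,376). Next I'll measure.

```bash
cat > h.py <<'E'
from rig import r
import cv2,numpy as np
from scipy.spatial.transform import Rotation as Ro
np.set_printoptions(precision=3,suppress=True)
def cam(n):
    c=r.get_calibration(n)
    return np.array(c['mtx']),np.array(c['position']),Ro.from_euler('xyz',c['rotation']).as_matrix()
def deproj(n,d):
    K,p,R=cam(n); v,u=np.mgrid[:d.shape[0],:d.shape[1]]
    P=np.stack([(u-K[0,2])/K[0,0]*d,(v-K[1,2])/K[1,1]*d,d],-1)
    W=P@R.T+p; W[d<=0]=np.nan; return W
def pix2w(n,u,v,z):
    K,p,R=cam(n); ray=R@np.array([(u-K[0,2])/K[0,0],(v-K[1,2])/K[1,1],1.]); return p+ray*(z-p[2])/ray[2]
def w2pix(n,P):
    K,p,R=cam(n); q=R.T@(np.array(P)-p); return K[:2,:2]@(q[:2]/q[2])+K[:2,2]
def tool():
    s=r.sense(); return s['eef_pos'],Ro.from_euler('xyz',s['tcp_rot']).as_matrix(),s
def shot(n,name,crop=None,sc=1):
    im,d=r.grab_frame(n); np.save(f'pics/{name}.npy',d); cv2.imwrite(f'pics/{name}_full.png',im[:,:,::-1])
    o=im[:,:,::-1]
    if crop: u0,v0,u1,v1=crop; o=cv2.resize(o[v0:v1,u0:u1],None,fx=sc,fy=sc,interpolation=cv2.INTER_CUBIC)
    cv2.imwrite(f'pics/{name}.png',o); return im,d
E
python3 - <<'E'
from h import *
for n,us in (('top',[(366,205),(438,210),(354,281),(438,276),(212,363),(295,180),(600,300),(279,278),(252,140),(404,55)]),('scene',[(325,308),(260,355),(280,250),(215,305),(130,262),(335,207)])):
    W=deproj(n,np.load(f'pics/{n}0.npy'))
    for u,v in us: print(n,u,v,W[v,u])
im=cv2.imread('pics/top0.png'); cv2.imwrite('pics/c1.png',cv2.resize(im[170:310,155:315],None,fx=4.5,fy=4.2,interpolation=cv2.INTER_CUBIC))
cv2.imwrite('pics/c2.png',cv2.resize(im[170:310,325:475],None,fx=4,fy=4,interpolation=cv2.INTER_CUBIC))
im=cv2.imread('pics/scene0.png'); cv2.imwrite('pics/c3.png',cv2.resize(im[140:270,295:475],None,fx=4.4,fy=4.4,interpolation=cv2.INTER_CUBIC))
E
```

```text
top 366 205 [609.06  -96.371  15.961]
top 438 210 [ 597.783 -251.538   16.647]
top 354 281 [444.083 -69.959  15.446]
top 438 276 [ 455.352 -249.331   16.308]
top 212 363 [268.19  233.598  17.04 ]
top 295 180 [661.302  57.537  31.106]
top 600 300 [ 405.231 -597.667   -1.075]
top 279 278 [449.44   84.352  79.999]
top 252 140 [734.131 143.064  81.672]
top 404 55 [ 897.016 -166.833  112.33 ]
scene 325 308 [615.823 -98.504  19.79 ]
scene 260 355 [ 603.601 -252.519   19.925]
scene 280 250 [449.323 -70.807  19.997]
scene 215 305 [ 458.16  -247.8     15.704]
scene 130 262 [ 257.298 -314.275   22.401]
scene 335 207 [466.53   74.159  54.747]
```

View pics/c1.png

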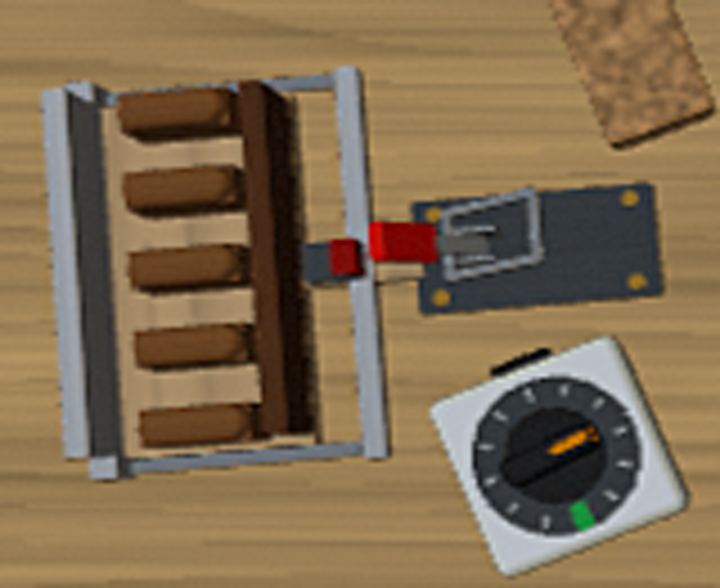

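View pics/c2.png

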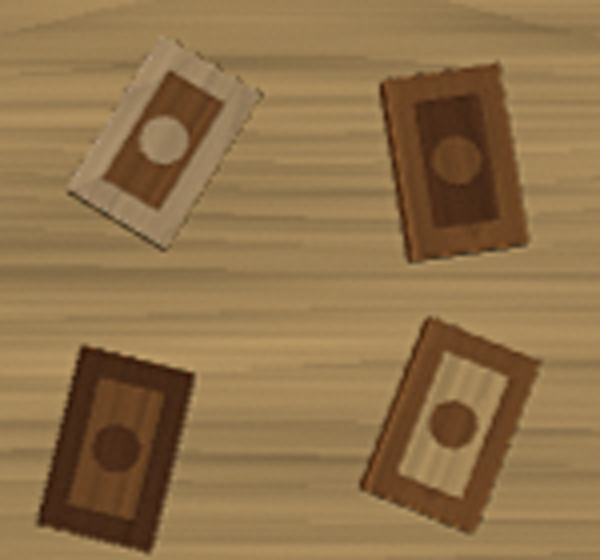

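View pics/c3.png

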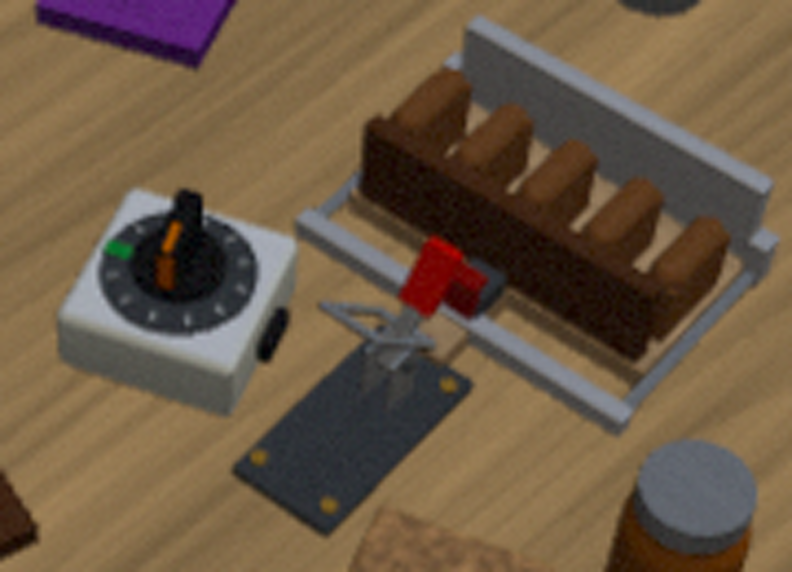

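```bash
cat >> h.py <<'E'
def panels(im,d,n='top'):
    W=deproj(n,d); m=((W[...,2]>9)&(W[...,2]<24)).astype(np.uint8)
    nl,lab,st,ce=cv2.connectedComponentsWithStats(m)
    out=[]
    for i in range(1,nl):
        if 500<st[i,4]<3000:
            P=W[lab==i]; 
            (c,s,a)=cv2.minAreaRect(P[:,:2].astype(np.float32))
            b=P[:,:2]-np.median(P[:,:2],0)
            if s[0]<s[1]: a+=90;s=s[::-1]
            a=(a+90)%180-90
            out.append((ce[i].round(),np.array(c),np.array(s),a,np.median(P[:,2]),im[lab==i].mean(0)))
    return out
E
python3 - <<'E'
from h import *
im=cv2.imread('pics/top0.png')[:,:,::-1];d=np.load('pics/top0.npy')
for p in panels(im,d): print(*p)
W=deproj('top',d)
sub=W[180:295,160:245]
z=sub[...,2]
for lo,hi in ((66,75),(58,66)):
    m=((z>lo)&(z<hi)).astype(np.uint8); nl,lab,st,ce=cv2.connectedComponentsWithStats(m)
    for i in range(1,nl):
        if st[i,4]>15:
            P=sub[lab==i]; c,s,a=cv2.minAreaRect(P[:,:2].astype(np.float32)); print(lo,st[i,4],ce[i]+[160,180],np.array(c),np.array(s),a,np.median(P[:,2]),P.mean(0))
E
```

```text
[515. 105.] [ 825.476 -418.562] [249.911  25.736] -37.5577507019043 21.267454105977606 [98.766 64.177 34.116]
[114. 150.] [737.944 492.457] [199.599  57.008] -70.09279441833496 12.038805236331541 [43.578 46.709 49.534]
[549. 197.] [ 614.873 -502.196] [199.363  44.622] 43.38623046875 17.194828997598506 [110.941 103.58   95.857]
[625. 273.] [ 514.229 -648.289] [378.795  24.554] 0.6254795789718628 18.778148680302422 [87.021 55.002 27.243]
[366. 205.] [609.459 -95.777] [100.268  63.801] -31.688507080078125 15.562075049268401 [138.243 109.718  76.905]
[207. 239.] [546.895 234.7  ] [204.13 153.66] 5.192433834075928 15.27275215197659 [138.311 123.111 103.248]
[438. 210.] [ 598.026 -253.123] [99.772 65.761] 8.08305549621582 15.37686690711314 [96.913 61.541 32.925]
[521. 264.] [ 504.444 -415.936] [198.65   26.935] 28.149166107177734 19.025324275683545 [155.109 142.717  31.933]
[438. 276.] [ 455.484 -248.994] [100.185  64.819] -22.68524169921875 15.451421762012671 [123.567  88.825  52.648]
[354. 282.] [442.394 -69.702] [100.081  63.894] -14.068084716796875 15.500663974904455 [81.419 50.547 27.
[... 1088 characters left out ...]
5] [538.601 310.002] [38.567  3.26 ] 5.055514812469482 61.784049072902576 [537.205 309.53   62.078]
58 154 [195.156 232.812] [543.799 263.87 ] [17.325 46.951] 5.119669437408447 61.54124434123764 [543.237 263.153  61.501]
58 51 [174.588 262.039] [482.177 304.73 ] [66.795  3.342] 4.697481632232666 62.04801797391394 [482.051 304.538  62.428]
58 160 [196.5  251.55] [503.735 259.966] [17.035 48.826] 4.776782035827637 61.61150644037076 [504.01  259.378  61.538]
58 19 [218.789 264.737] [475.148 211.962] [27.14   2.048] 4.00417947769165 62.785104276721995 [476.631 211.811  62.639]
58 164 [197.787 270.744] [464.207 256.568] [17.49  48.662] 5.859338283538818 61.44601454830456 [464.098 255.776  61.381]
```

```bash
cat >> h.py <<'E'
def wdeproj(d,pos,R):
    c=r.get_calibration('wrist'); K=np.array(c['mtx']);M=np.array(c['mount'])
    v,u=np.mgrid[:d.shape[0],:d.shape[1]]; x=(u-K[0,2])/K[0,0]; y=(v-K[1,2])/K[1,1]; th=np.hypot(x,y)
    t=np.tan(np.minimum(th,1.5)); s=t/np.maximum(th,1e-9)
    P=np.stack([x*s*d,y*s*d,d],-1); P=P@M[:3,:3].T+M[:3,3]
    W=P@R.T+pos; W[(d<=0)|(th>1.4)]=np.nan; return W
E
python3 - <<'E'
from h import *
p,R,s=tool(); print(p,R)
d=np.load('pics/wrist0.npy'); im=cv2.imread('pics/wrist0.png')
W=wdeproj(d,p,R)
m=((W[...,2]>9)&(W[...,2]<24)).astype(np.uint8); nl,lab,st,ce=cv2.connectedComponentsWithStats(m)
for i in range(1,nl):
    if st[i,4]>500:
        P=W[lab==i];c,sz,a=cv2.minAreaRect(P[:,:2].astype(np.float32)); print(ce[i],np.array(c),np.array(sz),a,np.median(P[:,2]))
print(W[130,110],W[230,320])
# scene panels
im=cv2.imread('pics/scene0.png')[:,:,::-1]
for q in panels(im,np.load('pics/scene0.npy'),'scene'): print(*q)
E
```

```text
[ 274.393 -561.13   230.753] [[-0.     0.898  0.439]
 [ 0.001  0.439 -0.898]
 [-1.    -0.    -0.001]]
[465.247 104.997] [ 444.681 -639.735] [239.67   17.579] 4.016740322113037 20.903457632196876
[110.951 131.847] [ 246.068 -315.187] [ 64.606 102.449] 25.044124603271484 16.28327886190982
[ 250.043 -319.34    16.937] [ 243.722 -570.535   -0.63 ]
[189. 147.] [ 27.124 -14.566] [245.547 190.148] 60.54246520996094 14.702305334953166 [144.347 145.498 131.538]
[326. 139.] [267.086 235.916] [101.706  70.691] 24.82686996459961 17.173103525040005 [ 85.406  32.278 111.035]
[539. 204.] [739.823 491.795] [203.624  56.041] -70.26095581054688 13.383990503141149 [42.902 44.497 46.685]
[407. 226.] [594.015 183.549] [300.15  101.567] 67.18757629394531 13.309769805464839 [80.095 75.324 71.032]
[279. 250.] [443.517 -69.501] [104.01   64.714] -14.405654907226562 17.035509661408128 [68.888 41.747 22.575]
[128. 262.] [ 246.61  -314.421] [101.697  67.829] -64.50579071044922 17.051191395297167 [ 12.694  60.032 142.422]
[214. 306.] [ 456.414 -249.141] [104.314  63.586] -22.162612915039062 16.945302841765965 [107.032  76.05   45.726]
[324. 308.] [609.53 -94.98] [103.345  64.519] -31.401226043701172 16.887827574127243 [120.327  94.613  67.356]
[259. 356.] [ 598.817 -253.06 ] [101.775  65.299] 8.046582221984863 16.86132623081727 [82.98  51.733 27.52 ]
[150. 378.] [ 506.742 -417.187] [198.034  25.801] 26.525127410888672 18.310971902228744 [119.167 103.428  35.481]
[159. 460.] [ 614.946 -501.135] [201.438  43.962] 41.26626968383789 18.617171131121324 [91.038 85.074 81.485]
```

```bash
python3 - <<'E'
from h import *
d=np.load('pics/wrist0.npy')
T=wdeproj(d,np.zeros(3),np.eye(3))
for v in (300,305,315,330,350):
    print(v,[(u,T[v,u].round(0).tolist()) for u in (185,200,212,435,445,460)])
m=(T[...,0]>-45)&(T[...,0]<40)&(np.abs(T[...,2])<75)&(np.abs(T[...,1])<30)
P=T[m]; print(len(P),np.nanmax(P,0),np.nanmin(P,0)); 
m2=m&(np.abs(T[...,2])<50); print(np.nanmax(T[m2],0),np.nanmin(T[m2],0))
E
python3 - <<'E'
import cv2
im=cv2.imread('pics/wrist0.png'); cv2.imwrite('pics/wf.png',cv2.resize(im[280:480,60:580],None,fx=1.5,fy=1.5))
E
```

```text
300 [(185, [231.0, -117.0, -164.0]), (200, [-21.0, 11.0, -48.0]), (212, [-19.0, 10.0, -43.0]), (435, [-18.0, 10.0, 42.0]), (445, [-20.0, 11.0, 45.0]), (460, [231.0, -116.0, 159.0])]
305 [(185, [231.0, -123.0, -165.0]), (200, [-24.0, 11.0, -47.0]), (212, [-20.0, 9.0, -43.0]), (435, [-19.0, 8.0, 42.0]), (445, [-24.0, 11.0, 44.0]), (460, [229.0, -122.0, 159.0])]
315 [(185, [-33.0, 11.0, -50.0]), (200, [-32.0, 11.0, -44.0]), (212, [-22.0, 5.0, -43.0]), (435, [-21.0, 5.0, 42.0]), (445, [-31.0, 10.0, 42.0]), (460, [-33.0, 11.0, 47.0])]
330 [(185, [-42.0, 10.0, -47.0]), (200, [-37.0, 7.0, -43.0]), (212, [-23.0, -0.0, -44.0]), (435, [-23.0, -1.0, 42.0]), (445, [-33.0, 5.0, 42.0]), (460, [-43.0, 11.0, 44.0])]
350 [(185, [-51.0, 8.0, -44.0]), (200, [-38.0, -0.0, -44.0]), (212, [-28.0, -7.0, -43.0]), (435, [-26.0, -8.0, 42.0]), (445, [-37.0, -1.0, 42.0]), (460, [-49.0, 7.0, 42.0])]
4857 [-12.919  11.856  55.864] [-44.984 -11.559 -57.751]
[-12.919  11.856  48.955] [-44.984 -11.559 -49.98 ]
```

Call:
jog_arm --pt "-8 0 0 0 0 0 1" --pt "0 0 0 0 0 5 1" --force 40

```text
clock: 0.35
eef_pos: [299.5, -598.2, 229.8]
tcp_rot: [3.048, 1.563, 2.075]
contact_force: [0.7, -0.9, 0.0]
opening: 0.996
```

```bash
cat >> h.py <<'E'
def ax(u,down):  # tool pointing horizontally u*cos - down ; z left of u-plane
    pass
def Rplane(yaw,alpha):
    """tool z = left of direction yaw; tool x at angle alpha (deg) from straight down, + = forward along yaw"""
    u=np.array([np.cos(np.radians(yaw)),np.sin(np.radians(yaw)),0]);n=np.array([-u[1],u[0],0]);a=np.radians(alpha)
    x=np.sin(a)*u-np.cos(a)*np.array([0,0,1.]); y=np.cross(n,x); return np.stack([x,y,n],1)
def plan(pt,Rt,n=None,op=1,pr=True):
    p,R,s=tool(); w=Ro.from_matrix(R.T@Rt).as_rotvec(degrees=True); dp=np.array(pt)-p
    if n is None: n=int(max(np.ceil(np.linalg.norm(w)/8),np.ceil(np.linalg.norm(dp)/45),1))
    rows=[]
    for k in range(1,n+1):
        Rk=R@Ro.from_rotvec(w*k/n,degrees=True).as_matrix(); t=Rk.T@dp/n/10
        rows.append([round(float(v),1) for v in w/n]+[round(float(v),2) for v in t]+[op])
    print('pos',p,'dp',dp,'rot',w,'n',n); print('[',', '.join(str(q) for q in rows),']')
def st():
    p,R,s=tool(); print('t',s['clock'],'p',p,'q',s['qpos'],'F',s['contact_force'],'op',s['opening'])
E
python3 - <<'E'
from h import *
st()
c=np.array([598.0,-253.1]);yaw=8.1
u=np.array([np.cos(np.radians(yaw)),np.sin(np.radians(yaw))])
t=c+27*u; print(t)
plan([t[0]+60*u[0],t[1]+60*u[1],170],Rplane(yaw,-45))
E
```

```text
t 0.35 p [ 299.545 -598.156  229.832] q [-1.109  0.426  1.527 -0.     1.196 -0.136] F [ 0.704 -0.862  0.042] op 0.995527254054769
[ 624.731 -249.296]
pos [ 299.545 -598.156  229.832] dp [384.587 357.314 -59.832] rot [-143.317   59.273   13.238] n 20
[ [-7.2, 3.0, 0.7, 0.35, 2.62, -0.05, 1], [-7.2, 3.0, 0.7, 0.37, 2.6, 0.3, 1], [-7.2, 3.0, 0.7, 0.37, 2.54, 0.64, 1], [-7.2, 3.0, 0.7, 0.36, 2.43, 0.97, 1], [-7.2, 3.0, 0.7, 0.33, 2.29, 1.28, 1], [-7.2, 3.0, 0.7, 0.28, 2.1, 1.57, 1], [-7.2, 3.0, 0.7, 0.22, 1.89, 1.84, 1], [-7.2, 3.0, 0.7, 0.14, 1.64, 2.07, 1], [-7.2, 3.0, 0.7, 0.04, 1.37, 2.26, 1], [-7.2, 3.0, 0.7, -0.07, 1.08, 2.41, 1], [-7.2, 3.0, 0.7, -0.18, 0.77, 2.52, 1], [-7.2, 3.0, 0.7, -0.31, 0.45, 2.58, 1], [-7.2, 3.0, 0.7, -0.44, 0.13, 2.6, 1], [-7.2, 3.0, 0.7, -0.57, -0.19, 2.57, 1], [-7.2, 3.0, 0.7, -0.71, -0.5, 2.5, 1], [-7.2, 3.0, 0.7, -0.84, -0.79, 2.38, 1], [-7.2, 3.0, 0.7, -0.97, -1.07, 2.21, 1], [-7.2, 3.0, 0.7, -1.09, -1.32, 2.01, 1], [-7.2, 3.0, 0.7, -1.21, -1.55, 1.77, 1], [-7.2, 3.0, 0.7, -1.31, -1.74, 1.5, 1] ]
```

Call:
jog_arm --pt "-7.2 3.0 0.7 0.35 2.6 0 1" --pt "-7.2 3.0 0.7 0.35 2.6 0.3 1" --pt "-7.2 3.0 0.7 0.35 2.5 0.6 1" --pt "-7.2 3.0 0.7 0.35 2.4 1.0 1" --pt "-7.2 3.0 0.7 0.3 2.3 1.3 1" --pt "-7.2 3.0 0.7 0.3 2.1 1.6 1" --pt "-7.2 3.0 0.7 0.2 1.9 1.8 1" --pt "-7.2 3.0 0.7 0.1 1.6 2.1 1" --pt "-7.2 3.0 0.7 0 1.4 2.3 1" --pt "-7.2 3.0 0.7 -0.1 1.1 2.4 1" --pt "-7.2 3.0 0.7 -0.2 0.8 2.5 1" --pt "-7.2 3.0 0.7 -0.3 0.5 2.6 1" --pt "-7.2 3.0 0.7 -0.4 0.1 2.6 1" --pt "-7.2 3.0 0.7 -0.6 -0.2 2.6 1" --pt "-7.2 3.0 0.7 -0.7 -0.5 2.5 1" --pt "-7.2 3.0 0.7 -0.8 -0.8 2.4 1" --pt "-7.2 3.0 0.7 -1.0 -1.1 2.2 1" --pt "-7.2 3.0 0.7 -1.1 -1.3 2.0 1" --pt "-7.2 3.0 0.7 -1.2 -1.6 1.8 1" --pt "-7.2 3.0 0.7 -1.3 -1.7 1.5 1"

```text
clock: 2.35
eef_pos: [731.0, -298.4, 163.1]
tcp_rot: [1.559, 0.778, -2.995]
contact_force: [-0.0, -0.2, -0.4]
opening: 0.999
```

Run:
```python
from h import *
st()
im,d=shot('top','t1')
for q in panels(im,d): 
    if abs(q[2][0]-100)<6 and abs(q[2][1]-65)<8: print(*q)
c=np.array([598.0,-253.1]);yaw=8.1
u=np.array([np.cos(np.radians(yaw)),np.sin(np.radians(yaw))])
t=c+27*u
plan([t[0]+60*u[0],t[1]+60*u[1],65],Rplane(yaw,-45),6)
```

```text
t 2.35 p [ 730.998 -298.428  163.088] q [-0.265  1.168  0.514 -0.354  2.178 -2.088] F [-0.025 -0.234 -0.42 ] op 0.998556395948171
[208. 360.] [266.785 235.618] [100.096  64.75 ] 23.14006233215332 15.37259024819599 [ 99.63   41.587 125.979]
[470. 376.] [ 246.277 -314.477] [100.409  64.942] -64.74411964416504 15.40303800725701 [ 23.666  72.614 158.289]
pos [ 733.573 -293.263  161.404] dp [-49.441  52.421 -96.404] rot [ 1.624 -0.484 -0.479] n 6
[ [0.3, -0.1, -0.1, 1.61, -0.68, 0.98, 1], [0.3, -0.1, -0.1, 1.62, -0.67, 0.98, 1], [0.3, -0.1, -0.1, 1.62, -0.67, 0.98, 1], [0.3, -0.1, -0.1, 1.62, -0.66, 0.98, 1], [0.3, -0.1, -0.1, 1.62, -0.65, 0.98, 1], [0.3, -0.1, -0.1, 1.63, -0.65, 0.98, 1] ]
```

View pics/t1.png

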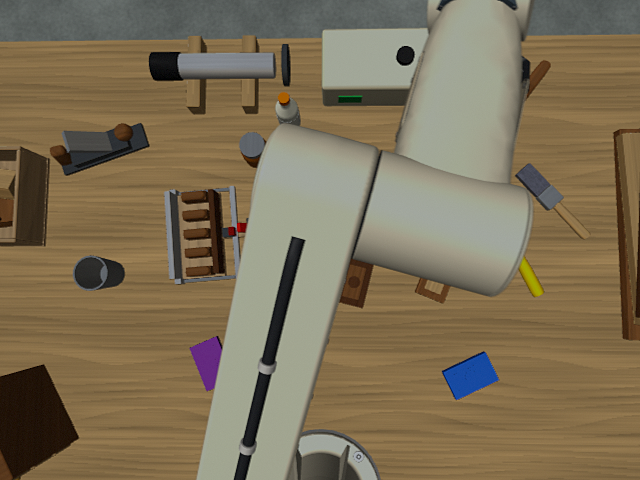

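Call:
jog_arm --pt "0.3 -0.1 -0.1 1.6 -0.7 1.0 1" --pt "0.3 -0.1 -0.1 1.6 -0.7 1.0 1" --pt "0.3 -0.1 -0.1 1.6 -0.7 1.0 1" --pt "0.3 -0.1 -0.1 1.6 -0.7 1.0 1" --pt "0.3 -0.1 -0.1 1.6 -0.6 1.0 1" --pt "0.3 -0.1 -0.1 1.6 -0.6 1.0 1" --pt "0 0 0 0 0 0 1" --pt "0 0 0 0 0 0 1"

```text
clock: 3.2
eef_pos: [682.7, -245.5, 68.2]
tcp_rot: [1.584, 0.79, -3.012]
contact_force: [0.3, 0.1, 1.5]
opening: 1.001
```

```bash
cat >> h.py <<'E'
def wpanels(name,zlo=9,zhi=24,amin=1500):
    p,R,s=tool(); im,d=shot('wrist',name); W=wdeproj(d,p,R)
    m=((W[...,2]>zlo)&(W[...,2]<zhi)).astype(np.uint8); nl,lab,stt,ce=cv2.connectedComponentsWithStats(m)
    for i in range(1,nl):
        if stt[i,4]>amin:
            P=W[lab==i];c,sz,a=cv2.minAreaRect(P[:,:2].astype(np.float32))
            if sz[0]<sz[1]: a+=90;sz=sz[::-1]
            a=(a+90)%180-90
            print('w',ce[i].round(),np.array(c),np.array(sz),a,np.median(P[:,2]))
    return W
E
python3 - <<'E'
from h import *
st()
wpanels('w1')
c=np.array([598.0,-253.1]);yaw=8.1
u=np.array([np.cos(np.radians(yaw)),np.sin(np.radians(yaw))])
t=c+27*u
plan([*t,5],Rplane(yaw,-45),6)
E
```

```text
t 3.2 p [ 682.72  -245.523   68.206] q [-0.23   1.108  0.839 -0.268  1.931 -1.915] F [0.28  0.147 1.518] op 1.0008025798889058
w [348.  82.] [ 456.461 -248.947] [101.784  64.979] -21.78644561767578 16.312262642492925
w [161. 111.] [ 506.708 -415.721] [197.83   24.692] 26.64818000793457 16.557498201042087
w [531. 101.] [442.689 -69.446] [102.838  64.845] -13.982536315917969 16.237340398106653
w [ 45. 234.] [ 615.487 -500.88 ] [201.44  42.13] 42.11468505859375 17.84228102814225
w [328. 218.] [ 598.965 -252.697] [100.892  64.351] 8.718186378479004 16.303055238505344
w [542. 254.] [609.839 -95.608] [102.218  64.5  ] -31.50335693359375 16.23547358340227
pos [ 683.268 -245.863   68.82 ] dp [-58.537  -3.432 -63.82 ] rot [-1.274  0.478  0.32 ] n 6
[ [-0.2, 0.1, 0.1, 1.44, -0.06, 0.07, 1], [-0.2, 0.1, 0.1, 1.44, -0.06, 0.07, 1], [-0.2, 0.1, 0.1, 1.44, -0.06, 0.08, 1], [-0.2, 0.1, 0.1, 1.44, -0.06, 0.08, 1], [-0.2, 0.1, 0.1, 1.44, -0.06, 0.08, 1], [-0.2, 0.1, 0.1, 1.44, -0.06, 0.08, 1] ]
```

View pics/w1.png

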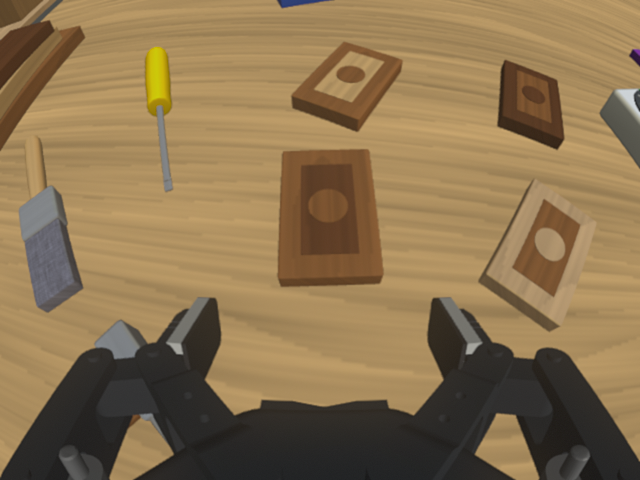

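Call:
jog_arm --pt "-0.2 0.1 0 1.44 -0.06 0.08 1" --pt "-0.2 0.1 0 1.44 -0.06 0.08 1" --pt "-0.2 0.1 0 1.44 -0.06 0.08 1" --pt "-0.2 0.1 0 1.44 -0.06 0.08 1" --pt "-0.2 0.1 0 1.44 -0.06 0.08 1" --pt "-0.2 0.1 0 1.44 -0.06 0.08 1" --pt "0 0 0 0 0 0 1" --pt "0 0 0 0 0 0 1"

```text
clock: 4.05
eef_pos: [625.4, -249.0, 5.1]
tcp_rot: [1.574, 0.792, -2.997]
contact_force: [0.9, -0.3, 0.3]
opening: 0.999
```

Run:
```python
from h import *
st()
c=np.array([598.5,-252.9]);yaw=8.3
u=np.array([np.cos(np.radians(yaw)),np.sin(np.radians(yaw))])
t=c+27*u
plan([*t,5],Rplane(yaw,-45),1)
```

```text
t 4.05 p [ 625.351 -249.009    5.05 ] q [-0.245  1.083  1.047 -0.274  1.746 -1.9  ] F [ 0.864 -0.311  0.299] op 0.9987923208217617
pos [ 625.351 -249.009    5.05 ] dp [-0.133  0.007 -0.05 ] rot [-0.232  0.028  0.351] n 1
[ [-0.2, 0.0, 0.4, 0.01, 0.01, 0.0, 1] ]
```

Dead on. Close at 40 N.

Call:
jog_arm --pt "0 0 0 0 0 0 0.6" --pt "0 0 0 0 0 0 0.5" --pt "0 0 0 0 0 0 0.4" --pt "0 0 0 0 0 0 0.4" --pt "0 0 0 0 0 0 0.4" --pt "0 0 0 0 0 0 0.4" --pt "0 0 0 0 0 0 0.4" --force 40

```text
clock: 4.75
eef_pos: [625.4, -248.6, 5.3]
tcp_rot: [1.575, 0.792, -2.996]
contact_force: [3.1, -0.5, 6.0]
opening: 0.735
```

Run:
```python
from h import *
st(); shot('wrist','w2')
```

```text
t 4.75 p [ 625.397 -248.614    5.278] q [-0.244  1.082  1.048 -0.274  1.746 -1.9  ] F [ 3.089 -0.466  5.981] op 0.7345344686035955
```

View pics/w2.png

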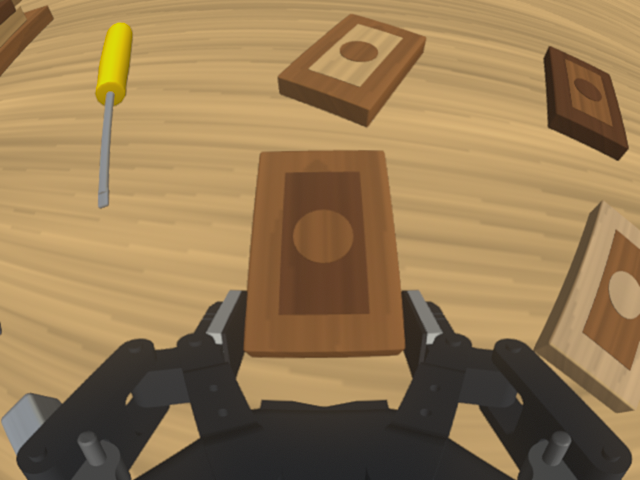

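Call:
jog_arm --pt "0 0 0 -0.7 0.7 0 0.4" --pt "0 0 0 -1.4 1.4 0 0.4" --pt "0 0 0 -2.0 2.0 0 0.4" --pt "0 0 0 -3.0 3.0 0 0.4" --pt "0 0 0 -3.0 3.0 0 0.4" --pt "0 0 0 -3.0 3.0 0 0.4" --pt "0 0 0 -3.0 3.0 0 0.4" --pt "0 0 0 -1.0 1.0 0 0.4" --force 60

```text
clock: 5.6
eef_pos: [624.3, -248.5, 252.6]
tcp_rot: [1.578, 0.797, -2.995]
contact_force: [0.1, -0.8, -0.8]
opening: 0.728
```

```bash
cat >> h.py <<'E'
C=np.array([543.2,268.8]); YR=5.05
ex=np.array([np.cos(np.radians(YR)),np.sin(np.radians(YR))]); ey=np.array([-ex[1],ex[0]])
def slot(i,dx=3,dy=0): # i=0..3 from robot
    return C+ex*(-60+40*i+dx)+ey*dy
E
python3 - <<'E'
from h import *
st(); shot('wrist','w3')
plan([*slot(3),215],Rplane(YR,45),op=0.4)
E
```

```text
t 5.6 p [ 624.304 -248.507  252.645] q [-0.245  0.837  0.979 -0.304  2.041 -1.992] F [ 0.124 -0.843 -0.826] op 0.7275180125050977
pos [ 624.464 -248.546  252.735] dp [-18.509 522.892 -37.735] rot [  3.408  -0.309 -89.278] n 12
[ [0.3, -0.0, -7.4, -0.04, -0.52, 4.34, 0.4], [0.3, -0.0, -7.4, 0.03, -0.5, 4.34, 0.4], [0.3, -0.0, -7.4, 0.09, -0.47, 4.34, 0.4], [0.3, -0.0, -7.4, 0.15, -0.44, 4.35, 0.4], [0.3, -0.0, -7.4, 0.21, -0.39, 4.35, 0.4], [0.3, -0.0, -7.4, 0.26, -0.34, 4.35, 0.4], [0.3, -0.0, -7.4, 0.3, -0.28, 4.35, 0.4], [0.3, -0.0, -7.4, 0.33, -0.22, 4.35, 0.4], [0.3, -0.0, -7.4, 0.36, -0.15, 4.35, 0.4], [0.3, -0.0, -7.4, 0.38, -0.08, 4.35, 0.4], [0.3, -0.0, -7.4, 0.39, -0.01, 4.35, 0.4], [0.3, -0.0, -7.4, 0.38, 0.06, 4.35, 0.4] ]
```

View pics/w3.png

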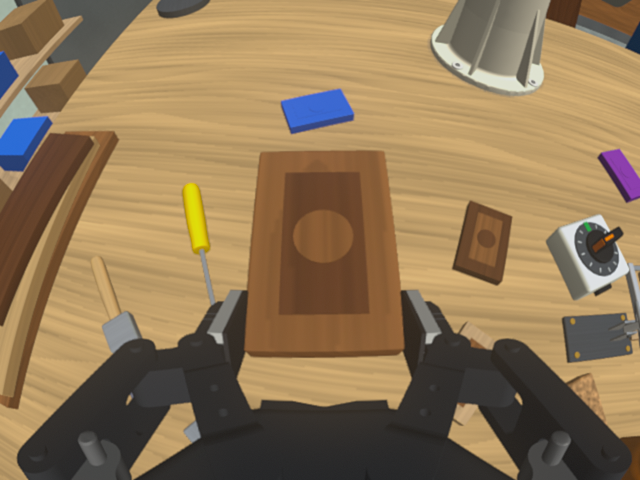

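Call:
jog_arm --pt "0.3 0 -7.4 0 -0.5 4.3 0.4" --pt "0.3 0 -7.4 0 -0.5 4.3 0.4" --pt "0.3 0 -7.4 0.1 -0.5 4.3 0.4" --pt "0.3 0 -7.4 0.2 -0.4 4.3 0.4" --pt "0.3 0 -7.4 0.2 -0.4 4.4 0.4" --pt "0.3 0 -7.4 0.3 -0.3 4.4 0.4" --pt "0.3 0 -7.4 0.3 -0.3 4.4 0.4" --pt "0.3 0 -7.4 0.3 -0.2 4.4 0.4" --pt "0.3 0 -7.4 0.4 -0.2 4.4 0.4" --pt "0.3 0 -7.4 0.4 -0.1 4.3 0.4" --pt "0.3 0 -7.4 0.4 0 4.3 0.4" --pt "0.3 0 -7.4 0.4 0 4.3 0.4" --pt "0 0 0 0 0 0 0.4" --pt "0 0 0 0 0 0 0.4"

```text
clock: 7.05
eef_pos: [603.5, 202.6, 204.0]
tcp_rot: [-1.642, 0.978, 0.008]
contact_force: [0.3, 0.5, -1.1]
opening: 0.729
```

Run:
```python
from h import *
st(); 
p,R,s=tool(); im,d=shot('wrist','w4'); 
W=wdeproj(d,p,R)
plan([*slot(3),130],Rplane(YR,45),op=0.4)
```

```text
t 7.05 p [603.535 202.639 203.971] q [ 0.451  0.207  2.06  -0.654  0.405 -0.654] F [ 0.255  0.475 -1.092] op 0.7293948714860844
pos [604.204 202.28  204.503] dp [  1.752  72.065 -74.503] rot [  0.437  -2.559 -11.069] n 3
[ [0.1, -0.9, -3.7, 2.06, 1.29, 2.45, 0.4], [0.1, -0.9, -3.7, 2.01, 1.43, 2.42, 0.4], [0.1, -0.9, -3.7, 1.95, 1.57, 2.39, 0.4] ]
```

View pics/w4.png

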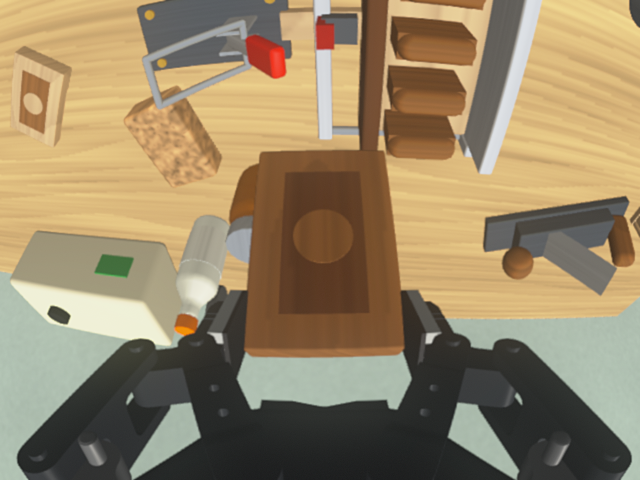

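Run:
```python
from h import *
plan([*slot(3),190],Rplane(YR,45),6,op=0.4)
```

```text
pos [604.204 202.28  204.503] dp [  1.752  72.065 -14.503] rot [  0.437  -2.559 -11.069] n 6
[ [0.1, -0.4, -1.8, 0.23, 0.03, 1.2, 0.4], [0.1, -0.4, -1.8, 0.24, 0.04, 1.2, 0.4], [0.1, -0.4, -1.8, 0.25, 0.05, 1.2, 0.4], [0.1, -0.4, -1.8, 0.25, 0.06, 1.2, 0.4], [0.1, -0.4, -1.8, 0.26, 0.07, 1.2, 0.4], [0.1, -0.4, -1.8, 0.27, 0.08, 1.19, 0.4] ]
```

Call:
jog_arm --pt "0.1 -0.4 -1.8 0.2 0 1.2 0.4" --pt "0.1 -0.4 -1.8 0.2 0 1.2 0.4" --pt "0.1 -0.4 -1.8 0.3 0.1 1.2 0.4" --pt "0.1 -0.4 -1.8 0.3 0.1 1.2 0.4" --pt "0.1 -0.4 -1.8 0.3 0.1 1.2 0.4" --pt "0.1 -0.4 -1.8 0.3 0.1 1.2 0.4" --pt "0 0 0 0 0 0 0.4" --pt "0 0 0 0 0 0 0.4"

```text
clock: 7.9
eef_pos: [609.3, 277.3, 203.0]
tcp_rot: [-1.576, 0.816, 0.077]
contact_force: [0.9, 0.2, -1.8]
opening: 0.727
```

Run:
```python
from h import *
st(); 
p,R,s=tool(); im,d=shot('wrist','w5'); im,d=shot('top','t5');shot('scene','s5',(320,60,560,240),3)
plan([*slot(3),130],Rplane(YR,45),5,op=0.4)
```

```text
t 7.9 p [609.306 277.336 203.039] q [ 0.601  0.262  2.092 -1.293  0.365  0.097] F [ 0.868  0.192 -1.755] op 0.7268615183486066
pos [608.841 276.811 202.48 ] dp [ -2.885  -2.465 -72.48 ] rot [-0.196 -0.463 -1.784] n 5
[ [-0.0, -0.1, -0.4, 1.01, 1.04, -0.04, 0.4], [-0.0, -0.1, -0.4, 1.0, 1.05, -0.04, 0.4], [-0.0, -0.1, -0.4, 0.99, 1.06, -0.04, 0.4], [-0.0, -0.1, -0.4, 0.99, 1.06, -0.04, 0.4], [-0.0, -0.1, -0.4, 0.98, 1.07, -0.04, 0.4] ]
```

View pics/w5.png

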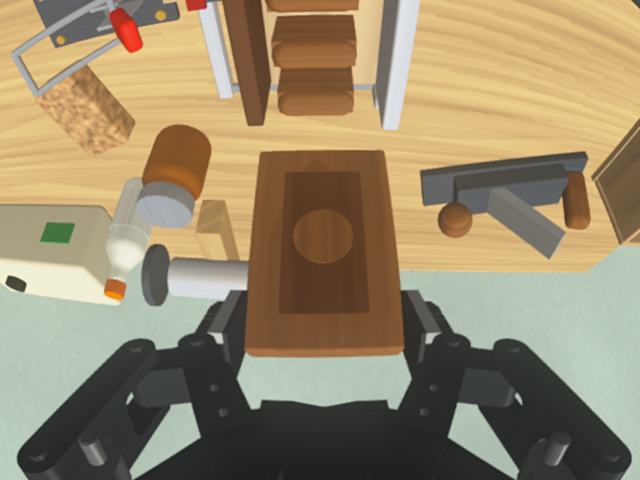

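View pics/s5.png

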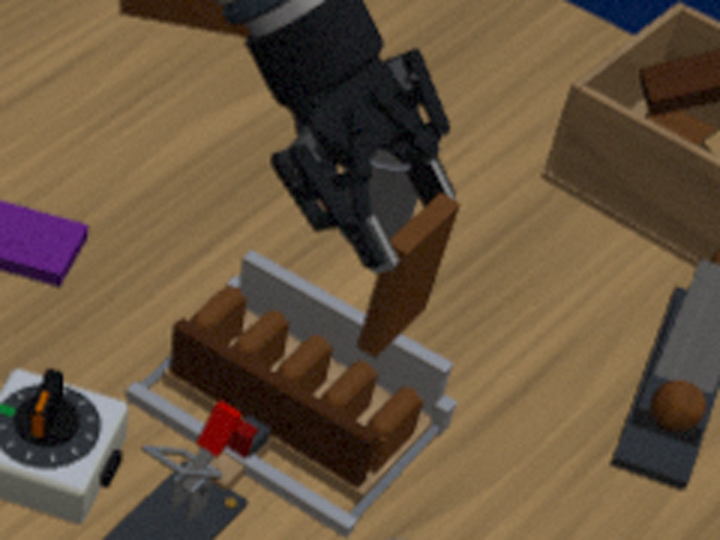

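The tool is at the joint‑4 limit in this pose (-1.293). I'll place from the far side instead: pitch back, then roll 180° about the tool axis.

Call:
jog_arm --pt "0 0 7.5 0 0 0 0.4" --pt "0 0 7.5 0 0 0 0.4" --pt "0 0 7.5 0 0 0 0.4" --pt "0 0 7.5 0 0 0 0.4" --pt "0 0 7.5 0 0 0 0.4" --pt "0 0 7.5 0 0 0 0.4" --pt "0 0 7.5 0 0 0 0.4" --pt "0 0 7.5 0 0 0 0.4" --pt "0 0 7.5 0 0 0 0.4" --pt "0 0 7.5 0 0 0 0.4" --pt "0 0 7.5 0 0 0 0.4" --pt "0 0 7.5 0 0 0 0.4" --pt "0 0 0 0 0 0 0.4"

```text
clock: 9.35
eef_pos: [615.9, 262.0, 197.4]
tcp_rot: [1.638, 0.988, -3.04]
contact_force: [-0.7, -0.8, -1.7]
opening: 0.73
```

Run:
```python
from h import *
st(); 
plan([*slot(0,-3),220],Rplane(YR,-45),op=0.4)
```

```text
t 9.35 p [615.927 261.981 197.369] q [ 0.335  0.784  1.11   0.131  1.816 -1.276] F [-0.667 -0.831 -1.722] op 0.7300117311697968
pos [615.927 261.981 197.369] dp [-135.483    1.274   22.631] rot [-3.237 -0.111 11.609] n 4
[ [-0.8, -0.0, 2.9, 1.54, 3.06, 0.21, 0.4], [-0.8, -0.0, 2.9, 1.69, 2.98, 0.25, 0.4], [-0.8, -0.0, 2.9, 1.84, 2.89, 0.29, 0.4], [-0.8, -0.0, 2.9, 1.98, 2.78, 0.33, 0.4] ]
```

Good: j4=0.13, j6=-1.28. Roll about tool x and shift toward slot 0.

Call:
jog_arm --pt "-0.8 0 2.9 1.5 3.0 0.2 0.4" --pt "-0.8 0 2.9 1.7 3.0 0.2 0.4" --pt "-0.8 0 2.9 1.8 2.9 0.3 0.4" --pt "-0.8 0 2.9 2.0 2.8 0.3 0.4" --pt "8 0 0 0 0 0 0.4" --pt "8 0 0 0 0 0 0.4" --pt "8 0 0 0 0 0 0.4" --pt "8 0 0 0 0 0 0.4" --pt "8 0 0 0 0 0 0.4" --pt "8 0 0 0 0 0 0.4" --pt "8 0 0 0 0 0 0.4" --pt "8 0 0 0 0 0 0.4" --pt "8 0 0 0 0 0 0.4" --pt "8 0 0 0 0 0 0.4" --pt "8 0 0 0 0 0 0.4" --pt "8 0 0 0 0 0 0.4" --pt "8 0 0 0 0 0 0.4"

```text
clock: 11.05
eef_pos: [479.0, 265.1, 217.7]
tcp_rot: [-2.891, 0.799, -3.051]
contact_force: [-0.4, -0.5, -0.6]
opening: 0.724
```

Run:
```python
from h import *
st(); 
plan([*slot(0,-3),190],Rplane(YR+180,45),op=0.4)
```

```text
t 11.05 p [478.99  265.089 217.716] q [0.379 0.678 1.356 0.208 1.853 0.518] F [-0.41  -0.523 -0.646] op 0.7244558324468251
pos [478.99  265.089 217.716] dp [  1.454  -1.835 -27.716] rot [75.768  0.598 -0.579] n 10
[ [7.6, 0.1, -0.1, 0.19, 0.06, 0.2, 0.4], [7.6, 0.1, -0.1, 0.19, 0.08, 0.19, 0.4], [7.6, 0.1, -0.1, 0.19, 0.11, 0.17, 0.4], [7.6, 0.1, -0.1, 0.19, 0.13, 0.16, 0.4], [7.6, 0.1, -0.1, 0.19, 0.15, 0.14, 0.4], [7.6, 0.1, -0.1, 0.19, 0.17, 0.12, 0.4], [7.6, 0.1, -0.1, 0.19, 0.18, 0.1, 0.4], [7.6, 0.1, -0.1, 0.19, 0.19, 0.07, 0.4], [7.6, 0.1, -0.1, 0.19, 0.2, 0.05, 0.4], [7.6, 0.1, -0.1, 0.19, 0.21, 0.02, 0.4] ]
```

Call:
jog_arm --pt "7.6 0.1 -0.1 0.2 0.1 0.2 0.4" --pt "7.6 0.1 -0.1 0.2 0.1 0.2 0.4" --pt "7.6 0.1 -0.1 0.2 0.1 0.2 0.4" --pt "7.6 0.1 -0.1 0.2 0.1 0.2 0.4" --pt "7.6 0.1 -0.1 0.2 0.1 0.1 0.4" --pt "7.6 0.1 -0.1 0.2 0.2 0.1 0.4" --pt "7.6 0 0 0.2 0.2 0.1 0.4" --pt "7.6 0 0 0.2 0.2 0.1 0.4" --pt "7.6 0 0 0.2 0.2 0 0.4" --pt "7.6 0 0 0.2 0.2 0 0.4" --pt "0 0 0 0 0 0 0.4" --pt "0 0 0 0 0 0 0.4"

```text
clock: 12.25
eef_pos: [479.5, 266.5, 188.9]
tcp_rot: [-1.572, 0.782, -3.048]
contact_force: [-0.0, -0.5, 0.2]
opening: 0.73
```

Run:
```python
from h import *
st(); 
p,R,s=tool(); im,d=shot('wrist','w6'); shot('scene','s6',(320,60,560,240),3)
plan([*slot(0,-3),150],Rplane(YR+180,45),op=0.4)
# rack in wrist view: batten tops
W=wdeproj(d,p,R); m=((W[...,2]>57)&(W[...,2]<65.5)&(W[...,0]>420)&(W[...,0]<680)&(W[...,1]>200)&(W[...,1]<330)).astype(np.uint8)
nl,lab,stt,ce=cv2.connectedComponentsWithStats(m)
for i in range(1,nl):
    if stt[i,4]>150:
        P=W[lab==i];c,sz,a=cv2.minAreaRect(P[:,:2].astype(np.float32)); print(ce[i].round(),np.array(c),np.array(sz),a,P.mean(0))
```

```text
t 12.25 p [479.497 266.534 188.871] q [0.379 0.718 1.36  0.208 1.826 1.827] F [-0.002 -0.454  0.162] op 0.7302418343310433
pos [479.677 266.596 188.783] dp [  0.768  -3.342 -38.783] rot [0.242 0.236 0.236] n 1
[ [0.2, 0.2, 0.2, 2.71, 2.78, 0.34, 0.4] ]
[258.  62.] [498.234 306.5  ] [97.274  1.026] 5.184885025024414 [504.022 306.989  61.211]
[340.   9.] [542.662 265.177] [13.964 51.472] 5.735440254211426 [543.733 265.285  62.528]
[400.  60.] [508.409 227.022] [94.848  1.16 ] 5.243900299072266 [513.334 227.486  61.318]
[337.  66.] [504.984 262.072] [17.7   51.894] 3.9725453853607178 [506.583 262.44   61.524]
[335. 115.] [465.18  258.338] [17.09  51.759] 6.232993125915527 [467.155 258.827  61.494]
```

View pics/w6.png

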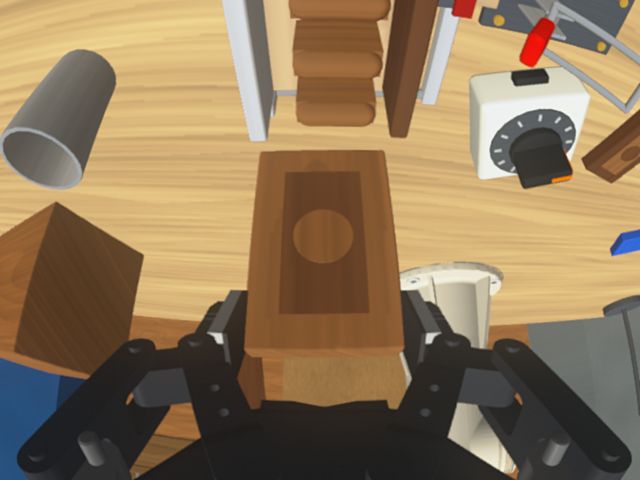

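View pics/s6.png

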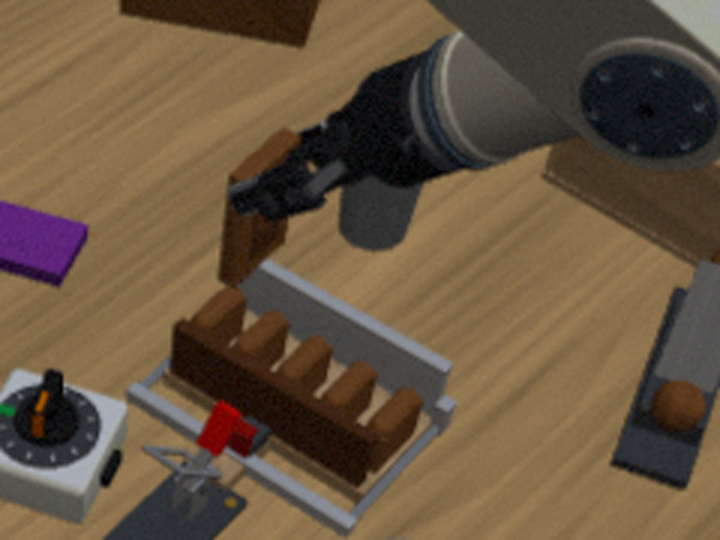

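```bash
cat >> h.py <<'E'
C=np.array([543.8,269.8])
def held(name):
    """centre of held panel in tool coords, from face seen in wrist view; needs depth"""
    d=np.load(f'pics/{name}.npy'); T=wdeproj(d,np.zeros(3),np.eye(3))
    # face plane: pixels round (320,230)
    P=T[170:340:3,275:375:3].reshape(-1,3); P=P[np.isfinite(P).all(1)]
    c=np.median(P,0); P=P[np.abs(P-c).max(1)<60]; 
    n=np.linalg.svd(P-P.mean(0))[2][2]; n*=np.sign(n[1]) if abs(n[1])>.1 else 1
    dist=np.abs((T-P.mean(0))@n); m=((dist<2.0)&(np.linalg.norm(T-P.mean(0),axis=-1)<80)).astype(np.uint8)
    nl,lab,stt,ce=cv2.connectedComponentsWithStats(m); m=lab==lab[235,320]
    Q=T[m]; z=np.array([0,0,1.]); z=z-n*(z@n); z/=np.linalg.norm(z); w=np.cross(z,n)
    q=np.stack([(Q-P.mean(0))@w,(Q-P.mean(0))@z],1).astype(np.float32)
    (a,b),s,ang=cv2.minAreaRect(q)
    cen=P.mean(0)+a*w+b*z-8*n
    return cen,n,s,ang
E
python3 - <<'E'
from h import *
p,R,s=tool()
for nm in ('w3','w6'):
    c,n,sz,a=held(nm); print(c,n,sz,a)
cw=p+R@c; print(cw,R@n); print('rack xy rel C', (cw[:2]-C)@ex,(cw[:2]-C)@ey)
E
```

```text
[15.881 19.441 -1.177] [-0.712  0.702 -0.002] (105.61901092529297, 64.14041137695312) 0.5227146744728088
[15.69  19.552 -1.198] [-0.713  0.701 -0.001] (105.3604965209961, 64.11936950683594) 0.4419938027858734
[482.18  268.038 163.853] [0.995 0.095 0.004]
rack xy rel C -61.53581451422682 3.6688742513791524
```

```bash
sed -i 's/^C=np.array(\[543.8,269.8\])/C=np.array([543.9,269.0])/' h.py
python3 - <<'E'
from h import *
plan([*slot(0,-3),140],Rplane(YR+180,45),2,op=0.4)
E
```

```text
pos [479.677 266.596 188.783] dp [  1.468  -3.142 -48.783] rot [0.242 0.236 0.236] n 2
[ [0.1, 0.1, 0.1, 1.68, 1.77, 0.16, 0.4], [0.1, 0.1, 0.1, 1.68, 1.77, 0.16, 0.4] ]
```

Call:
jog_arm --pt "0.1 0.1 0.1 1.2 1.2 0.2 0.4" --pt "0.1 0.1 0.1 1.2 1.2 0.1 0.4" --pt "0 0 0 1.0 1.1 0 0.4" --pt "0 0 0 0 0 0 0.4" --pt "0 0 0 0 0 0 0.4"

```text
clock: 12.85
eef_pos: [480.1, 263.4, 138.7]
tcp_rot: [-1.567, 0.781, -3.052]
contact_force: [0.8, -0.1, -0.7]
opening: 0.734
```

Run:
```python
from h import *
st(); plan([*slot(0,-3),94],Rplane(YR+180,45),8,op=0.4)
```

```text
t 12.85 p [480.144 263.365 138.655] q [0.374 0.772 1.382 0.204 1.753 1.815] F [ 0.797 -0.102 -0.691] op 0.7340385633779016
pos [480.144 263.365 138.655] dp [  1.001   0.089 -44.655] rot [-0.165  0.062  0.254] n 8
[ [-0.0, 0.0, 0.0, 0.38, 0.41, -0.0, 0.4], [-0.0, 0.0, 0.0, 0.38, 0.4, -0.0, 0.4], [-0.0, 0.0, 0.0, 0.38, 0.4, -0.0, 0.4], [-0.0, 0.0, 0.0, 0.38, 0.4, -0.0, 0.4], [-0.0, 0.0, 0.0, 0.39, 0.4, -0.0, 0.4], [-0.0, 0.0, 0.0, 0.39, 0.4, -0.0, 0.4], [-0.0, 0.0, 0.0, 0.39, 0.4, -0.0, 0.4], [-0.0, 0.0, 0.0, 0.39, 0.4, -0.0, 0.4] ]
```

Call:
jog_arm --pt "0 0 0 0.35 0.45 0 0.4" --pt "0 0 0 0.35 0.45 0 0.4" --pt "0 0 0 0.4 0.4 0 0.4" --pt "0 0 0 0.4 0.4 0 0.4" --pt "0 0 0 0.4 0.4 0 0.4" --pt "0 0 0 0 0 0 0.4" --pt "0 0 0 0 0 0 0.4"

```text
clock: 13.55
eef_pos: [481.7, 263.5, 111.1]
tcp_rot: [-1.567, 0.782, -3.052]
contact_force: [-0.0, 0.3, -0.8]
opening: 0.727
```

Run:
```python
from h import *
st(); plan([*slot(0,-3),94],Rplane(YR+180,45),4,op=0.4); shot('scene','s7',(320,60,560,240),3); shot('top','t7',(155,170,315,310),4)
```

```text
t 13.55 p [481.747 263.532 111.091] q [0.373 0.806 1.385 0.202 1.716 1.807] F [-0.026  0.26  -0.809] op 0.7268058111734669
pos [481.747 263.532 111.091] dp [ -0.602  -0.078 -17.091] rot [-0.157  0.052  0.168] n 4
[ [-0.0, 0.0, 0.0, 0.31, 0.29, -0.0, 0.4], [-0.0, 0.0, 0.0, 0.31, 0.29, 0.0, 0.4], [-0.0, 0.0, 0.0, 0.31, 0.29, 0.0, 0.4], [-0.0, 0.0, 0.0, 0.31, 0.29, 0.0, 0.4] ]
```

View pics/s7.png

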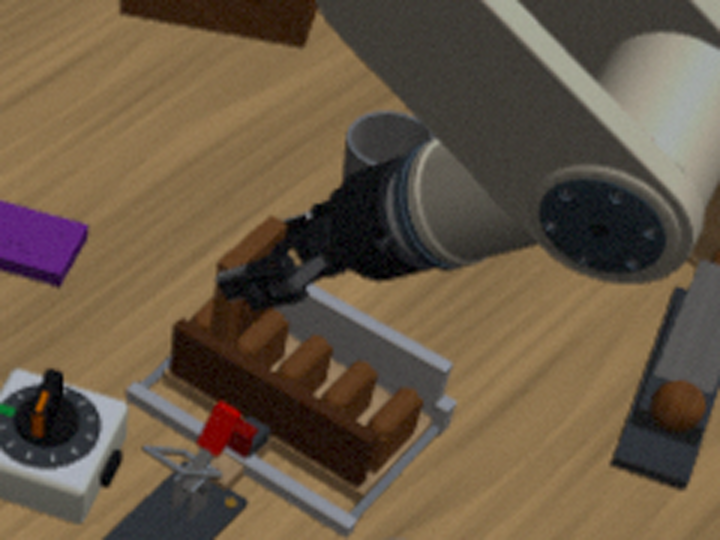

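Panel's bottom (~34 mm up) is inside slot 0 without any force. Down to the deck.

Call:
jog_arm --pt "0 0 0 0.3 0.3 0 0.4" --pt "0 0 0 0.3 0.3 0 0.4" --pt "0 0 0 0.3 0.3 0 0.4" --pt "0 0 0 0.2 0.2 0 0.4" --pt "0 0 0 0 0 0 0.4" --pt "0 0 0 0 0 0 0.4"

```text
clock: 14.25
eef_pos: [481.7, 263.5, 95.6]
tcp_rot: [-1.567, 0.782, -3.052]
contact_force: [0.9, 0.3, -0.6]
opening: 0.731
```

Run:
```python
from h import *
st()
```

```text
t 14.25 p [481.721 263.504  95.551] q [0.373 0.824 1.388 0.202 1.695 1.803] F [ 0.875  0.294 -0.617] op 0.7311759684995278
```

Call:
jog_arm --pt "0 0 0 0.1 0.1 0 0.4" --pt "0 0 0 0.05 0.05 0 0.4" --pt "0 0 0 0 0 0 0.4" --pt "0 0 0 0 0 0 0.4"

```text
clock: 14.65
eef_pos: [481.9, 263.6, 93.9]
tcp_rot: [-1.568, 0.783, -3.052]
contact_force: [0.5, 0.7, 4.1]
opening: 0.731
```

Call:
jog_arm --pt "0 0 0 0 0 0 0.8" --pt "0 0 0 0 0 0 0.9" --pt "0 0 0 0 0 0 0.95" --pt "0 0 0 0 0 0 0.95" --pt "0 0 0 0 0 0 0.95"

```text
clock: 15.15
eef_pos: [481.7, 263.5, 93.4]
tcp_rot: [-1.567, 0.783, -3.052]
contact_force: [-0.6, 0.5, -0.0]
opening: 0.948
```

Run:
```python
from h import *
st(); shot('wrist','w8')
```

```text
t 15.15 p [481.733 263.475  93.421] q [0.373 0.827 1.389 0.201 1.691 1.802] F [-0.64   0.531 -0.036] op 0.9484791784256167
```

View pics/w8.png

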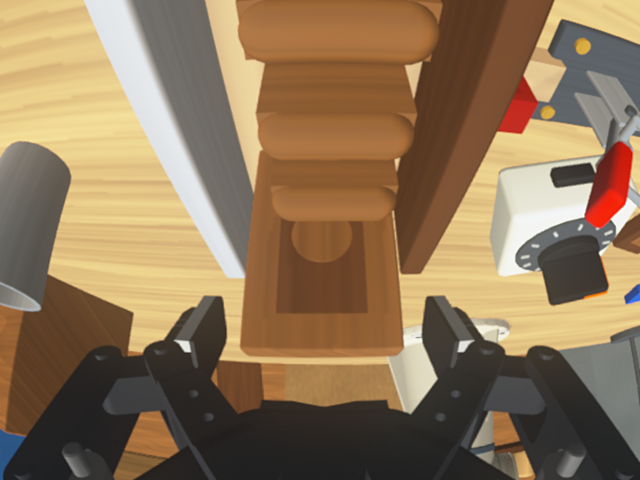

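Run:
```python
import re
s=open('h.py').read()
s=s.replace("def plan(pt,Rt,n=None,op=1,pr=True):","def plan(pt,Rt,n=None,op=1,sgn=0):").replace("dp=np.array(pt)-p\n","dp=np.array(pt)-p\n    if sgn and w[0]*sgn<0: a=np.linalg.norm(w); w=w*(a-360)/a\n")
s+='''
def pick(c,yaw,back=0,z=5,off=27):
    u=np.array([np.cos(np.radians(yaw)),np.sin(np.radians(yaw))]); t=np.array(c)+(off+back)*u
    return [t[0],t[1],z+back],Rplane(yaw,-45)
'''
open('h.py','w').write(s)
```

Call:
jog_arm --pt "0 0 0 -1 0 0 1" --pt "0 0 0 -3 0 0 1" --pt "0 0 0 -4 0 0 1" --pt "0 0 0 -4 0 0 1" --pt "0 0 0 -3 0 0 1"

```text
clock: 15.7
eef_pos: [589.7, 273.1, 201.9]
tcp_rot: [-1.568, 0.785, -3.053]
contact_force: [0.5, -0.0, -0.1]
opening: 0.998
```

Run:
```python
from h import *
st(); t,R=pick((609.5,-95.7),-31.6,110); t[2]=190; plan(t,R,sgn=-1)
shot('scene','s9',(320,60,560,240),3)
```

```text
t 15.7 p [589.738 273.078 201.869] q [0.339 0.869 1.035 0.194 2.001 1.834] F [ 0.466 -0.003 -0.122] op 0.9982659925831028
pos [589.738 273.078 201.869] dp [ 136.448 -440.564  -11.869] rot [-150.375    0.041   35.236] n 20
[ [-7.5, 0.0, 1.8, -0.29, 0.1, 2.29, 1], [-7.5, 0.0, 1.8, -0.29, -0.19, 2.28, 1], [-7.5, 0.0, 1.8, -0.31, -0.48, 2.24, 1], [-7.5, 0.0, 1.8, -0.32, -0.76, 2.16, 1], [-7.5, 0.0, 1.8, -0.35, -1.02, 2.04, 1], [-7.5, 0.0, 1.8, -0.39, -1.27, 1.89, 1], [-7.5, 0.0, 1.8, -0.43, -1.49, 1.71, 1], [-7.5, 0.0, 1.8, -0.48, -1.69, 1.5, 1], [-7.5, 0.0, 1.8, -0.53, -1.85, 1.27, 1], [-7.5, 0.0, 1.8, -0.59, -1.99, 1.01, 1], [-7.5, 0.0, 1.8, -0.65, -2.08, 0.75, 1], [-7.5, 0.0, 1.8, -0.72, -2.14, 0.47, 1], [-7.5, 0.0, 1.8, -0.79, -2.16, 0.19, 1], [-7.5, 0.0, 1.8, -0.85, -2.14, -0.1, 1], [-7.5, 0.0, 1.8, -0.92, -2.08, -0.38, 1], [-7.5, 0.0, 1.8, -0.98, -1.99, -0.64, 1], [-7.5, 0.0, 1.8, -1.04, -1.85, -0.9, 1], [-7.5, 0.0, 1.8, -1.09, -1.69, -1.13, 1], [-7.5, 0.0, 1.8, -1.14, -1.49, -1.34, 1], [-7.5, 0.0, 1.8, -1.19, -1.27, -1.52, 1] ]
```

View pics/s9.png

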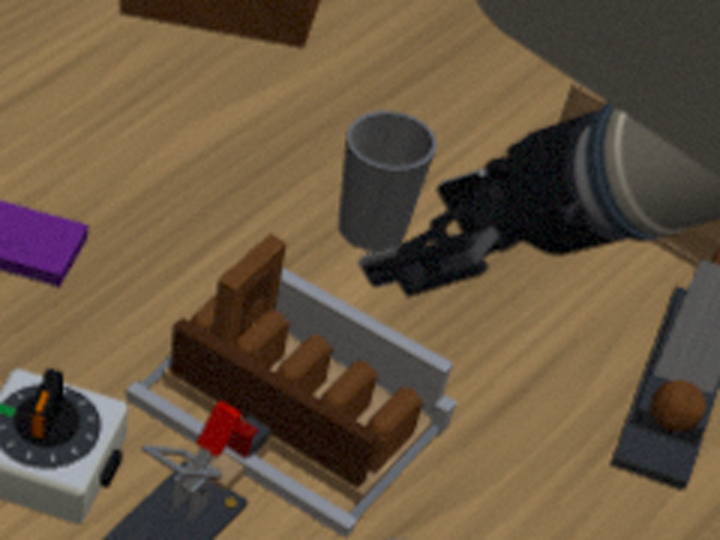

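Call:
jog_arm --pt "-7.5 0 1.8 -0.3 0.1 2.3 1" --pt "-7.5 0 1.8 -0.3 -0.2 2.3 1" --pt "-7.5 0 1.8 -0.3 -0.5 2.2 1" --pt "-7.5 0 1.8 -0.3 -0.8 2.2 1" --pt "-7.5 0 1.8 -0.4 -1.0 2.0 1" --pt "-7.5 0 1.8 -0.4 -1.3 1.9 1" --pt "-7.5 0 1.8 -0.4 -1.5 1.7 1" --pt "-7.5 0 1.8 -0.5 -1.7 1.5 1" --pt "-7.5 0 1.8 -0.5 -1.9 1.3 1" --pt "-7.5 0 1.8 -0.6 -2.0 1.0 1" --pt "-7.5 0 1.8 -0.7 -2.1 0.8 1" --pt "-7.5 0 1.8 -0.7 -2.1 0.5 1" --pt "-7.5 0 1.8 -0.8 -2.2 0.2 1" --pt "-7.5 0 1.8 -0.9 -2.1 -0.1 1" --pt "-7.5 0 1.8 -0.9 -2.1 -0.4 1" --pt "-7.5 0 1.8 -1.0 -2.0 -0.6 1" --pt "-7.5 0 1.8 -1.0 -1.9 -0.9 1" --pt "-7.5 0 1.8 -1.1 -1.7 -1.1 1" --pt "-7.5 0 1.8 -1.1 -1.5 -1.3 1" --pt "-7.5 0 1.8 -1.2 -1.3 -1.5 1"

```text
clock: 17.75
eef_pos: [682.3, -180.7, 227.2]
tcp_rot: [1.561, 0.782, 2.577]
contact_force: [0.9, 0.3, -0.7]
opening: 1.0
```

Run:
```python
from h import *
st(); wpanels('w10'); t,R=pick((609.7,-95.7),-31.6,60); plan(t,R)
```

```text
t 17.75 p [ 682.31  -180.684  227.226] q [-0.338  0.962  0.798  0.191  2.15  -1.314] F [ 0.895  0.265 -0.704] op 0.999641144000986
w [229.  32.] [ 41.841 -10.489] [245.948 163.678] 75.2365951538086 13.738790559642652
w [ 98. 152.] [ 246.491 -314.728] [100.742  66.405] -64.46444511413574 16.385783833935548
w [298. 163.] [442.665 -69.   ] [102.335  64.634] -14.528915405273438 16.282768451019237
w [527. 161.] [619.558 228.598] [184.396  94.035] 55.379638671875 15.268234020307432
w [174. 235.] [ 456.181 -248.656] [101.209  65.177] -21.800025939941406 16.31399092355366
w [354. 276.] [610.01  -95.748] [100.196  64.529] -31.30221939086914 16.237544497119288
pos [ 681.985 -184.347  225.788] dp [   1.815   43.06  -160.788] rot [ 0.328  0.585 -0.335] n 4
[ [0.1, 0.1, -0.1, 3.21, -2.49, 0.91, 1], [0.1, 0.1, -0.1, 3.21, -2.48, 0.92, 1], [0.1, 0.1, -0.1, 3.21, -2.48, 0.93, 1], [0.1, 0.1, -0.1, 3.21, -2.47, 0.94, 1] ]
```

View pics/w10.png

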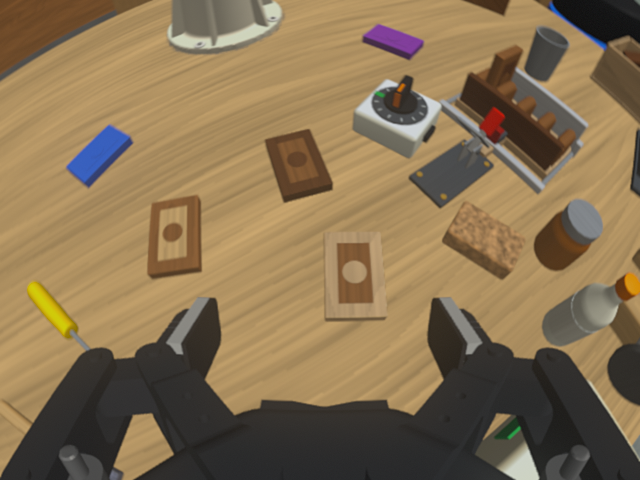

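Call:
jog_arm --pt "0.1 0.1 -0.1 3.2 -2.5 0.9 1" --pt "0.1 0.1 -0.1 3.2 -2.5 0.9 1" --pt "0.1 0.1 -0.1 3.2 -2.5 0.9 1" --pt "0.1 0.1 -0.1 3.2 -2.5 0.9 1" --pt "0 0 0 0 0 0 1" --pt "0 0 0 0 0 0 1"

```text
clock: 18.4
eef_pos: [684.4, -138.5, 66.0]
tcp_rot: [1.582, 0.788, 2.588]
contact_force: [0.5, -0.3, 0.8]
opening: 1.0
```

Run:
```python
from h import *
st(); t,R=pick((609.7,-95.7),-31.6,0); plan(t,R,6)
```

```text
t 18.4 p [ 684.355 -138.529   65.978] q [-0.292  1.078  0.91   0.195  1.913 -1.306] F [ 0.493 -0.335  0.838] op 1.000230848598356
pos [ 684.355 -138.529   65.978] dp [-51.658  28.682 -60.978] rot [-0.69   0.071  0.161] n 6
[ [-0.1, 0.0, 0.0, 1.41, -0.02, -0.05, 1], [-0.1, 0.0, 0.0, 1.41, -0.02, -0.04, 1], [-0.1, 0.0, 0.0, 1.41, -0.02, -0.04, 1], [-0.1, 0.0, 0.0, 1.41, -0.02, -0.04, 1], [-0.1, 0.0, 0.0, 1.41, -0.02, -0.04, 1], [-0.1, 0.0, 0.0, 1.41, -0.02, -0.04, 1] ]
```

Call:
jog_arm --pt "-0.1 0 0 1.4 0 0 1" --pt "-0.1 0 0 1.4 0 -0.1 1" --pt "-0.1 0 0 1.4 0 0 1" --pt "-0.1 0 0 1.4 0 -0.1 1" --pt "-0.1 0 0 1.4 0 0 1" --pt "-0.1 0 0 1.4 0 0 1" --pt "0 0 0 0 0 0 1" --pt "0 0 0 0 0 0 1"

```text
clock: 19.2
eef_pos: [634.0, -109.6, 7.2]
tcp_rot: [1.57, 0.791, 2.587]
contact_force: [0.4, 0.4, -0.6]
opening: 0.997
```

Run:
```python
from h import *
st(); t,R=pick((609.7,-95.7),-31.6,0); plan(t,R,1); shot('wrist','w11')
```

```text
t 19.2 p [ 634.022 -109.574    7.208] q [-0.277  1.053  1.109  0.197  1.736 -1.339] F [ 0.445  0.363 -0.628] op 0.9970649922938246
pos [ 634.022 -109.574    7.208] dp [-1.325 -0.274 -2.208] rot [-0.07   0.132  0.337] n 1
[ [-0.1, 0.1, 0.3, 0.23, -0.09, -0.09, 1] ]
```

View pics/w11.png

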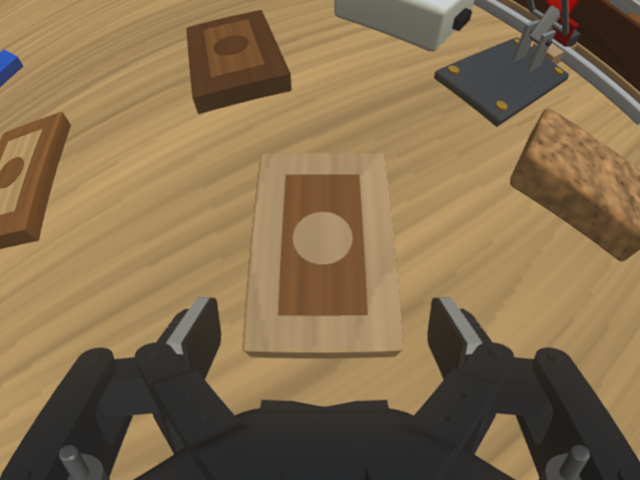

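Call:
jog_arm --pt "0 0 0 0.2 -0.1 -0.1 1" --pt "0 0 0 0 0 0 0.6" --pt "0 0 0 0 0 0 0.5" --pt "0 0 0 0 0 0 0.4" --pt "0 0 0 0 0 0 0.4" --pt "0 0 0 0 0 0 0.4" --pt "0 0 0 0 0 0 0.4" --force 50

```text
clock: 19.95
eef_pos: [632.3, -109.7, 4.0]
tcp_rot: [1.57, 0.79, 2.587]
contact_force: [1.3, -1.7, 4.5]
opening: 0.736
```

Run:
```python
from h import *
st()
```

```text
t 19.95 p [ 632.34  -109.679    4.047] q [-0.277  1.056  1.112  0.196  1.732 -1.34 ] F [ 1.348 -1.665  4.509] op 0.7360604443529162
```

Call:
jog_arm --pt "0 0 0 -0.7 0.7 0 0.4" --pt "0 0 0 -1.4 1.4 0 0.4" --pt "0 0 0 -2.0 2.0 0 0.4" --pt "0 0 0 -3.0 3.0 0 0.4" --pt "0 0 0 -3.0 3.0 0 0.4" --pt "0 0 0 -3.0 3.0 0 0.4" --pt "0 0 0 -2.0 2.0 0 0.4" --pt "0 0 0 -1.0 1.0 0 0.4" --force 60

```text
clock: 20.75
eef_pos: [631.8, -109.2, 235.8]
tcp_rot: [1.568, 0.794, 2.586]
contact_force: [-1.3, -0.9, -1.7]
opening: 0.729
```

Run:
```python
from h import *
st(); shot('wrist','w12'); print(held('w12'))
plan([*slot(1,-3),200],Rplane(YR+180,45),sgn=1,op=0.4)
```

```text
t 20.75 p [ 631.85  -109.217  235.819] q [-0.277  0.816  1.056  0.215  2.017 -1.278] F [-1.258 -0.883 -1.666] op 0.7285657389248787
(array([14.429, 20.718,  0.167]), array([-0.711,  0.703,  0.003]), (64.12525177001953, 105.08526611328125), 89.70929718017578)
pos [ 632.085 -109.271  236.429] dp [-111.095  376.246  -36.429] rot [150.11    0.759 -35.217] n 20
[ [7.5, 0.0, -1.8, 1.12, 1.11, 1.18, 0.4], [7.5, 0.0, -1.8, 1.09, 1.29, 1.02, 0.4], [7.5, 0.0, -1.8, 1.04, 1.44, 0.84, 0.4], [7.5, 0.0, -1.8, 1.0, 1.57, 0.64, 0.4], [7.5, 0.0, -1.8, 0.95, 1.67, 0.43, 0.4], [7.5, 0.0, -1.8, 0.89, 1.74, 0.21, 0.4], [7.5, 0.0, -1.8, 0.84, 1.78, -0.02, 0.4], [7.5, 0.0, -1.8, 0.78, 1.79, -0.26, 0.4], [7.5, 0.0, -1.8, 0.73, 1.76, -0.49, 0.4], [7.5, 0.0, -1.8, 0.68, 1.71, -0.72, 0.4], [7.5, 0.0, -1.8, 0.63, 1.62, -0.93, 0.4], [7.5, 0.0, -1.8, 0.58, 1.5, -1.14, 0.4], [7.5, 0.0, -1.8, 0.54, 1.36, -1.33, 0.4], [7.5, 0.0, -1.8, 0.5, 1.19, -1.49, 0.4], [7.5, 0.0, -1.8, 0.46, 1.0, -1.63, 0.4], [7.5, 0.0, -1.8, 0.44, 0.79, -1.75, 0.4], [7.5, 0.0, -1.8, 0.42, 0.57, -1.84, 0.4], [7.5, 0.0, -1.8, 0.41, 0.33, -1.9, 0.4], [7.5, 0.0, -1.8, 0.4, 0.09, -1.93, 0.4], [7.5, 0.0, -1.8, 0.4, -0.15, -1.92, 0.4] ]
```

View pics/w12.png

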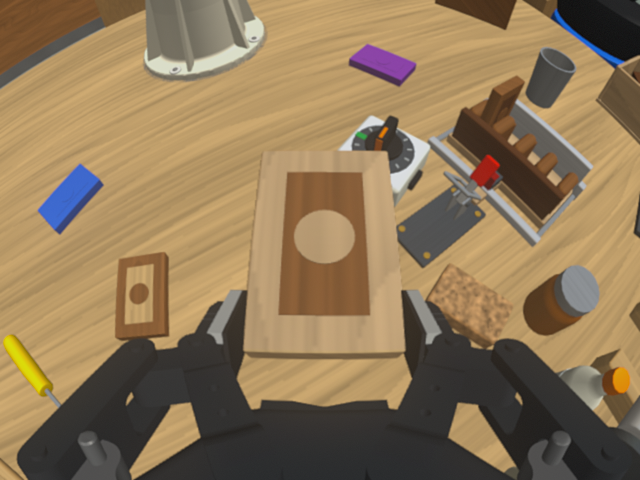

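Call:
jog_arm --pt "7.5 0 -1.8 1.1 1.1 1.2 0.4" --pt "7.5 0 -1.8 1.1 1.3 1.0 0.4" --pt "7.5 0 -1.8 1.0 1.4 0.8 0.4" --pt "7.5 0 -1.8 1.0 1.6 0.6 0.4" --pt "7.5 0 -1.8 0.9 1.7 0.4 0.4" --pt "7.5 0 -1.8 0.9 1.7 0.2 0.4" --pt "7.5 0 -1.8 0.8 1.8 0 0.4" --pt "7.5 0 -1.8 0.8 1.8 -0.3 0.4" --pt "7.5 0 -1.8 0.7 1.8 -0.5 0.4" --pt "7.5 0 -1.8 0.7 1.7 -0.7 0.4" --pt "7.5 0 -1.8 0.6 1.6 -0.9 0.4" --pt "7.5 0 -1.8 0.6 1.5 -1.1 0.4" --pt "7.5 0 -1.8 0.5 1.4 -1.3 0.4" --pt "7.5 0 -1.8 0.5 1.2 -1.5 0.4" --pt "7.5 0 -1.8 0.5 1.0 -1.6 0.4" --pt "7.5 0 -1.8 0.4 0.8 -1.8 0.4" --pt "7.5 0 -1.8 0.4 0.6 -1.8 0.4" --pt "7.5 0 -1.8 0.4 0.3 -1.9 0.4" --pt "7.5 0 -1.8 0.4 0.1 -1.9 0.4" --pt "7.5 0 -1.8 0.4 -0.2 -1.9 0.4"

```text
clock: 22.8
eef_pos: [485.6, 256.3, 226.2]
tcp_rot: [-1.552, 0.784, -3.037]
contact_force: [0.2, 1.0, -1.6]
opening: 0.732
```

Run:
```python
from h import *
st(); plan([*slot(1,-4),180],Rplane(YR+180,45),op=0.4)
```

```text
t 22.8 p [485.62  256.26  226.247] q [0.368 0.684 1.333 0.195 1.888 1.839] F [ 0.23   0.974 -1.625] op 0.7322448341348367
pos [485.62  256.26  226.247] dp [ 34.373  10.627 -46.247] rot [-0.43   0.659  0.098] n 2
[ [-0.2, 0.3, 0.0, 0.39, 2.88, -0.39, 0.4], [-0.2, 0.3, 0.0, 0.39, 2.88, -0.38, 0.4] ]
```

Call:
jog_arm --pt "-0.1 0.2 0 0.2 1.4 -0.2 0.4" --pt "-0.1 0.2 0 0.2 1.4 -0.2 0.4" --pt "-0.1 0.2 0 0.2 1.4 -0.2 0.4" --pt "-0.1 0 0 0.2 1.4 -0.2 0.4" --pt "0 0 0 0 0 0 0.4" --pt "0 0 0 0 0 0 0.4"

```text
clock: 23.4
eef_pos: [519.9, 266.2, 181.8]
tcp_rot: [-1.576, 0.786, -3.054]
contact_force: [-0.4, -0.9, -0.4]
opening: 0.731
```

Run:
```python
from h import *
st(); shot('wrist','w13'); print(held('w13')); plan([*slot(1,-4),115],Rplane(YR+180,45),6,op=0.4)
```

```text
t 23.4 p [519.93  266.18  181.844] q [0.359 0.777 1.26  0.199 1.865 1.818] F [-0.4   -0.865 -0.404] op 0.731391072822438
(array([14.083, 19.723, -0.728]), array([-0.711,  0.703,  0.002]), (64.21107482910156, 105.99532318115234), 89.62969207763672)
pos [519.872 266.323 182.367] dp [  0.121   0.564 -67.367] rot [ 0.296 -0.014 -0.068] n 6
[ [0.0, -0.0, -0.0, 0.79, 0.8, -0.01, 0.4], [0.0, -0.0, -0.0, 0.79, 0.8, -0.01, 0.4], [0.0, -0.0, -0.0, 0.79, 0.8, -0.01, 0.4], [0.0, -0.0, -0.0, 0.79, 0.8, -0.01, 0.4], [0.0, -0.0, -0.0, 0.79, 0.8, -0.01, 0.4], [0.0, -0.0, -0.0, 0.79, 0.8, -0.01, 0.4] ]
```

Call:
jog_arm --pt "0 0 0 1.2 1.2 0 0.4" --pt "0 0 0 1.2 1.2 0 0.4" --pt "0 0 0 0.8 0.8 0 0.4" --pt "0 0 0 0.5 0.5 0 0.4" --pt "0 0 0 0.5 0.5 0 0.4" --pt "0 0 0 0.5 0.5 0 0.4" --pt "0 0 0 0 0 0 0.4"

```text
clock: 24.15
eef_pos: [519.5, 266.7, 114.9]
tcp_rot: [-1.575, 0.786, -3.053]
contact_force: [0.8, -0.6, 0.2]
opening: 0.73
```

Run:
```python
from h import *
st(); shot('scene','s13',(320,60,560,240),3); plan([*slot(1,-4),93],Rplane(YR+180,45),6,op=0.4)
```

```text
t 24.15 p [519.515 266.709 114.877] q [0.36  0.848 1.284 0.195 1.773 1.8  ] F [ 0.781 -0.56   0.238] op 0.7295243657472014
pos [519.722 266.826 115.52 ] dp [  0.271   0.062 -22.52 ] rot [ 0.291  0.008 -0.051] n 6
[ [0.0, 0.0, -0.0, 0.26, 0.27, 0.0, 0.4], [0.0, 0.0, -0.0, 0.26, 0.27, 0.0, 0.4], [0.0, 0.0, -0.0, 0.26, 0.27, 0.0, 0.4], [0.0, 0.0, -0.0, 0.26, 0.27, -0.0, 0.4], [0.0, 0.0, -0.0, 0.26, 0.27, -0.0, 0.4], [0.0, 0.0, -0.0, 0.26, 0.27, -0.0, 0.4] ]
```

View pics/s13.png

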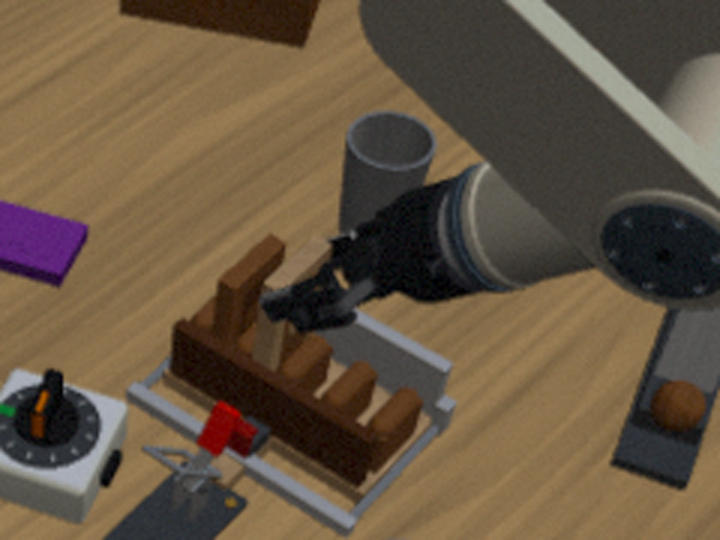

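Call:
jog_arm --pt "0 0 0 0.3 0.3 0 0.4" --pt "0 0 0 0.3 0.3 0 0.4" --pt "0 0 0 0.3 0.3 0 0.4" --pt "0 0 0 0.3 0.3 0 0.4" --pt "0 0 0 0.2 0.2 0 0.4" --pt "0 0 0 0.1 0.1 0 0.4" --pt "0 0 0 0 0 0 0.4" --pt "0 0 0 0 0 0 0.4"

```text
clock: 25.0
eef_pos: [519.9, 266.9, 94.7]
tcp_rot: [-1.576, 0.787, -3.054]
contact_force: [-0.0, 0.2, -1.0]
opening: 0.73
```

Call:
jog_arm --pt "0 0 0 0 0 0 0.4" --pt "0 0 0 0 0 0 0.8" --pt "0 0 0 0 0 0 0.9" --pt "0 0 0 0 0 0 0.95" --pt "0 0 0 0 0 0 0.95" --pt "0 0 0 0 0 0 0.95"

```text
clock: 25.6
eef_pos: [519.9, 266.9, 94.6]
tcp_rot: [-1.576, 0.787, -3.053]
contact_force: [0.3, -0.0, -1.0]
opening: 0.947
```

Run:
```python
from h import *
st(); shot('wrist','w14')
```

```text
t 25.6 p [519.887 266.936  94.623] q [0.36  0.871 1.287 0.194 1.745 1.795] F [ 0.34  -0.023 -0.995] op 0.9469780388868655
```

View pics/w14.png

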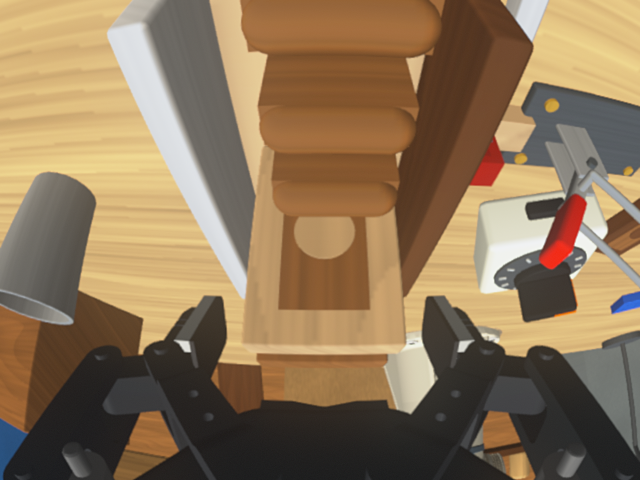

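Call:
jog_arm --pt "0 0 0 -1 0 0 1" --pt "0 0 0 -3 0 0 1" --pt "0 0 0 -4 0 0 1" --pt "0 0 0 -4 0 0 1" --pt "0 0 0 -3 0 0 1"

```text
clock: 26.15
eef_pos: [627.3, 276.3, 203.5]
tcp_rot: [-1.577, 0.789, -3.054]
contact_force: [1.3, 0.2, -0.5]
opening: 1.002
```

Run:
```python
from h import *
st(); t,R=pick((442.7,-69.2),-14.3,90); t[2]=160; plan(t,R,20,sgn=-1)
```

```text
t 26.15 p [627.344 276.298 203.48 ] q [0.328 0.931 0.906 0.192 2.064 1.829] F [ 1.281  0.206 -0.505] op 1.001645004779269
pos [627.344 276.298 203.48 ] dp [ -71.269 -374.397  -43.48 ] rot [-164.833    0.263   19.795] n 20
[ [-8.2, 0.0, 1.0, 0.51, -0.49, 1.78, 1], [-8.2, 0.0, 1.0, 0.5, -0.75, 1.69, 1], [-8.2, 0.0, 1.0, 0.49, -1.0, 1.56, 1], [-8.2, 0.0, 1.0, 0.47, -1.22, 1.41, 1], [-8.2, 0.0, 1.0, 0.44, -1.42, 1.22, 1], [-8.2, 0.0, 1.0, 0.42, -1.58, 1.0, 1], [-8.2, 0.0, 1.0, 0.39, -1.72, 0.76, 1], [-8.2, 0.0, 1.0, 0.36, -1.81, 0.51, 1], [-8.2, 0.0, 1.0, 0.33, -1.87, 0.24, 1], [-8.2, 0.0, 1.0, 0.29, -1.9, -0.03, 1], [-8.2, 0.0, 1.0, 0.26, -1.88, -0.3, 1], [-8.2, 0.0, 1.0, 0.23, -1.82, -0.57, 1], [-8.2, 0.0, 1.0, 0.2, -1.72, -0.82, 1], [-8.2, 0.0, 1.0, 0.17, -1.59, -1.06, 1], [-8.2, 0.0, 1.0, 0.14, -1.42, -1.28, 1], [-8.2, 0.0, 1.0, 0.12, -1.23, -1.47, 1], [-8.2, 0.0, 1.0, 0.1, -1.01, -1.63, 1], [-8.2, 0.0, 1.0, 0.09, -0.76, -1.76, 1], [-8.2, 0.0, 1.0, 0.08, -0.51, -1.85, 1], [-8.2, 0.0, 1.0, 0.07, -0.24, -1.9, 1] ]
```

Call:
jog_arm --pt "-8.2 0 1 0.5 -0.5 1.8 1" --pt "-8.2 0 1 0.5 -0.8 1.7 1" --pt "-8.2 0 1 0.4 -1.0 1.6 1" --pt "-8.2 0 1 0.4 -1.2 1.4 1" --pt "-8.2 0 1 0.4 -1.4 1.2 1" --pt "-8.2 0 1 0.4 -1.6 1.0 1" --pt "-8.2 0 1 0.3 -1.7 0.8 1" --pt "-8.2 0 1 0.3 -1.8 0.5 1" --pt "-8.2 0 1 0.3 -1.9 0.2 1" --pt "-8.2 0 1 0.3 -1.9 0 1" --pt "-8.2 0 1 0.2 -1.9 -0.3 1" --pt "-8.2 0 1 0.2 -1.8 -0.6 1" --pt "-8.2 0 1 0.2 -1.7 -0.8 1" --pt "-8.2 0 1 0.2 -1.6 -1.1 1" --pt "-8.2 0 1 0.1 -1.4 -1.3 1" --pt "-8.2 0 1 0.1 -1.2 -1.5 1" --pt "-8.2 0 1 0.1 -1.0 -1.6 1" --pt "-8.2 0 1 0.1 -0.8 -1.8 1" --pt "-8.2 0 1 0.1 -0.5 -1.9 1" --pt "-8.2 0 1 0.1 -0.2 -1.9 1"

```text
clock: 28.15
eef_pos: [516.0, -93.0, 203.3]
tcp_rot: [1.576, 0.788, 2.887]
contact_force: [-0.5, 0.4, 1.5]
opening: 1.002
```

Run:
```python
from h import *
st(); wpanels('w15'); t,R=pick((442.7,-69.2),-14.3,60); plan(t,R)
```

```text
t 28.15 p [515.983 -92.973 203.347] q [-0.204  0.685  1.384  0.037  1.855 -1.52 ] F [-0.509  0.424  1.491] op 1.0017436286191272
w [303.  61.] [43.947 -7.962] [246.694 158.376] 79.59203338623047 13.64155731305442
w [500. 123.] [266.475 235.853] [101.462  67.843] 23.92603302001953 16.166453301907936
w [106. 192.] [ 246.084 -314.528] [100.507  67.538] -64.67411422729492 16.415735950309497
w [562. 265.] [495.001 215.56 ] [106.874  85.062] -1.706573486328125 15.703309577902957
w [376. 314.] [475.756 -30.887] [100.586  64.128] -13.699607849121094 16.311453883310975
w [153. 318.] [ 443.278 -245.615] [75.741 62.543] -23.59161376953125 16.428058991348536
w [606. 353.] [601.906 214.052] [100.259  62.559] 12.121811866760254 15.78905956083932
pos [515.105 -95.527 202.954] dp [  11.899    4.838 -137.954] rot [-0.026  0.176  0.033] n 4
[ [-0.0, 0.0, 0.0, 2.26, -2.62, 0.19, 1], [-0.0, 0.0, 0.0, 2.26, -2.62, 0.19, 1], [-0.0, 0.0, 0.0, 2.26, -2.62, 0.19, 1], [-0.0, 0.0, 0.0, 2.26, -2.62, 0.19, 1] ]
```

View pics/w15.png

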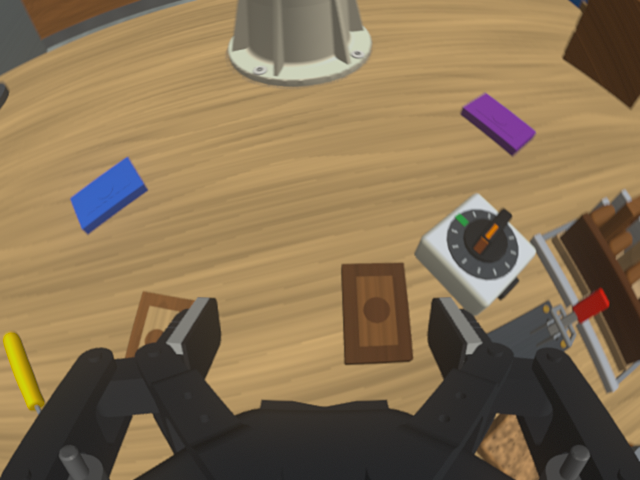

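Panel 1 has been knocked to (475.8,-30.9), wrist px (376,314). The scene confirms it's the dark one with the brown inlay. Retargeting.

Run:
```python
from h import *
t,R=pick((475.6,-31.1),-13.9,60); plan(t,R,5)
```

```text
pos [515.105 -95.527 202.954] dp [  44.947   43.527 -137.954] rot [-0.309  0.459  0.033] n 5
[ [-0.1, 0.1, 0.0, 1.49, -2.41, 1.06, 1], [-0.1, 0.1, 0.0, 1.49, -2.42, 1.06, 1], [-0.1, 0.1, 0.0, 1.49, -2.42, 1.06, 1], [-0.1, 0.1, 0.0, 1.48, -2.42, 1.06, 1], [-0.1, 0.1, 0.0, 1.48, -2.42, 1.06, 1] ]
```

Call:
jog_arm --pt "-0.1 0.1 0 1.5 -2.4 1.1 1" --pt "-0.1 0.1 0 1.5 -2.4 1.1 1" --pt "-0.1 0.1 0 1.5 -2.4 1.1 1" --pt "-0.1 0.1 0 1.5 -2.4 1.0 1" --pt "-0.1 0.1 0 1.5 -2.4 1.0 1" --pt "0 0 0 0 0 0 1" --pt "0 0 0 0 0 0 1"

```text
clock: 28.9
eef_pos: [560.0, -49.9, 64.9]
tcp_rot: [1.583, 0.787, 2.901]
contact_force: [-0.3, -0.1, -0.1]
opening: 1.001
```

Run:
```python
from h import *
st(); wpanels('w16'); t,R=pick((475.6,-31.1),-13.9,0); plan(t,R,6)
```

```text
t 28.9 p [560.034 -49.854  64.875] q [-0.136  0.892  1.323  0.074  1.708 -1.474] F [-0.302 -0.138 -0.116] op 1.0011940697140878
w [492.  26.] [267.015 234.817] [101.033  66.098] 23.89466667175293 16.11708113065344
w [ 36. 105.] [ 247.102 -313.872] [100.475  67.315] -64.19875907897949 16.356560924607685
w [448. 178.] [479.79   75.838] [129.096  63.726] 66.0158920288086 17.730778083413036
w [581. 160.] [482.29  203.418] [81.475 60.756] -6.265876770019531 15.50199559430613
w [320. 213.] [475.846 -30.777] [100.671  64.598] -14.119071960449219 16.31933432794417
w [ 44. 252.] [ 455.971 -248.841] [100.477  67.113] -21.896865844726562 16.325375553849625
pos [560.398 -50.162  65.639] dp [-58.589  12.576 -60.639] rot [-0.638 -0.058  0.155] n 6
[ [-0.1, -0.0, 0.0, 1.42, -0.01, -0.03, 1], [-0.1, -0.0, 0.0, 1.42, -0.01, -0.03, 1], [-0.1, -0.0, 0.0, 1.42, -0.01, -0.03, 1], [-0.1, -0.0, 0.0, 1.42, -0.01, -0.03, 1], [-0.1, -0.0, 0.0, 1.42, -0.01, -0.03, 1], [-0.1, -0.0, 0.0, 1.42, -0.01, -0.03, 1] ]
```

View pics/w16.png

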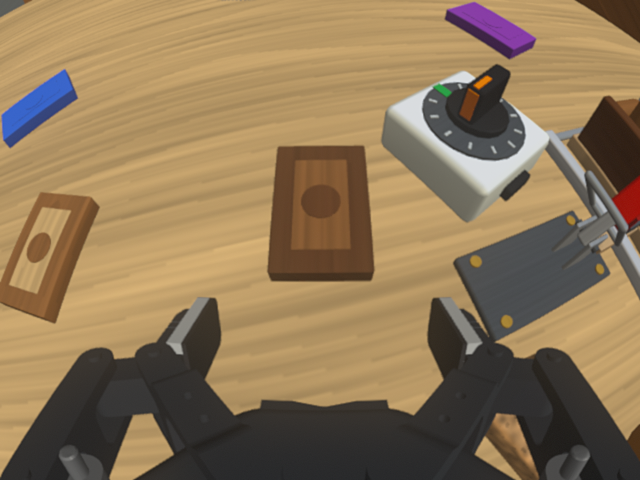

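Call:
jog_arm --pt "-0.1 0 0 1.4 0 0 1" --pt "-0.1 0 0 1.4 0 0 1" --pt "-0.1 0 0 1.4 0 -0.1 1" --pt "-0.1 0 0 1.4 0 0 1" --pt "-0.1 0 0 1.4 0 -0.1 1" --pt "-0.1 0 0 1.5 0 0 1" --pt "0 0 0 0 0 0 1" --pt "0 0 0 0 0 0 1"

```text
clock: 29.75
eef_pos: [501.1, -37.4, 4.1]
tcp_rot: [1.572, 0.787, 2.9]
contact_force: [0.1, -0.2, 0.3]
opening: 0.998
```

Run:
```python
from h import *
st(); t,R=pick((475.6,-31.1),-13.9,0); plan(t,R,1)
```

```text
t 29.75 p [501.112 -37.396   4.1  ] q [-0.131  0.901  1.484  0.078  1.537 -1.494] F [ 0.065 -0.165  0.271] op 0.998394101879749
pos [501.112 -37.396   4.1  ] dp [ 0.697 -0.19   0.9  ] rot [-0.004 -0.058  0.088] n 1
[ [-0.0, -0.1, 0.1, -0.11, 0.01, -0.0, 1] ]
```

Call:
jog_arm --pt "0 0 0 -0.1 0 0 1" --pt "0 0 0 0 0 0 0.6" --pt "0 0 0 0 0 0 0.5" --pt "0 0 0 0 0 0 0.4" --pt "0 0 0 0 0 0 0.4" --pt "0 0 0 0 0 0 0.4" --pt "0 0 0 0 0 0 0.4" --force 50

```text
clock: 30.45
eef_pos: [502.8, -37.8, 5.6]
tcp_rot: [1.572, 0.789, 2.9]
contact_force: [1.9, -0.2, 6.3]
opening: 0.736
```

Run:
```python
from h import *
st()
```

```text
t 30.45 p [502.757 -37.769   5.585] q [-0.131  0.9    1.481  0.078  1.54  -1.494] F [ 1.896 -0.213  6.344] op 0.7357263778282161
```

Call:
jog_arm --pt "0 0 0 -0.7 0.7 0 0.4" --pt "0 0 0 -1.4 1.4 0 0.4" --pt "0 0 0 -2.0 2.0 0 0.4" --pt "0 0 0 -3.0 3.0 0 0.4" --pt "0 0 0 -3.0 3.0 0 0.4" --pt "0 0 0 -3.0 3.0 0 0.4" --pt "0 0 0 -2.0 2.0 0 0.4" --pt "0 0 0 -1.0 1.0 0 0.4" --force 60

```text
clock: 31.25
eef_pos: [502.1, -37.4, 236.4]
tcp_rot: [1.571, 0.792, 2.9]
contact_force: [-0.5, -0.1, -0.3]
opening: 0.726
```

Run:
```python
from h import *
st(); shot('wrist','w17'); print(held('w17'))
plan([*slot(2,37),225],Rplane(YR+180,45),sgn=1,op=0.4)
```

```text
t 31.25 p [502.147 -37.446 236.436] q [-0.131  0.617  1.427  0.082  1.873 -1.467] F [-0.498 -0.096 -0.335] op 0.7261731062698025
(array([16.873, 20.815,  0.425]), array([-0.709,  0.705,  0.001]), (64.2283935546875, 104.69365692138672), 89.85873413085938)
pos [502.449 -37.465 236.99 ] dp [ 98.23  311.482 -11.99 ] rot [165.469   0.589 -19.417] n 21
[ [7.9, 0.0, -0.9, -0.03, 0.1, 1.55, 0.4], [7.9, 0.0, -0.9, -0.03, 0.31, 1.52, 0.4], [7.9, 0.0, -0.9, -0.04, 0.52, 1.47, 0.4], [7.9, 0.0, -0.9, -0.05, 0.72, 1.38, 0.4], [7.9, 0.0, -0.9, -0.07, 0.9, 1.27, 0.4], [7.9, 0.0, -0.9, -0.08, 1.06, 1.14, 0.4], [7.9, 0.0, -0.9, -0.1, 1.21, 0.98, 0.4], [7.9, 0.0, -0.9, -0.12, 1.33, 0.8, 0.4], [7.9, 0.0, -0.9, -0.14, 1.42, 0.62, 0.4], [7.9, 0.0, -0.9, -0.17, 1.49, 0.41, 0.4], [7.9, 0.0, -0.9, -0.19, 1.53, 0.21, 0.4], [7.9, 0.0, -0.9, -0.22, 1.54, -0.01, 0.4], [7.9, 0.0, -0.9, -0.24, 1.52, -0.22, 0.4], [7.9, 0.0, -0.9, -0.27, 1.47, -0.42, 0.4], [7.9, 0.0, -0.9, -0.29, 1.4, -0.62, 0.4], [7.9, 0.0, -0.9, -0.31, 1.29, -0.81, 0.4], [7.9, 0.0, -0.9, -0.33, 1.17, -0.98, 0.4], [7.9, 0.0, -0.9, -0.35, 1.02, -1.13, 0.4], [7.9, 0.0, -0.9, -0.36, 0.85, -1.25, 0.4], [7.9, 0.0, -0.9, -0.37, 0.66, -1.36, 0.4], [7.9, 0.0, -0.9, -0.38, 0.46, -1.44, 0.4] ]
```

View pics/w17.png

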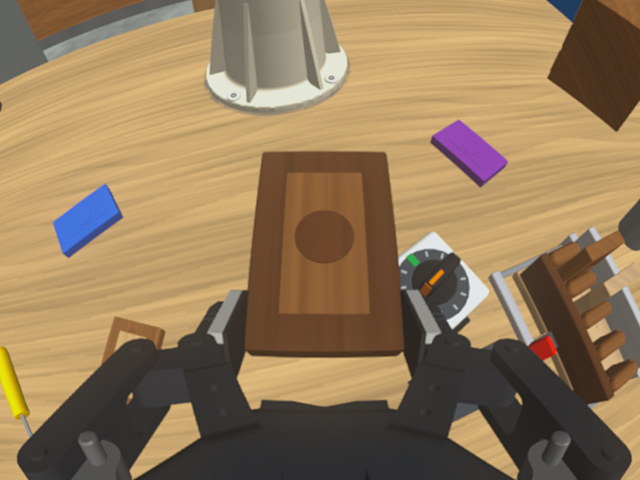

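Call:
jog_arm --pt "7.9 0 -0.9 0 0.1 1.6 0.4" --pt "7.9 0 -0.9 0 0.3 1.5 0.4" --pt "7.9 0 -0.9 0 0.5 1.5 0.4" --pt "7.9 0 -0.9 0 0.7 1.4 0.4" --pt "7.9 0 -0.9 -0.1 0.9 1.3 0.4" --pt "7.9 0 -0.9 -0.1 1.1 1.1 0.4" --pt "7.9 0 -0.9 -0.1 1.2 1.0 0.4" --pt "7.9 0 -0.9 -0.1 1.3 0.8 0.4" --pt "7.9 0 -0.9 -0.1 1.4 0.6 0.4" --pt "7.9 0 -0.9 -0.2 1.5 0.4 0.4" --pt "7.9 0 -0.9 -0.2 1.5 0.2 0.4" --pt "7.9 0 -0.9 -0.2 1.5 0 0.4" --pt "7.9 0 -0.9 -0.2 1.5 -0.2 0.4" --pt "7.9 0 -0.9 -0.3 1.5 -0.4 0.4" --pt "7.9 0 -0.9 -0.3 1.4 -0.6 0.4" --pt "7.9 0 -0.9 -0.3 1.3 -0.8 0.4" --pt "7.9 0 -0.9 -0.3 1.2 -1.0 0.4" --pt "7.9 0 -0.9 -0.4 1.0 -1.1 0.4" --pt "7.9 0 -0.9 -0.4 0.9 -1.3 0.4" --pt "7.9 0 -0.9 -0.4 0.7 -1.4 0.4"

```text
clock: 33.3
eef_pos: [567.8, 267.8, 248.6]
tcp_rot: [-1.703, 0.8, -3.063]
contact_force: [-0.1, -0.3, -0.6]
opening: 0.729
```

Run:
```python
from h import *
st(); plan([*slot(2,-2.5),182],Rplane(YR+180,45),5,op=0.4)
```

```text
t 33.3 p [567.85  267.761 248.644] q [0.34  0.782 1.09  0.201 2.015 1.716] F [-0.099 -0.308 -0.649] op 0.729124534519682
pos [567.85  267.761 248.644] dp [ -6.518   2.779 -66.644] rot [ 7.168 -0.336 -0.884] n 5
[ [1.4, -0.1, -0.2, 1.04, 0.84, 0.02, 0.4], [1.4, -0.1, -0.2, 1.04, 0.85, 0.0, 0.4], [1.4, -0.1, -0.2, 1.04, 0.85, -0.02, 0.4], [1.4, -0.1, -0.2, 1.03, 0.85, -0.04, 0.4], [1.4, -0.1, -0.2, 1.03, 0.85, -0.07, 0.4] ]
```

Call:
jog_arm --pt "1.4 -0.1 -0.2 1.0 0.8 0 0.4" --pt "1.4 -0.1 -0.2 1.0 0.8 0 0.4" --pt "1.4 -0.1 -0.2 1.0 0.9 0 0.4" --pt "1.4 0 -0.2 1.1 0.9 0 0.4" --pt "1.4 0 -0.2 1.0 0.9 -0.1 0.4" --pt "0 0 0 0 0 0 0.4" --pt "0 0 0 0 0 0 0.4"

```text
clock: 34.0
eef_pos: [562.8, 271.2, 183.5]
tcp_rot: [-1.581, 0.785, -3.055]
contact_force: [-0.1, 0.2, 0.0]
opening: 0.727
```

Run:
```python
from h import *
st(); shot('wrist','w18'); print(held('w18')); plan([*slot(2,-2.5),115],Rplane(YR+180,45),6,op=0.4)
```

```text
t 34.0 p [562.777 271.225 183.474] q [0.347 0.841 1.131 0.196 1.931 1.816] F [-0.116  0.218  0.021] op 0.7265242433249874
(array([16.657, 20.007, -0.701]), array([-0.711,  0.704,  0.001]), (64.25901794433594, 104.11347961425781), 89.75101470947266)
pos [563.081 271.369 184.061] dp [ -1.748  -0.828 -69.061] rot [ 0.55  -0.079 -0.067] n 6
[ [0.1, -0.0, -0.0, 0.84, 0.79, 0.02, 0.4], [0.1, -0.0, -0.0, 0.84, 0.79, 0.02, 0.4], [0.1, -0.0, -0.0, 0.84, 0.79, 0.02, 0.4], [0.1, -0.0, -0.0, 0.84, 0.79, 0.01, 0.4], [0.1, -0.0, -0.0, 0.84, 0.79, 0.01, 0.4], [0.1, -0.0, -0.0, 0.84, 0.79, 0.01, 0.4] ]
```

Call:
jog_arm --pt "0.1 0 0 1.2 1.1 0.1 0.4" --pt "0.1 0 0 1.2 1.1 0 0.4" --pt "0.1 0 0 0.9 0.8 0 0.4" --pt "0.1 0 0 0.6 0.6 0 0.4" --pt "0.1 0 0 0.6 0.6 0 0.4" --pt "0 0 0 0.5 0.5 0 0.4" --pt "0 0 0 0 0 0 0.4"

```text
clock: 34.75
eef_pos: [560.5, 270.4, 114.0]
tcp_rot: [-1.572, 0.785, -3.055]
contact_force: [-0.7, 0.1, -1.0]
opening: 0.735
```

Run:
```python
from h import *
st(); plan([*slot(2,-2.5),93.5],Rplane(YR+180,45),6,op=0.4); shot('scene','s18',(320,60,560,240),3)
```

```text
t 34.75 p [560.5   270.43  114.047] q [0.347 0.907 1.163 0.19  1.836 1.806] F [-0.679  0.081 -0.999] op 0.7350974965474475
pos [560.5   270.43  114.047] dp [  0.832   0.11  -20.547] rot [ 0.005 -0.051  0.027] n 6
[ [0.0, -0.0, 0.0, 0.23, 0.25, -0.0, 0.4], [0.0, -0.0, 0.0, 0.23, 0.25, -0.0, 0.4], [0.0, -0.0, 0.0, 0.23, 0.25, -0.0, 0.4], [0.0, -0.0, 0.0, 0.23, 0.25, -0.0, 0.4], [0.0, -0.0, 0.0, 0.23, 0.25, -0.0, 0.4], [0.0, -0.0, 0.0, 0.23, 0.25, -0.0, 0.4] ]
```

View pics/s18.png

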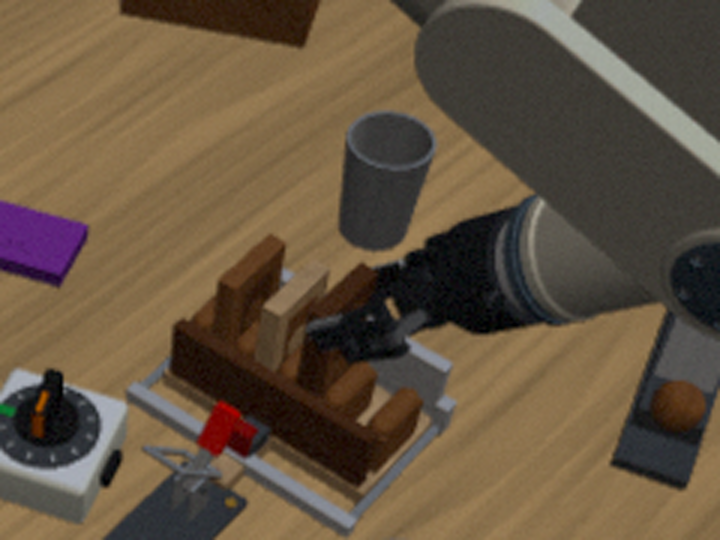

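Call:
jog_arm --pt "0 0 0 0.25 0.3 0 0.4" --pt "0 0 0 0.25 0.3 0 0.4" --pt "0 0 0 0.25 0.3 0 0.4" --pt "0 0 0 0.25 0.3 0 0.4" --pt "0 0 0 0.2 0.2 0 0.4" --pt "0 0 0 0.1 0.1 0 0.4" --pt "0 0 0 0.05 0.05 0 0.4" --pt "0 0 0 0 0 0 0.4" --pt "0 0 0 0 0 0 0.4"

```text
clock: 35.7
eef_pos: [562.4, 270.7, 94.7]
tcp_rot: [-1.572, 0.786, -3.055]
contact_force: [0.8, -0.1, -0.4]
opening: 0.728
```

Call:
jog_arm --pt "0 0 0 0 0 0 0.8" --pt "0 0 0 0 0 0 0.9" --pt "0 0 0 0 0 0 0.95" --pt "0 0 0 0 0 0 0.95" --pt "0 0 0 0 0 0 0.95"

```text
clock: 36.2
eef_pos: [562.3, 270.7, 94.6]
tcp_rot: [-1.572, 0.786, -3.055]
contact_force: [-0.9, 0.1, 0.2]
opening: 0.953
```

Run:
```python
from h import *
st(); shot('wrist','w19')
```

```text
t 36.2 p [562.303 270.702  94.637] q [0.346 0.929 1.162 0.188 1.813 1.801] F [-0.867  0.122  0.183] op 0.9533082130429211
```

View pics/w19.png

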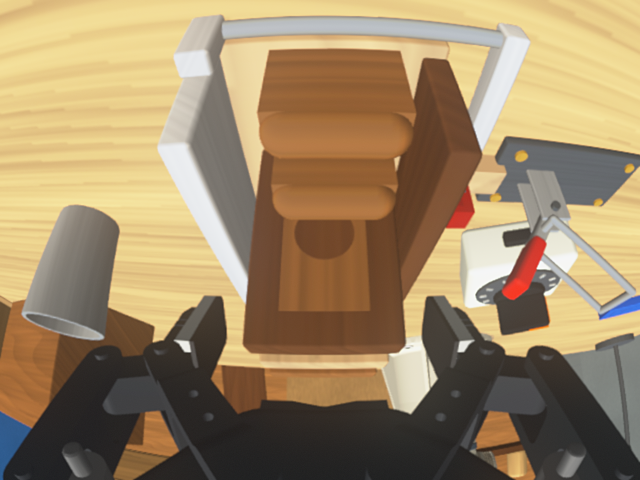

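Placed. Next is panel 3 (455.9,-248.9, yaw -22).

Call:
jog_arm --pt "0 0 0 -1 0 0 1" --pt "0 0 0 -3 0 0 1" --pt "0 0 0 -4 0 0 1" --pt "0 0 0 -4 0 0 1" --pt "0 0 0 -3 0 0 1"

```text
clock: 36.75
eef_pos: [669.7, 279.8, 203.5]
tcp_rot: [-1.573, 0.789, -3.056]
contact_force: [0.1, 0.5, -1.0]
opening: 0.999
```

Run:
```python
from h import *
st(); t,R=pick((456,-248.9),-22,100); t[2]=165; plan(t,R,20,sgn=-1)
```

```text
t 36.75 p [669.709 279.849 203.533] q [0.317 1.016 0.735 0.194 2.15  1.842] F [ 0.144  0.55  -0.984] op 0.9987235799232996
pos [669.709 279.849 203.533] dp [ -95.957 -576.324  -38.533] rot [-158.65     0.236   26.807] n 20
[ [-7.9, 0.0, 1.3, 0.63, -0.79, 2.75, 1], [-7.9, 0.0, 1.3, 0.61, -1.17, 2.61, 1], [-7.9, 0.0, 1.3, 0.58, -1.54, 2.42, 1], [-7.9, 0.0, 1.3, 0.54, -1.87, 2.19, 1], [-7.9, 0.0, 1.3, 0.49, -2.16, 1.91, 1], [-7.9, 0.0, 1.3, 0.44, -2.42, 1.59, 1], [-7.9, 0.0, 1.3, 0.38, -2.62, 1.24, 1], [-7.9, 0.0, 1.3, 0.31, -2.78, 0.87, 1], [-7.9, 0.0, 1.3, 0.25, -2.88, 0.47, 1], [-7.9, 0.0, 1.3, 0.18, -2.92, 0.07, 1], [-7.9, 0.0, 1.3, 0.11, -2.91, -0.33, 1], [-7.9, 0.0, 1.3, 0.04, -2.84, -0.73, 1], [-7.9, 0.0, 1.3, -0.02, -2.71, -1.11, 1], [-7.9, 0.0, 1.3, -0.08, -2.53, -1.48, 1], [-7.9, 0.0, 1.3, -0.14, -2.3, -1.81, 1], [-7.9, 0.0, 1.3, -0.19, -2.02, -2.11, 1], [-7.9, 0.0, 1.3, -0.23, -1.7, -2.37, 1], [-7.9, 0.0, 1.3, -0.27, -1.36, -2.58, 1], [-7.9, 0.0, 1.3, -0.29, -0.98, -2.74, 1], [-7.9, 0.0, 1.3, -0.31, -0.58, -2.85, 1] ]
```

Call:
jog_arm --pt "-7.9 0 1.3 0.6 -0.8 2.8 1" --pt "-7.9 0 1.3 0.6 -1.2 2.6 1" --pt "-7.9 0 1.3 0.6 -1.5 2.4 1" --pt "-7.9 0 1.3 0.5 -1.9 2.2 1" --pt "-7.9 0 1.3 0.5 -2.2 1.9 1" --pt "-7.9 0 1.3 0.4 -2.4 1.6 1" --pt "-7.9 0 1.3 0.4 -2.6 1.2 1" --pt "-7.9 0 1.3 0.3 -2.8 0.9 1" --pt "-7.9 0 1.3 0.2 -2.9 0.5 1" --pt "-7.9 0 1.3 0.2 -2.9 0.1 1" --pt "-7.9 0 1.3 0.1 -2.9 -0.3 1" --pt "-7.9 0 1.3 0 -2.8 -0.7 1" --pt "-7.9 0 1.3 0 -2.7 -1.1 1" --pt "-7.9 0 1.3 -0.1 -2.5 -1.5 1" --pt "-7.9 0 1.3 -0.1 -2.3 -1.8 1" --pt "-7.9 0 1.3 -0.2 -2.0 -2.1 1" --pt "-7.9 0 1.3 -0.2 -1.7 -2.4 1" --pt "-7.9 0 1.3 -0.3 -1.4 -2.6 1" --pt "-7.9 0 1.3 -0.3 -1.0 -2.7 1" --pt "-7.9 0 1.3 -0.3 -0.6 -2.9 1"

```text
clock: 38.75
eef_pos: [516.6, -286.7, 227.5]
tcp_rot: [1.588, 0.79, 2.77]
contact_force: [0.4, -0.2, -0.6]
opening: 1.001
```

Run:
```python
from h import *
st(); wpanels('w20'); t,R=pick((456,-248.9),-22,60); plan(t,R)
```

```text
t 38.75 p [ 516.618 -286.747  227.477] q [-0.469  0.761  1.183 -0.075  1.975 -1.653] F [ 0.396 -0.199 -0.637] op 1.000989913299816
w [363.  52.] [ 31.239 -15.69 ] [246.79  179.275] 63.708343505859375 13.577763247410587
w [226. 176.] [ 246.342 -314.805] [100.66  65.99] -64.14206314086914 16.32728703601738
w [338. 306.] [ 456.232 -248.795] [100.279  64.188] -22.129722595214844 16.28926738066255
pos [ 515.036 -290.94   226.974] dp [  21.629    9.45  -161.974] rot [-0.068 -0.49   0.156] n 4
[ [-0.0, -0.1, 0.0, 2.58, -3.15, 0.44, 1], [-0.0, -0.1, 0.0, 2.57, -3.15, 0.43, 1], [-0.0, -0.1, 0.0, 2.57, -3.15, 0.43, 1], [-0.0, -0.1, 0.0, 2.57, -3.16, 0.42, 1] ]
```

View pics/w20.png

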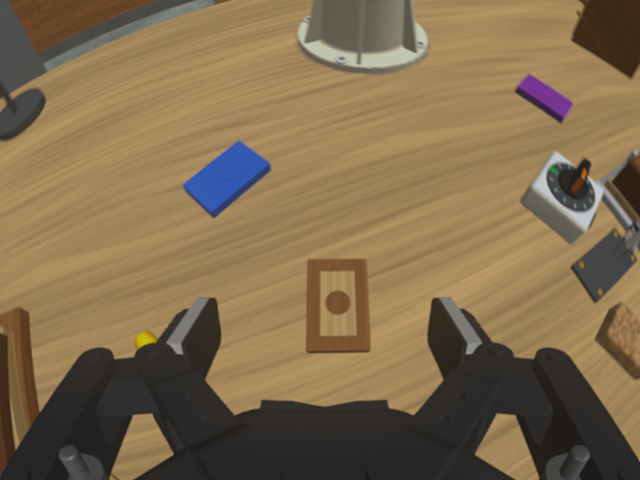

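Call:
jog_arm --pt "0 -0.1 0 2.6 -3.1 0.4 1" --pt "0 -0.1 0 2.6 -3.1 0.4 1" --pt "0 -0.1 0 2.6 -3.2 0.4 1" --pt "0 -0.1 0 2.6 -3.2 0.4 1" --pt "0 0 0 0 0 0 1" --pt "0 0 0 0 0 0 1"

```text
clock: 39.4
eef_pos: [536.9, -278.7, 64.6]
tcp_rot: [1.587, 0.788, 2.761]
contact_force: [0.0, 0.4, -0.2]
opening: 0.996
```

Run:
```python
from h import *
st(); t,R=pick((456.1,-248.9),-22.1,0); plan(t,R,6)
```

```text
t 39.4 p [ 536.889 -278.746   64.6  ] q [-0.453  0.95   1.194 -0.052  1.779 -1.616] F [ 0.012  0.359 -0.18 ] op 0.9956300979719327
pos [ 536.889 -278.746   64.6  ] dp [-55.773  19.688 -59.6  ] rot [-0.726 -0.201  0.172] n 6
[ [-0.1, -0.0, 0.0, 1.4, -0.0, -0.04, 1], [-0.1, -0.0, 0.0, 1.4, -0.0, -0.04, 1], [-0.1, -0.0, 0.0, 1.4, -0.0, -0.04, 1], [-0.1, -0.0, 0.0, 1.4, -0.0, -0.04, 1], [-0.1, -0.0, 0.0, 1.4, -0.01, -0.04, 1], [-0.1, -0.0, 0.0, 1.4, -0.01, -0.05, 1] ]
```

Call:
jog_arm --pt "-0.1 0 0 1.4 0 0 1" --pt "-0.1 0 0 1.4 0 -0.1 1" --pt "-0.1 0 0 1.4 0 0 1" --pt "-0.1 0 0 1.4 0 -0.1 1" --pt "-0.1 0 0 1.4 0 0 1" --pt "-0.1 0 0 1.4 0 0 1" --pt "0 0 0 0 0 0 1" --pt "0 0 0 0 0 0 1"

```text
clock: 40.2
eef_pos: [481.1, -258.6, 4.2]
tcp_rot: [1.576, 0.789, 2.761]
contact_force: [0.4, -0.1, 0.4]
opening: 0.999
```

Run:
```python
from h import *
st(); t,R=pick((456.1,-248.9),-22.1,0); plan(t,R,1)
```

```text
t 40.2 p [ 481.12  -258.554    4.189] q [-0.461  0.949  1.364 -0.056  1.608 -1.624] F [ 0.398 -0.091  0.392] op 0.9985866908640527
pos [ 481.12  -258.554    4.189] dp [-0.003 -0.504  0.811] rot [-0.11  -0.19   0.226] n 1
[ [-0.1, -0.2, 0.2, -0.07, 0.04, -0.05, 1] ]
```

Call:
jog_arm --pt "0 0 0 -0.1 0 0 1" --pt "0 0 0 0 0 0 0.6" --pt "0 0 0 0 0 0 0.5" --pt "0 0 0 0 0 0 0.4" --pt "0 0 0 0 0 0 0.4" --pt "0 0 0 0 0 0 0.4" --pt "0 0 0 0 0 0 0.4" --force 50

```text
clock: 40.9
eef_pos: [482.6, -259.2, 5.6]
tcp_rot: [1.576, 0.791, 2.761]
contact_force: [2.7, -1.0, 5.7]
opening: 0.732
```

Call:
jog_arm --pt "0 0 0 -0.7 0.7 0 0.4" --pt "0 0 0 -1.4 1.4 0 0.4" --pt "0 0 0 -2.0 2.0 0 0.4" --pt "0 0 0 -3.0 3.0 0 0.4" --pt "0 0 0 -3.0 3.0 0 0.4" --pt "0 0 0 -3.0 3.0 0 0.4" --pt "0 0 0 -2.0 2.0 0 0.4" --pt "0 0 0 -1.0 1.0 0 0.4" --force 60

```text
clock: 41.7
eef_pos: [481.8, -258.0, 236.7]
tcp_rot: [1.577, 0.794, 2.761]
contact_force: [0.3, -0.6, -0.6]
opening: 0.729
```

Run:
```python
from h import *
st(); shot('wrist','w21'); print(held('w21'))
plan([*slot(3,27),225],Rplane(YR+180,45),20,sgn=1,op=0.4)
```

```text
t 41.7 p [ 481.85  -258.003  236.665] q [-0.46   0.681  1.308 -0.059  1.927 -1.642] F [ 0.297 -0.627 -0.55 ] op 0.7285268416260973
(array([17.011, 21.071, -0.116]), array([-0.711,  0.703, -0.003]), (105.49092102050781, 64.28126525878906), 0.1728937029838562)
pos [ 482.077 -258.134  237.269] dp [148.485 534.792 -12.269] rot [158.449   0.676 -26.629] n 20
[ [7.9, 0.0, -1.3, 0.25, 0.57, 2.7, 0.4], [7.9, 0.0, -1.3, 0.23, 0.95, 2.6, 0.4], [7.9, 0.0, -1.3, 0.2, 1.3, 2.44, 0.4], [7.9, 0.0, -1.3, 0.16, 1.63, 2.24, 0.4], [7.9, 0.0, -1.3, 0.12, 1.93, 1.99, 0.4], [7.9, 0.0, -1.3, 0.07, 2.19, 1.71, 0.4], [7.9, 0.0, -1.3, 0.02, 2.4, 1.39, 0.4], [7.9, 0.0, -1.3, -0.04, 2.57, 1.05, 0.4], [7.9, 0.0, -1.3, -0.1, 2.69, 0.68, 0.4], [7.9, 0.0, -1.3, -0.17, 2.75, 0.31, 0.4], [7.9, 0.0, -1.3, -0.23, 2.77, -0.08, 0.4], [7.9, 0.0, -1.3, -0.29, 2.72, -0.46, 0.4], [7.9, 0.0, -1.3, -0.36, 2.63, -0.83, 0.4], [7.9, 0.0, -1.3, -0.42, 2.48, -1.18, 0.4], [7.9, 0.0, -1.3, -0.47, 2.28, -1.51, 0.4], [7.9, 0.0, -1.3, -0.52, 2.04, -1.81, 0.4], [7.9, 0.0, -1.3, -0.56, 1.76, -2.07, 0.4], [7.9, 0.0, -1.3, -0.6, 1.44, -2.29, 0.4], [7.9, 0.0, -1.3, -0.63, 1.1, -2.47, 0.4], [7.9, 0.0, -1.3, -0.65, 0.73, -2.6, 0.4] ]
```

View pics/w21.png

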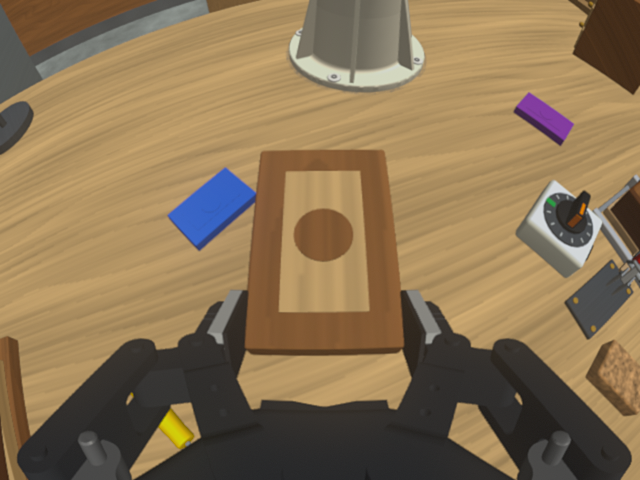

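Held as before, with a normal offset of about 2.6 mm.

Call:
jog_arm --pt "7.9 0 -1.3 0.2 0.6 2.7 0.4" --pt "7.9 0 -1.3 0.2 0.9 2.6 0.4" --pt "7.9 0 -1.3 0.2 1.3 2.4 0.4" --pt "7.9 0 -1.3 0.2 1.6 2.2 0.4" --pt "7.9 0 -1.3 0.1 1.9 2.0 0.4" --pt "7.9 0 -1.3 0.1 2.2 1.7 0.4" --pt "7.9 0 -1.3 0 2.4 1.4 0.4" --pt "7.9 0 -1.3 0 2.6 1.0 0.4" --pt "7.9 0 -1.3 -0.1 2.7 0.7 0.4" --pt "7.9 0 -1.3 -0.2 2.7 0.3 0.4" --pt "7.9 0 -1.3 -0.2 2.8 -0.1 0.4" --pt "7.9 0 -1.3 -0.3 2.7 -0.5 0.4" --pt "7.9 0 -1.3 -0.4 2.6 -0.8 0.4" --pt "7.9 0 -1.3 -0.4 2.5 -1.2 0.4" --pt "7.9 0 -1.3 -0.5 2.3 -1.5 0.4" --pt "7.9 0 -1.3 -0.5 2.0 -1.8 0.4" --pt "7.9 0 -1.3 -0.6 1.8 -2.1 0.4" --pt "7.9 0 -1.3 -0.6 1.4 -2.3 0.4" --pt "7.9 0 -1.3 -0.6 1.1 -2.5 0.4" --pt "7.9 0 -1.3 -0.6 0.7 -2.6 0.4"

```text
clock: 43.75
eef_pos: [575.0, 287.2, 280.1]
tcp_rot: [-1.581, 0.789, -3.062]
contact_force: [0.2, 0.6, -1.7]
opening: 0.731
```

Run:
```python
from h import *
st(); plan([*slot(3,-2.6),182],Rplane(YR+180,45),6,op=0.4)
```

```text
t 43.75 p [575.009 287.201 280.123] q [0.357 0.79  1.012 0.225 2.09  1.874] F [ 0.168  0.558 -1.716] op 0.7309718036210173
pos [575.009 287.201 280.123] dp [ 26.068 -13.149 -98.123] rot [ 0.213 -0.36  -0.199] n 6
[ [0.0, -0.1, -0.0, 0.87, 1.45, 0.27, 0.4], [0.0, -0.1, -0.0, 0.87, 1.45, 0.26, 0.4], [0.0, -0.1, -0.0, 0.87, 1.45, 0.26, 0.4], [0.0, -0.1, -0.0, 0.87, 1.45, 0.26, 0.4], [0.0, -0.1, -0.0, 0.86, 1.45, 0.26, 0.4], [0.0, -0.1, -0.0, 0.86, 1.45, 0.26, 0.4] ]
```

Call:
jog_arm --pt "0 -0.1 0 0.9 1.5 0.3 0.4" --pt "0 -0.1 0 0.9 1.4 0.3 0.4" --pt "0 -0.1 0 0.9 1.5 0.3 0.4" --pt "0 -0.1 0 0.8 1.4 0.2 0.4" --pt "0 0 0 0.8 1.4 0.2 0.4" --pt "0 0 0 0.8 1.4 0.2 0.4" --pt "0 0 0 0 0 0 0.4" --pt "0 0 0 0 0 0 0.4"

```text
clock: 44.55
eef_pos: [602.0, 274.3, 184.5]
tcp_rot: [-1.581, 0.791, -3.054]
contact_force: [-0.4, -1.0, -0.1]
opening: 0.733
```

Run:
```python
from h import *
st(); shot('wrist','w22'); print(held('w22')); plan([*slot(3,-2.6),115],Rplane(YR+180,45),6,op=0.4)
```

```text
t 44.55 p [601.964 274.253 184.453] q [0.336 0.901 1.008 0.19  1.991 1.817] F [-0.391 -0.995 -0.068] op 0.733467960051876
(array([16.646, 19.999, -1.067]), array([-0.714,  0.701, -0.002]), (105.5866928100586, 64.19754791259766), 0.36544907093048096)
pos [602.156 274.466 185.152] dp [ -1.079  -0.413 -70.152] rot [ 0.576 -0.022 -0.39 ] n 6
[ [0.1, -0.0, -0.1, 0.84, 0.81, 0.01, 0.4], [0.1, -0.0, -0.1, 0.84, 0.81, 0.01, 0.4], [0.1, -0.0, -0.1, 0.84, 0.81, 0.01, 0.4], [0.1, -0.0, -0.1, 0.84, 0.81, 0.01, 0.4], [0.1, -0.0, -0.1, 0.84, 0.81, 0.01, 0.4], [0.1, -0.0, -0.1, 0.84, 0.81, 0.01, 0.4] ]
```

Call:
jog_arm --pt "0.1 0 -0.1 1.2 1.15 0.05 0.4" --pt "0.1 0 -0.1 1.2 1.15 0 0.4" --pt "0.1 0 -0.1 0.9 0.85 0 0.4" --pt "0.1 0 -0.1 0.6 0.6 0 0.4" --pt "0.1 0 0 0.6 0.6 0 0.4" --pt "0 0 0 0.5 0.5 0 0.4" --pt "0 0 0 0 0 0 0.4"

```text
clock: 45.3
eef_pos: [600.8, 274.0, 113.9]
tcp_rot: [-1.571, 0.784, -3.053]
contact_force: [-0.7, 0.5, -0.1]
opening: 0.724
```

Run:
```python
from h import *
st(); plan([*slot(3,-2.6),93.5],Rplane(YR+180,45),6,op=0.4); shot('scene','s23',(320,60,560,240),3)
```

```text
t 45.3 p [600.798 273.978 113.889] q [0.336 0.969 1.033 0.185 1.906 1.808] F [-0.682  0.493 -0.103] op 0.7237632867432787
pos [600.798 273.978 113.889] dp [  0.279   0.075 -20.389] rot [0.048 0.01  0.106] n 6
[ [0.0, 0.0, 0.0, 0.24, 0.24, -0.0, 0.4], [0.0, 0.0, 0.0, 0.24, 0.24, -0.0, 0.4], [0.0, 0.0, 0.0, 0.24, 0.24, -0.0, 0.4], [0.0, 0.0, 0.0, 0.24, 0.24, -0.0, 0.4], [0.0, 0.0, 0.0, 0.24, 0.24, -0.0, 0.4], [0.0, 0.0, 0.0, 0.24, 0.24, -0.0, 0.4] ]
```

View pics/s23.png

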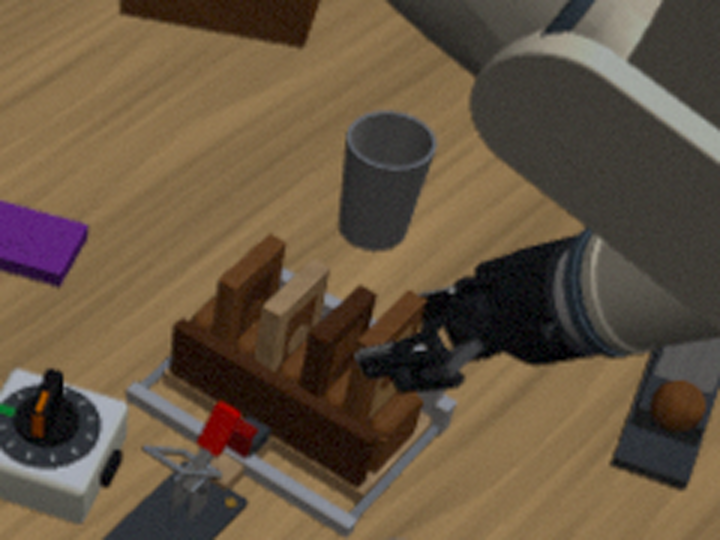

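Call:
jog_arm --pt "0 0 0 0.25 0.25 0 0.4" --pt "0 0 0 0.25 0.25 0 0.4" --pt "0 0 0 0.25 0.25 0 0.4" --pt "0 0 0 0.25 0.25 0 0.4" --pt "0 0 0 0.2 0.2 0 0.4" --pt "0 0 0 0.1 0.1 0 0.4" --pt "0 0 0 0.1 0.1 0 0.4" --pt "0 0 0 0 0 0 0.4" --pt "0 0 0 0 0 0 0.4"

```text
clock: 46.25
eef_pos: [601.2, 274.2, 95.3]
tcp_rot: [-1.572, 0.785, -3.054]
contact_force: [-0.4, -0.2, 0.2]
opening: 0.733
```

Call:
jog_arm --pt "0 0 0 0 0 0 0.8" --pt "0 0 0 0 0 0 0.9" --pt "0 0 0 0 0 0 0.95" --pt "0 0 0 0 0 0 0.95" --pt "0 0 0 0 0 0 0.95"

```text
clock: 46.75
eef_pos: [601.2, 274.2, 95.2]
tcp_rot: [-1.572, 0.785, -3.054]
contact_force: [-0.0, -0.6, 0.2]
opening: 0.951
```

Run:
```python
from h import *
st(); shot('wrist','w24')
```

```text
t 46.75 p [601.165 274.176  95.244] q [0.336 0.988 1.036 0.183 1.883 1.803] F [-0.008 -0.559  0.246] op 0.9514368443656486
```

View pics/w24.png

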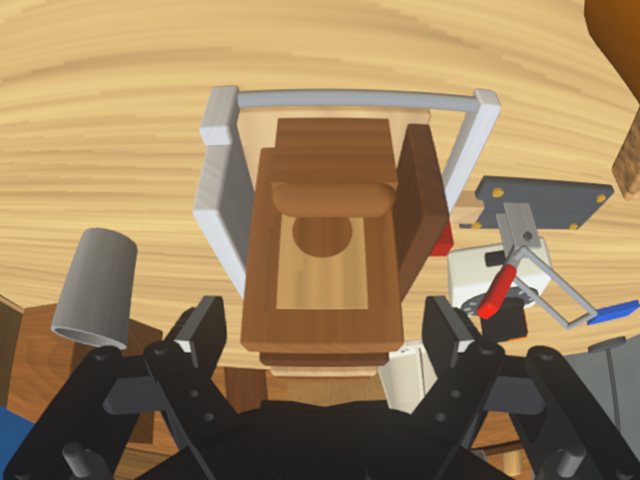

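All four panels are in. I'll retreat, then look at the latch.

Call:
jog_arm --pt "0 0 0 -1 0 0 1" --pt "0 0 0 -3 0 0 1" --pt "0 0 0 -4 0 0 1" --pt "0 0 0 -4 0 0 0.5" --pt "0 0 0 -2 0 0 0"

```text
clock: 47.3
eef_pos: [702.2, 282.8, 197.7]
tcp_rot: [-1.573, 0.789, -3.055]
contact_force: [-0.2, 0.3, -0.2]
opening: 0.693
```

```bash
cat >> h.py <<'E'
def rk(x,y,z): # rack coords -> world
    q=C-5*ey+ex*x+ey*y; return np.array([q[0],q[1],z])
def torack(W):
    q=W[...,:2]-(C-5*ey); return np.stack([q@ex,q@ey,W[...,2]],-1)
RL=np.stack([[0,0,-1.],[ey[0],ey[1],0],[ex[0],ex[1],0]],1)
E
python3 - <<'E'
from h import *
st(); im,d=shot('top','t25',(155,170,315,310),4.5); shot('scene','s25',(295,100,535,280),3)
W=torack(deproj('top',d)); im=im.astype(int)
red=(im[...,0]>120)&(im[...,1]<50)&(im[...,2]<50); red[:170]=0;red[310:]=0
P=W[red]; print(len(P)); 
for q in P[::6]: print(q)
m=(W[...,2]>78)&(W[...,2]<125)&(np.abs(W[...,0])<40)&(W[...,1]<-100)&(W[...,1]>-200)
print('loop',W[m][::4])
plan(rk(0,-195,170),RL,op=0)
E
```

```text
t 47.3 p [702.166 282.792 197.678] q [0.31  1.097 0.584 0.197 2.22  1.849] F [-0.224  0.295 -0.224] op 0.6933967563548845
37
[  9.089 -93.25   78.789]
[   6.199 -112.393   71.916]
[  3.463 -98.628  86.83 ]
[   2.591 -116.948   64.113]
[ -2.009 -95.491  83.451]
[ -6.168 -95.307  83.997]
[  -9.082 -100.007   87.97 ]
loop [[  17.434 -163.748   92.001]
 [  15.885 -172.425   97.245]
 [  16.085 -161.17    88.819]
 [  14.183 -170.161   96.377]
 [  15.624 -154.049   82.167]
 [  13.525 -163.318   91.046]
 [  11.86  -172.107   97.198]
 [   9.977 -168.123   98.681]
 [   7.837 -171.791   97.157]
 [   3.845 -171.452   96.922]
 [   8.009 -101.914   81.186]
 [   5.43  -100.663   86.077]
 [  -1.997 -168.967   96.8  ]
 [   3.764 -103.612   80.91 ]
 [  -4.229 -172.703   95.813]
 [   1.85  -105.086   78.638]
 [  -0.79  -100.366   86.812]
 [  -7.42  -167.945   92.176]
 [  -2.53  -103.37    81.975]
 [ -11.084 -171.144  103.518]
 [  -4.625 -105.081   80.988]
 [ -12.362 -172.158   96.497]
 [ -14.035 -168.018   96.645]
 [  -8.773 -101.312   84.195]
 [ -15.206 -165.201   91.286]
 [ -10.263 -100.334   79.859]
 [ -16.079 -156.518   87.701]
 [ -17.389 -165.212   92.64 ]
 [ -16.648 -151.062   78.513]
 [ -18.216 -160.141   85.64 ]]
pos [702.044 282.837 196.459] dp [-140.539 -213.06   -26.459] rot [-84.932 -35.055  34.886] n 13
[ [-6.5, -2.7, 2.7, 1.03, -0.94, 1.39, 0], [-6.5, -2.7, 2.7, 1.04, -1.14, 1.23, 0], [-6.5, -2.7, 2.7, 1.04, -1.32, 1.04, 0], [-6.5, -2.7, 2.7, 1.02, -1.47, 0.83, 0], [-6.5, -2.7, 2.7, 0.98, -1.6, 0.61, 0], [-6.5, -2.7, 2.7, 0.93, -1.7, 0.37, 0], [-6.5, -2.7, 2.7, 0.86, -1.77, 0.13, 0], [-6.5, -2.7, 2.7, 0.77, -1.81, -0.11, 0], [-6.5, -2.7, 2.7, 0.68, -1.82, -0.35, 0], [-6.5, -2.7, 2.7, 0.57, -1.8, -0.59, 0], [-6.5, -2.7, 2.7, 0.45, -1.74, -0.81, 0], [-6.5, -2.7, 2.7, 0.33, -1.65, -1.03, 0], [-6.5, -2.7, 2.7, 0.2, -1.54, -1.22, 0] ]
```

View pics/t25.png

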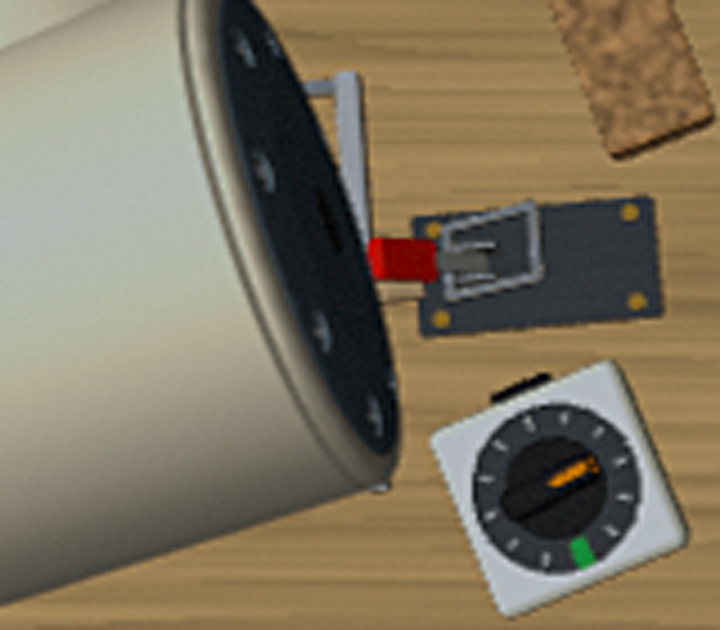

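View pics/s25.png

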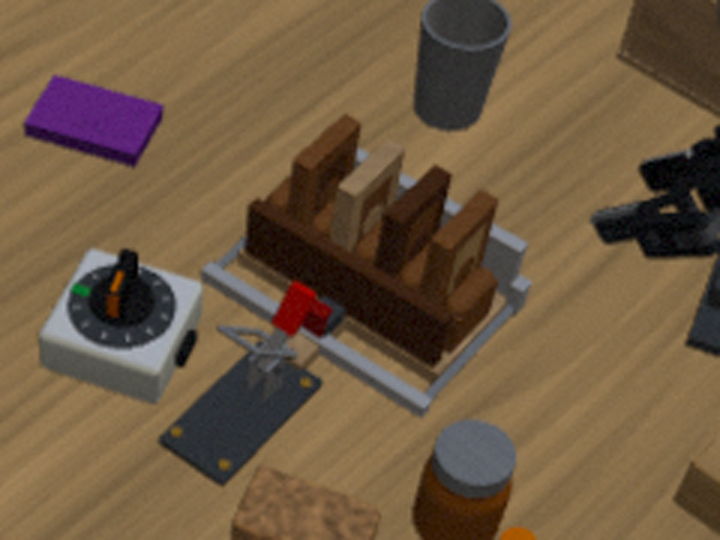

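Call:
jog_arm --pt "-6.5 -2.7 2.7 0.8 -0.9 1.4 0" --pt "-6.5 -2.7 2.7 0.8 -1.1 1.2 0" --pt "-6.5 -2.7 2.7 0.8 -1.3 1.0 0" --pt "-6.5 -2.7 2.7 0.8 -1.5 0.8 0" --pt "-6.5 -2.7 2.7 0.8 -1.6 0.6 0" --pt "-6.5 -2.7 2.7 0.8 -1.7 0.4 0" --pt "-6.5 -2.7 2.7 0.7 -1.8 0.1 0" --pt "-6.5 -2.7 2.7 0.6 -1.8 -0.1 0" --pt "-6.5 -2.7 2.7 0.5 -1.8 -0.4 0" --pt "-6.5 -2.7 2.7 0.4 -1.8 -0.6 0" --pt "-6.5 -2.7 2.7 0.3 -1.7 -0.8 0" --pt "-6.5 -2.7 2.7 0.3 -1.7 -1.0 0" --pt "-6.5 -2.7 2.7 0.2 -1.5 -1.2 0" --pt "0 0 0 0 0 0 0"

```text
clock: 48.8
eef_pos: [540.5, 89.0, 202.3]
tcp_rot: [-2.663, 1.567, -2.578]
contact_force: [-0.7, 0.4, 0.3]
opening: 0.0
```

Run:
```python
from h import *
st(); p,R,s=tool(); print(torack(p)); plan(rk(0,-205,130),RL,op=0)
im,d=shot('wrist','w26'); W=torack(wdeproj(d,p,R)); im=im.astype(int)
red=(im[...,0]>120)&(im[...,1]<60)&(im[...,2]<60); P=W[red&(W[...,2]>20)&(W[...,2]<120)]; print(len(P),np.nanmin(P,0),np.nanmax(P,0))
```

```text
t 48.8 p [540.495  89.006 202.252] q [ 0.161  0.266  1.826 -0.002  1.052  0.078] F [-0.678  0.37   0.316] op 0.00011337146460666661
[ -19.235 -173.996  202.252]
pos [540.495  89.006 202.252] dp [ 21.89  -29.191 -72.252] rot [-0.208 -0.183  0.095] n 2
[ [-0.1, -0.1, 0.0, 3.61, -1.55, 0.97, 0], [-0.1, -0.1, 0.0, 3.61, -1.55, 0.96, 0] ]
1175 [  -9.541 -118.233   39.016] [  8.92  -65.112  88.1  ]
```

View pics/w26.png

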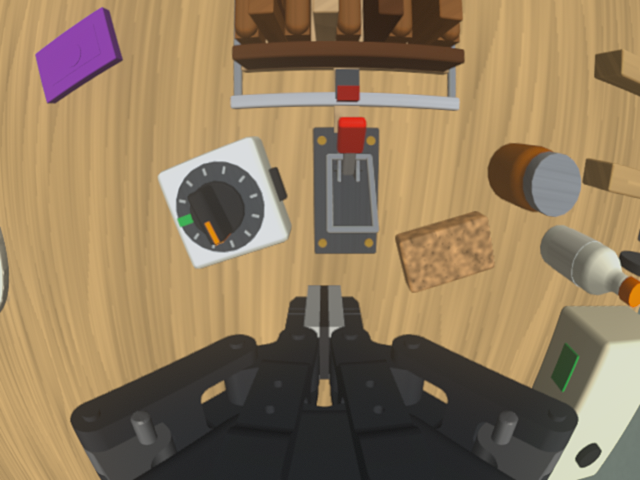

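Call:
jog_arm --pt "-0.1 -0.1 0 2.4 -1.0 0.7 0" --pt "-0.1 -0.1 0 2.4 -1.0 0.6 0" --pt "0 0 0 2.4 -1.1 0.6 0" --pt "0 0 0 2.0 0 0 0" --pt "0 0 0 2.2 0 0 0" --pt "0 0 0 0 0 0 0" --pt "0 0 0 0 0 0 0"

```text
clock: 49.55
eef_pos: [566.3, 62.2, 88.8]
tcp_rot: [-1.321, 1.568, -1.236]
contact_force: [0.3, -0.4, 0.7]
opening: -0.001
```

Run:
```python
from h import *
st(); p,R,s=tool(); print(torack(p)); plan(rk(0,-130,88),RL,op=0)
shot('wrist','w27')
```

```text
t 49.55 p [566.309  62.218  88.834] q [ 0.108  0.442  1.866 -0.003  0.832  0.025] F [ 0.307 -0.442  0.702] op -0.0013797234465172386
[   4.12  -202.952   88.834]
pos [566.309  62.218  88.834] dp [-10.526  72.307  -0.834] rot [-0.177  0.033  0.128] n 2
[ [-0.1, 0.0, 0.1, 0.04, 3.65, -0.21, 0], [-0.1, 0.0, 0.1, 0.04, 3.65, -0.21, 0] ]
```

View pics/w27.png

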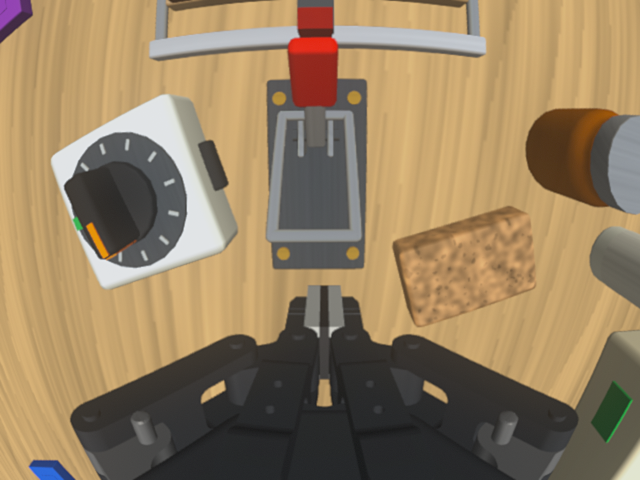

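Call:
jog_arm --pt "0 0 0 0 0.9 -0.2 0" --pt "0 0 0 0 0.9 -0.2 0" --pt "0 0 0 0 0.9 0 0" --pt "0 0 0 0 0.9 0 0" --pt "0 0 0 0 0.9 0 0" --pt "0 0 0 0 0 0 0"

```text
clock: 50.2
eef_pos: [558.6, 107.5, 89.2]
tcp_rot: [-0.644, 1.568, -0.558]
contact_force: [-0.2, 0.3, -0.0]
opening: -0.004
```

Run:
```python
from h import *
st(); p,R,s=tool(); print(torack(p)); 
shot('wrist','w28'); shot('scene','s28',(295,100,535,280),3)
```

```text
t 50.2 p [558.603 107.537  89.168] q [ 0.189  0.44   1.869 -0.003  0.83   0.104] F [-0.183  0.343 -0.007] op -0.003645791568111332
[   0.433 -157.131   89.168]
```

View pics/w28.png

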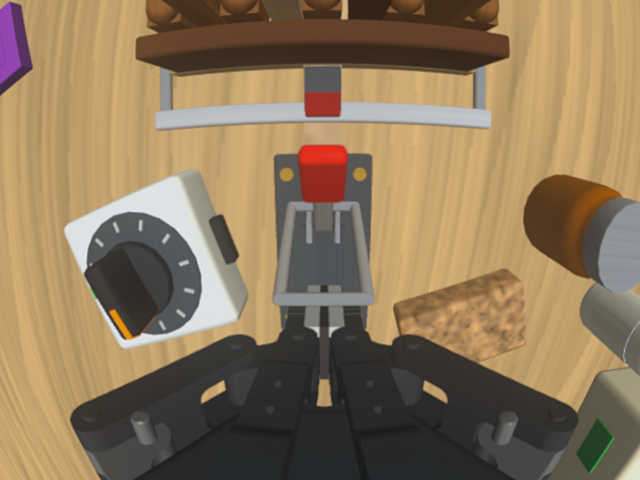

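Call:
jog_arm --pt "0 0 0 0 0.8 0 0" --pt "0 0 0 0 0.8 0 0" --pt "0 0 0 0 0.8 0 0" --pt "0 0 0 0 0.8 0 0" --pt "0 0 0 0 0 0 0" --pt "0 0 0 0 0 0 0"

```text
clock: 50.9
eef_pos: [555.8, 138.4, 89.0]
tcp_rot: [-0.803, 1.568, -0.717]
contact_force: [-0.6, -0.5, 0.4]
opening: 0.0
```

Run:
```python
from h import *
st(); p,R,s=tool(); print(torack(p)); 
shot('wrist','w29'); shot('scene','s29',(295,100,535,280),3)
```

```text
t 50.9 p [555.835 138.38   88.979] q [ 0.243  0.446  1.86  -0.003  0.834  0.159] F [-0.631 -0.528  0.381] op 0.00020725412660688514
[   0.391 -126.164   88.979]
```

View pics/w29.png

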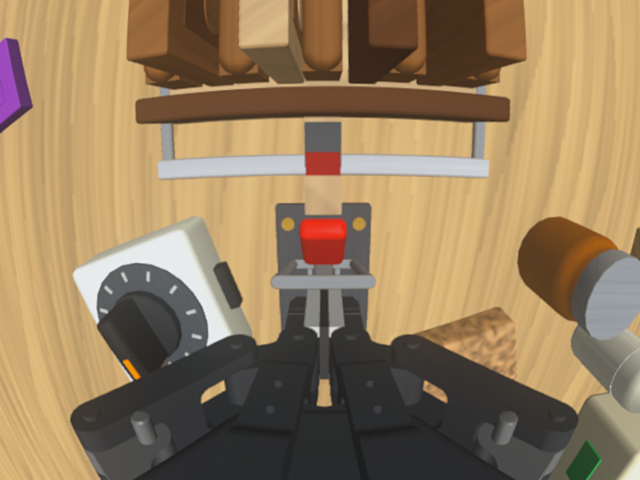

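View pics/s29.png

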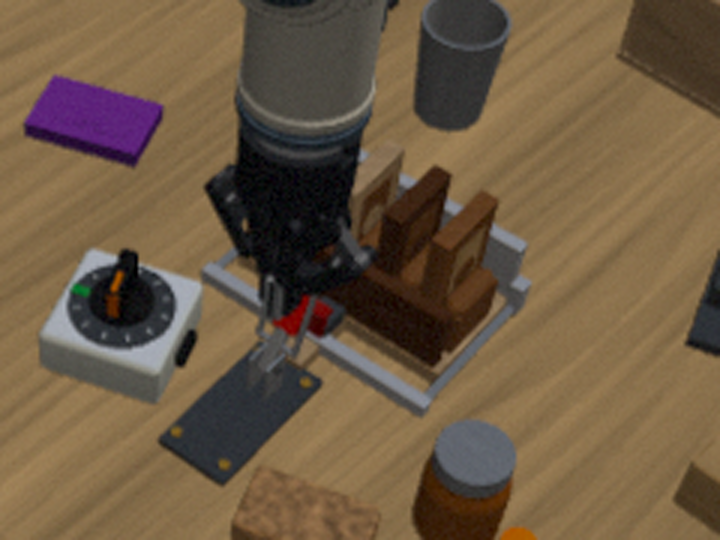

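Call:
jog_arm --pt "0 0 0 -1.0 0.4 0 0" --pt "0 0 0 0 0.8 0 0" --pt "0 0 0 0 0.8 0 0" --pt "0 0 0 0 0 0 0" --pt "0 0 0 0 0 0 0"

```text
clock: 51.5
eef_pos: [554.0, 158.4, 98.8]
tcp_rot: [-0.831, 1.568, -0.745]
contact_force: [0.6, -0.6, 0.8]
opening: -0.001
```

Run:
```python
from h import *
st(); p,R,s=tool(); print(torack(p)); 
shot('wrist','w30')
```

```text
t 51.5 p [554.022 158.38   98.839] q [ 0.277  0.436  1.847 -0.003  0.857  0.193] F [ 0.563 -0.561  0.835] op -0.001124582947457688
[   0.345 -106.082   98.839]
```

View pics/w30.png

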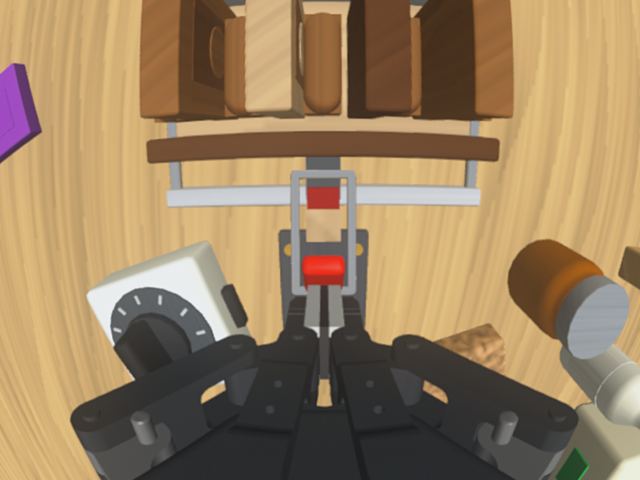

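Run:
```python
from h import *
p,R,s=tool(); d=np.load('pics/w30.npy'); im=cv2.imread('pics/w30_full.png')[:,:,::-1].astype(int)
W=torack(wdeproj(d,p,R))
for u,v in ((322,171),(322,173),(322,174),(322,176),(310,174),(335,174),(296,200),(350,200),(322,197),(322,190),(322,165)): print(u,v,W[v,u])
red=(im[...,0]>120)&(im[...,1]<60)&(im[...,2]<60)
for lo,hi in ((20,50),(50,110)):
    P=W[red&(W[...,2]>lo)&(W[...,2]<hi)]; print(len(P),np.nanmin(P,0),np.nanmax(P,0))
plan(rk(0,-70,130),RL,op=0)
```

```text
322 171 [ -1.12  -56.749  31.885]
322 173 [ -1.126 -57.948  31.42 ]
322 174 [ -1.123 -58.372  32.63 ]
322 176 [ -1.121 -59.334  34.025]
310 174 [ -7.908 -58.424  31.946]
335 174 [  6.19  -58.34   32.949]
296 200 [-15.608 -72.134  38.476]
350 200 [ 14.5   -72.414  37.439]
322 197 [ -1.134 -70.201  40.139]
322 190 [ -1.111 -65.892  42.535]
322 165 [ -1.127 -53.765  27.474]
600 [ -8.873 -75.922  39.064] [  7.618 -64.824  43.322]
961 [ -10.277 -111.922   64.394] [  9.203 -89.648  86.44 ]
pos [553.965 158.159  98.792] dp [-3.463 36.132 31.208] rot [-0.127  0.099  0.124] n 2
[ [-0.1, 0.0, 0.1, -1.56, 1.81, -0.01, 0], [-0.1, 0.0, 0.1, -1.56, 1.81, -0.01, 0] ]
```

The rod rests on the ledge at rack y≈-58, z≈30, beyond the lip. Now the fingers go behind the handle, on the keeper side.

Call:
jog_arm --pt "0 0 0 -3.2 0 0 0" --pt "0 0 0 0 1.9 0 0" --pt "0 0 0 0 1.9 0 0" --pt "0 0 0 0 0 0 0" --pt "0 0 0 2.5 0 0 0" --pt "0 0 0 2.5 0 0 0" --pt "0 0 0 0.7 0 0 0" --pt "0 0 0 0 0 0 0"

```text
clock: 52.35
eef_pos: [550.1, 195.0, 72.8]
tcp_rot: [-1.793, 1.568, -1.708]
contact_force: [0.5, -0.4, 0.4]
opening: 0.001
```

Run:
```python
from h import *
st(); p,R,s=tool(); print(torack(p)); 
shot('wrist','w31'); shot('scene','s31',(295,100,535,280),3)
```

```text
t 52.35 p [550.091 194.991  72.758] q [ 0.34   0.484  1.842 -0.004  0.817  0.257] F [ 0.543 -0.448  0.408] op 0.0012885409229858014
[ -0.348 -69.266  72.758]
```

View pics/s31.png

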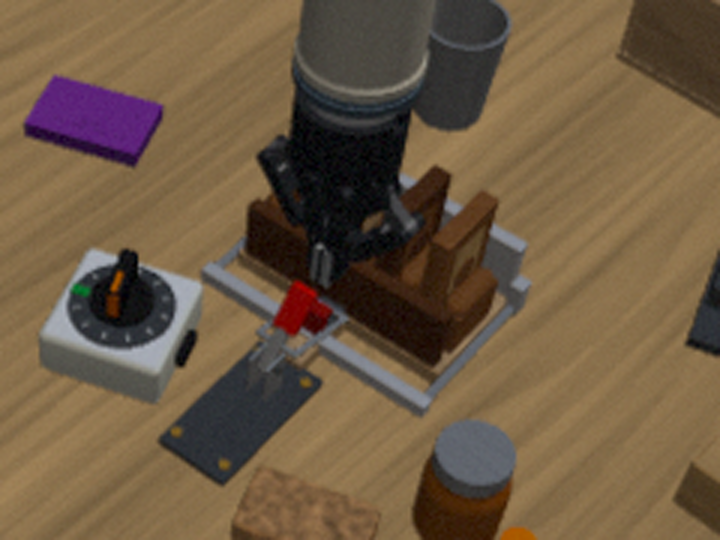

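View pics/w31.png

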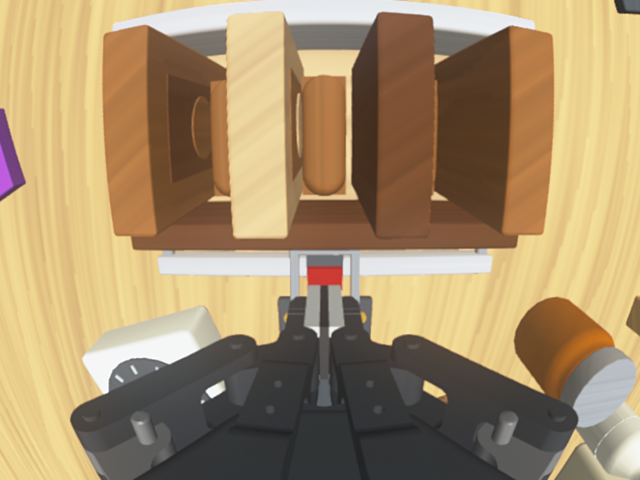

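Call:
jog_arm --pt "0 0 0 0 -0.8 0 0" --pt "0 0 0 -0.1 -0.8 0 0" --pt "0 0 0 -0.1 -0.8 0 0" --pt "0 0 0 0 -0.8 0 0" --pt "0 0 0 0 -0.8 0 0" --pt "0 0 0 0 -0.8 0 0" --pt "0 0 0 0 0 0 0"

```text
clock: 53.15
eef_pos: [555.2, 147.0, 76.0]
tcp_rot: [-0.774, 1.568, -0.689]
contact_force: [1.5, 1.9, 1.4]
opening: -0.001
```

Run:
```python
from h import *
st(); p,R,s=tool(); print(torack(p)); 
shot('wrist','w32'); shot('scene','s32',(295,100,535,280),3)
```

```text
t 53.15 p [555.216 146.987  76.012] q [ 0.258  0.466  1.864 -0.003  0.81   0.176] F [1.546 1.926 1.383] op -0.0010062965626676066
[   0.531 -117.536   76.012]
```

View pics/s32.png

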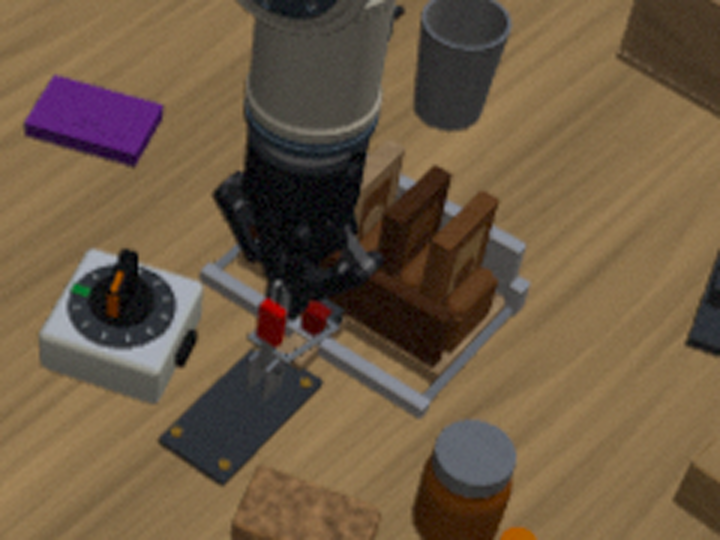

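View pics/w32.png

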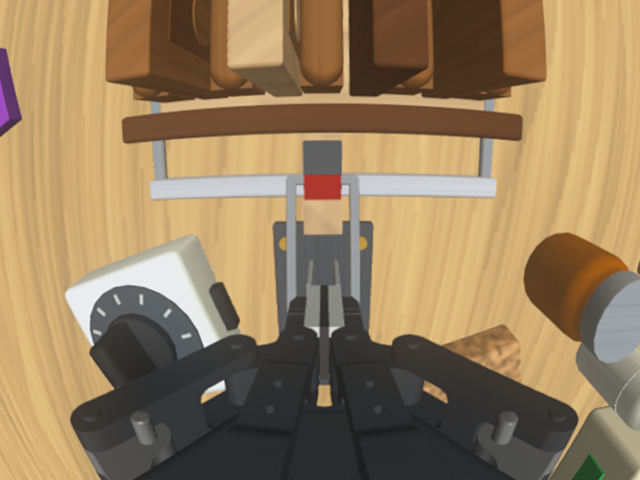

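Call:
jog_arm --pt "0 0 0 0 -0.6 0 0" --pt "0 0 0 0 -0.6 0 0" --pt "0 0 0 0.1 -0.6 0 0" --pt "0 0 0 0.1 -0.5 0 0" --pt "0 0 0 0.3 -0.4 0 0" --pt "0 0 0 0.3 -0.4 0 0" --pt "0 0 0 0 0 0 0"

```text
clock: 53.95
eef_pos: [557.8, 116.3, 67.7]
tcp_rot: [-0.909, 1.568, -0.824]
contact_force: [-0.1, 0.6, 1.8]
opening: 0.006
```

Run:
```python
from h import *
st(); p,R,s=tool(); print(torack(p)); 
shot('wrist','w33'); shot('scene','s33',(295,100,535,280),3)
```

```text
t 53.95 p [557.813 116.308  67.721] q [ 0.205  0.473  1.877 -0.004  0.789  0.122] F [-0.063  0.636  1.767] op 0.0057652152037378605
[   0.418 -148.324   67.721]
```

View pics/s33.png

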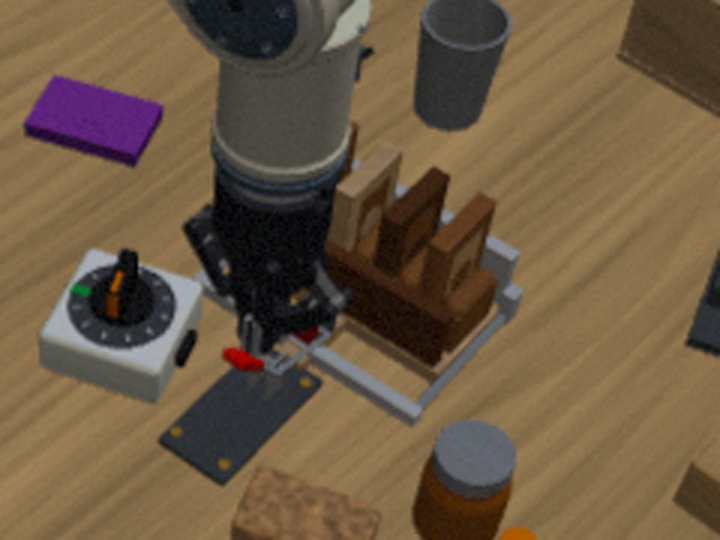

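View pics/w33.png

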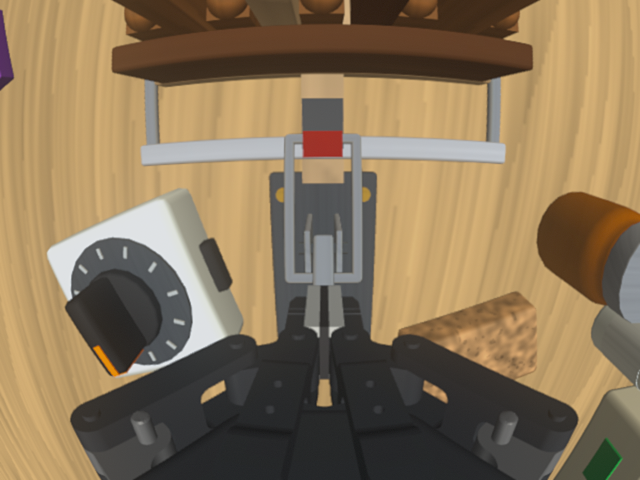

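Call:
jog_arm --pt "0 0 0 0.3 -0.5 0 0" --pt "0 0 0 0.4 -0.4 0 0" --pt "0 0 0 0.5 -0.4 0 0" --pt "0 0 0 0.5 -0.3 0 0" --pt "0 0 0 0.5 -0.3 0 0" --pt "0 0 0 0.5 -0.3 0 0" --pt "0 0 0 0 0 0 0"

```text
clock: 54.75
eef_pos: [559.0, 94.5, 40.1]
tcp_rot: [-1.438, 1.568, -1.353]
contact_force: [-0.2, 0.0, -0.0]
opening: -0.0
```

Run:
```python
from h import *
st(); p,R,s=tool(); print(torack(p)); 
shot('wrist','w34'); shot('scene','s34',(295,100,535,280),3)
```

```text
t 54.75 p [558.972  94.468  40.077] q [ 0.166  0.513  1.894 -0.004  0.734  0.084] F [-0.235  0.031 -0.012] op -0.00035373209217693416
[  -0.35  -170.181   40.077]
```

View pics/s34.png

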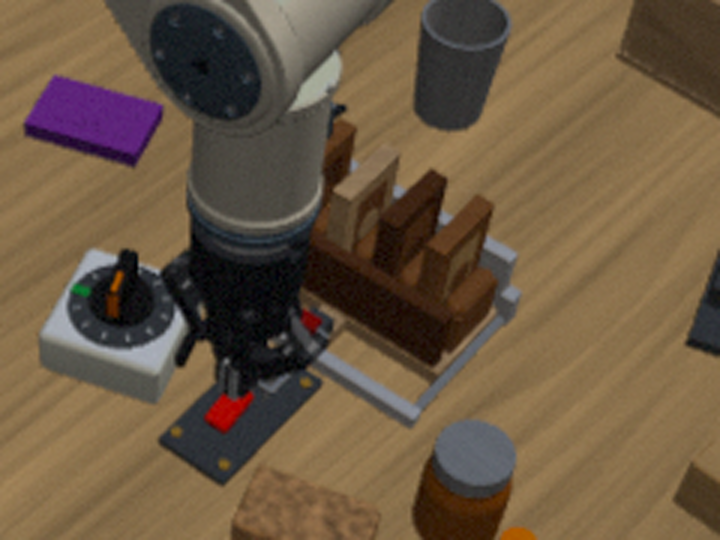

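View pics/w34.png

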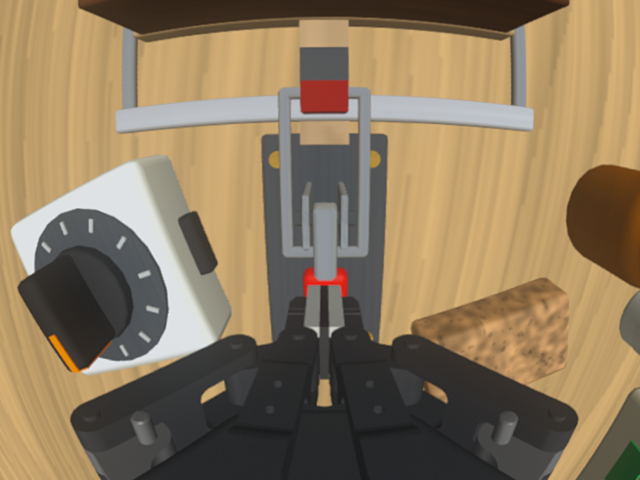

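Call:
jog_arm --pt "0 0 0 0 -0.6 0 0" --pt "0 0 0 0.2 -0.6 0 0" --pt "0 0 0 0.3 0 0 0" --pt "0 0 0 0.2 0 0 0" --pt "0 0 0 0.1 0 0 0" --pt "0 0 0 0 0 0 0"

```text
clock: 55.45
eef_pos: [560.6, 83.3, 32.9]
tcp_rot: [-0.839, 1.568, -0.753]
contact_force: [0.2, 0.0, -0.8]
opening: -0.004
```

Run:
```python
from h import *
st(); p,R,s=tool(); print(torack(p));
```

```text
t 55.45 p [560.599  83.259  32.902] q [ 0.146  0.524  1.898 -0.003  0.718  0.063] F [ 0.225  0.005 -0.832] op -0.0037182180853764335
[   0.284 -181.489   32.902]
```

Call:
jog_arm --pt "0 0 0 0.1 0 0 0" --pt "0 0 0 0.1 0 0 0" --pt "0 0 0 0 0 0 0"

```text
clock: 55.75
eef_pos: [560.6, 83.2, 31.0]
tcp_rot: [-0.81, 1.568, -0.725]
contact_force: [-0.7, -0.4, -1.5]
opening: -0.003
```

Call:
jog_arm --pt "0 0 0 -2 0 0 0" --pt "0 0 0 -4 0 0 0" --pt "0 0 0 -4 0 0 0" --pt "0 0 0 -3 0 0 0" --pt "0 0 0 0 0 0 0"

```text
clock: 56.25
eef_pos: [563.2, 83.9, 165.7]
tcp_rot: [-0.16, 1.561, -0.074]
contact_force: [0.9, 0.2, 0.5]
opening: -0.002
```

Run:
```python
from h import *
st(); p,R,s=tool(); im,d=shot('wrist','w35'); shot('scene','s35',(295,100,535,280),3)
W=torack(wdeproj(d,p,R)); im=im.astype(int)
red=(im[...,0]>110)&(im[...,1]<60)&(im[...,2]<60)
P=W[red&(W[...,1]<-130)&(W[...,1]>-220)]
for y in range(-200,-150,5):
    q=P[(P[:,1]>=y)&(P[:,1]<y+5)]
    if len(q): print(y,len(q),q.mean(0))
P=W[red&(W[...,1]>-100)]; print(P.mean(0),np.nanmin(P,0),np.nanmax(P,0))
```

```text
t 56.25 p [563.184  83.854 165.655] q [ 0.146  0.335  1.822 -0.003  0.975  0.062] F [0.911 0.201 0.545] op -0.002222726251086691
-200 1 [ -10.397 -195.093    7.555]
-195 49 [  -0.474 -191.093   25.121]
-190 138 [  -0.327 -187.444   26.43 ]
-185 140 [  -0.138 -182.466   27.648]
-180 148 [  -0.322 -177.459   29.034]
-175 151 [  -0.544 -172.521   30.406]
-170 157 [  -0.316 -167.554   31.638]
-165 147 [  -0.586 -162.676   32.986]
-160 41 [  -0.272 -158.642   31.113]
[ -0.779 -84.321  41.098] [ -8.839 -89.906  38.653] [  7.457 -78.23   42.979]
```

View pics/w35.png

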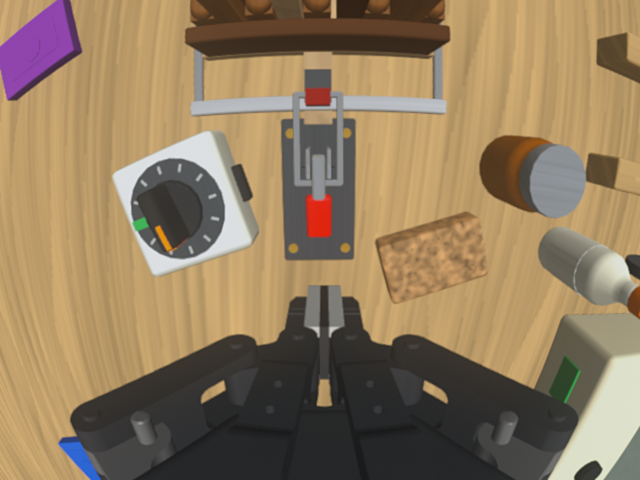

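View pics/s35.png

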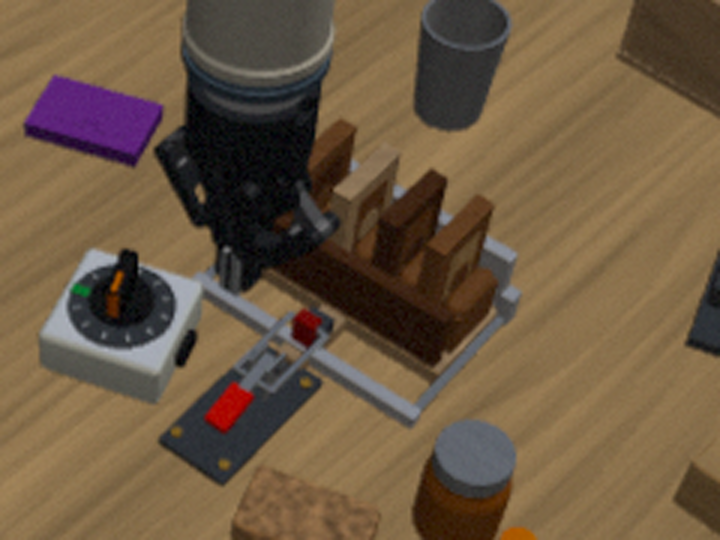

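```bash
cat >> h.py <<'E'
def knob(n,im,d,W):
    im=im.astype(int); r_,g,b=im[...,0],im[...,1],im[...,2]
    near=np.hypot(W[...,0]-449,W[...,1]-84)<60
    G=W[(g>r_*1.6)&(g>b*1.3)&(g>60)&near&(W[...,2]>35)&(W[...,2]<55)]
    O=W[(r_>150)&(g>60)&(g<r_*0.75)&(b<80)&near&(W[...,2]>78)&(W[...,2]<90)]
    T=W[near&(W[...,2]>78)&(W[...,2]<90)]
    D=W[near&(W[...,2]>43)&(W[...,2]<48)&(im.sum(-1)<200)]
    (c,s,a)=cv2.minAreaRect(T[:,:2].astype(np.float32))
    (cd,sd,ad)=cv2.minAreaRect(D[:,:2].astype(np.float32))
    print(n,'green',len(G),G.mean(0),'orange',len(O),O.mean(0),'bar c',np.array(c),np.array(s),a,T[:,2].mean(),'dial',np.array(cd),np.array(sd))
    c=np.array(c); vo=O.mean(0)[:2]-c; vg=G.mean(0)[:2]-c
    ao=np.degrees(np.arctan2(vo[1],vo[0])); ag=np.degrees(np.arctan2(vg[1],vg[0])); print('pointer',ao,np.linalg.norm(vo),'green',ag,np.linalg.norm(vg),'sel',(ao-ag)%360)
E
python3 - <<'E'
from h import *
p,R,s=tool(); im=cv2.imread('pics/w35_full.png')[:,:,::-1]; d=np.load('pics/w35.npy'); knob('w',im,d,wdeproj(d,p,R))
for n in ('top','scene'):
    im=cv2.imread(f'pics/{n}0.png')[:,:,::-1]; d=np.load(f'pics/{n}0.npy'); knob(n,im,d,deproj(n,d))
E
```

```text
w green 141 [415.527  77.207  43.163] orange 152 [451.871  79.693  79.496] bar c [446.567  90.678] [13.587 42.451] 29.114967346191406 78.99859016352764 dial [460.532 100.344] [12.198 41.816]
pointer -64.22503002652951 12.198334887667722 green -156.54025738177396 33.83677881832578 sel 92.31522735524445
top green 30 [419.928  78.201  45.186] orange 17 [455.242  80.378  81.883] bar c [449.483  89.503] [13.673 43.691] 27.26372528076172 81.09913219626681 dial [449.632  90.751] [75.785 75.361]
pointer -57.742278024344024 10.789911355293281 green -159.0739005865748 31.641455275191984 sel 101.33162256223079
scene green 21 [419.555  79.043  47.157] orange 5 [454.934  81.277  85.078] bar c [450.806  89.358] [14.269 47.048] 31.209579467773438 82.66587363476492 dial [450.956  89.074] [74.666 72.84 ]
pointer -62.94318909908521 9.074083933773693 green -161.73445336890467 32.90934509871471 sel 98.79126426981946
```

```bash
cat >> h.py <<'E'
def RK(deg): # tool down, z at deg
    a=np.radians(deg); z=np.array([np.cos(a),np.sin(a),0]); x=np.array([0,0,-1.]); return np.stack([x,np.cross(z,x),z],1)
E
python3 - <<'E'
from h import *
p,R,s=tool(); st(); im,d=shot('wrist','w36'); knob('w',im,d,wdeproj(d,p,R)); im,d=shot('scene','s36',(295,140,375,260),5); knob('scene',im,d,deproj('scene',d))
plan([449.5,89.8,140],RK(29),op=0.5)
E
```

```text
t 56.35 p [560.674  83.492 161.653] q [ 0.146  0.339  1.826 -0.003  0.973  0.062] F [-0.45   0.059 -1.013] op 0.0032404110931752014
w green 140 [418.751  77.69   46.19 ] orange 163 [455.043  79.691  82.596] bar c [449.773  90.696] [14.724 44.952] 27.81708526611328 81.65197914865071 dial [437.935  97.957] [51.414 31.197]
pointer -64.40975539435277 12.20174285545711 green -157.2539043803442 33.63849114709535 sel 92.84414898599144
scene green 19 [419.613  78.42   47.254] orange 5 [454.595  81.606  84.548] bar c [451.232  89.054] [14.135 45.664] 30.5090274810791 82.45327713327009 dial [451.144  89.127] [75.454 73.231]
pointer -65.69786464568118 8.171712335858011 green -161.41093810698663 33.35904847451928 sel 95.71307346130546
pos [559.542  83.289 159.979] dp [-110.042    6.511  -19.979] rot [-24.104  -0.013   0.124] n 4
[ [-6.0, -0.0, 0.0, 0.5, 0.68, -2.67, 0.5], [-6.0, -0.0, 0.0, 0.5, 0.96, -2.58, 0.5], [-6.0, -0.0, 0.0, 0.5, 1.22, -2.47, 0.5], [-6.0, -0.0, 0.0, 0.5, 1.48, -2.33, 0.5] ]
```

View pics/s36.png

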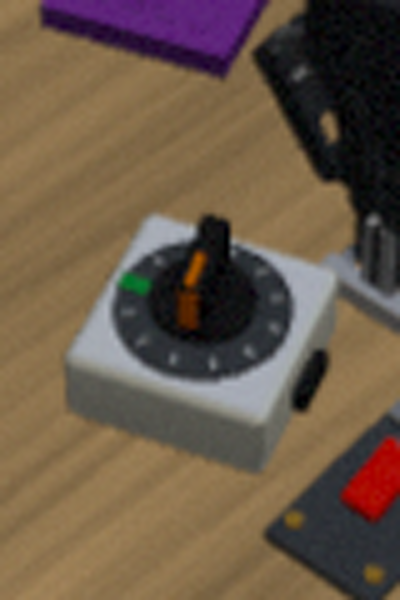

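Call:
jog_arm --pt "-6 0 0 0.5 0.6 -2.7 0.5" --pt "-6 0 0 0.5 0.9 -2.6 0.5" --pt "-6 0 0 0.5 1.2 -2.5 0.5" --pt "-5 0 0 0.5 1.4 -2.4 0.5" --pt "0 0 0 0 0 0 0.5" --pt "0 0 0 0 0 0 0.5"

```text
clock: 57.05
eef_pos: [450.4, 98.7, 140.0]
tcp_rot: [-1.643, 1.568, -1.157]
contact_force: [0.8, -0.5, -0.1]
opening: 0.5
```

Run:
```python
from h import *
p,R,s=tool(); st(); im,d=shot('wrist','w37'); 
try: knob('w',im,d,wdeproj(d,p,R))
except Exception as e: print(e)
plan([449.7,90,100],RK(28),op=0.5)
```

```text
t 57.05 p [450.39   98.737 140.046] q [ 0.214  0.219  2.06  -0.003  0.863 -0.27 ] F [ 0.818 -0.472 -0.061] op 0.49951138853783894
w green 241 [419.03   77.93   46.068] orange 193 [454.753  80.405  82.795] bar c [449.294  90.19 ] [14.325 45.602] 28.536035537719727 81.72060518346457 dial [458.343  88.462] [33.369 57.842]
pointer -60.84443653688849 11.205153810136292 green -157.94754548684443 32.653776261071876 sel 97.10310894995595
pos [451.393  98.788 140.434] dp [ -1.693  -8.788 -40.434] rot [-0.168  0.054  0.156] n 1
[ [-0.2, 0.1, 0.2, 4.04, -0.7, -0.56, 0.5] ]
```

View pics/w37.png

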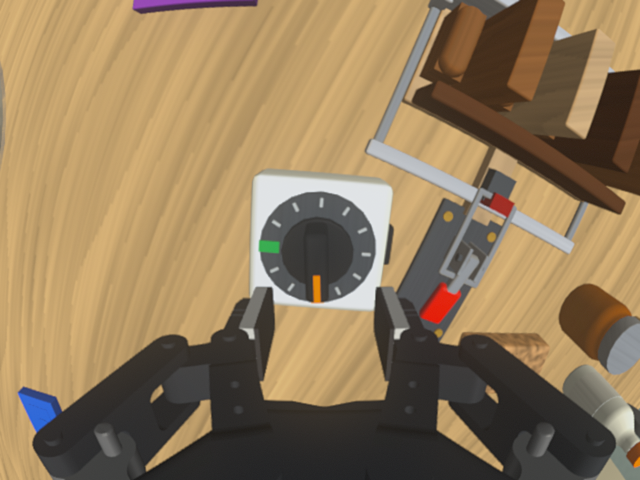

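Call:
jog_arm --pt "0 0 0 2 -0.3 -0.3 0.5" --pt "0 0 0 2 -0.4 -0.3 0.5" --pt "0 0 0 0 0 0 0.5" --pt "0 0 0 0 0 0 0.5"

```text
clock: 57.5
eef_pos: [449.6, 89.6, 100.8]
tcp_rot: [-1.332, 1.568, -0.846]
contact_force: [0.5, -0.5, 0.1]
opening: 0.504
```

Run:
```python
from h import *
p,R,s=tool(); st(); plan([449.5,90.1,58],RK(28.3),3,op=0.5)
```

```text
t 57.5 p [449.61   89.614 100.825] q [ 0.195  0.28   2.094 -0.003  0.766 -0.288] F [ 0.538 -0.481  0.082] op 0.5040967718622112
pos [449.61   89.614 100.825] dp [ -0.11    0.486 -42.825] rot [-0.482  0.033  0.14 ] n 3
[ [-0.2, 0.0, 0.0, 1.43, 0.02, 0.0, 0.5], [-0.2, 0.0, 0.0, 1.43, 0.02, 0.0, 0.5], [-0.2, 0.0, 0.0, 1.43, 0.02, 0.0, 0.5] ]
```

Call:
jog_arm --pt "-0.2 0 0 1.4 0 0 0.5" --pt "-0.2 0 0 1.4 0 0 0.5" --pt "0 0 0 1.4 0 0 0.5" --pt "0 0 0 0 0 0 0.3" --pt "0 0 0 0 0 0 0.1" --pt "0 0 0 0 0 0 0.1" --pt "0 0 0 0 0 0 0.05" --pt "0 0 0 0 0 0 0.05" --force 30

```text
clock: 58.3
eef_pos: [449.9, 89.8, 59.7]
tcp_rot: [-0.825, 1.567, -0.331]
contact_force: [0.5, 1.2, 6.0]
opening: 0.154
```

Run:
```python
from h import *
p,R,s=tool(); st(); print('z dir',np.degrees(np.arctan2(R[1,2],R[0,2])),'tau',s['wrist_torque']); shot('wrist','w38')
```

```text
t 58.3 p [449.855  89.839  59.686] q [ 0.195  0.355  2.119 -0.003  0.664 -0.296] F [0.462 1.222 5.995] op 0.15417080284710236
z dir 28.285760093376837 tau [ 0.063  0.115 -0.058]
```

View pics/w38.png

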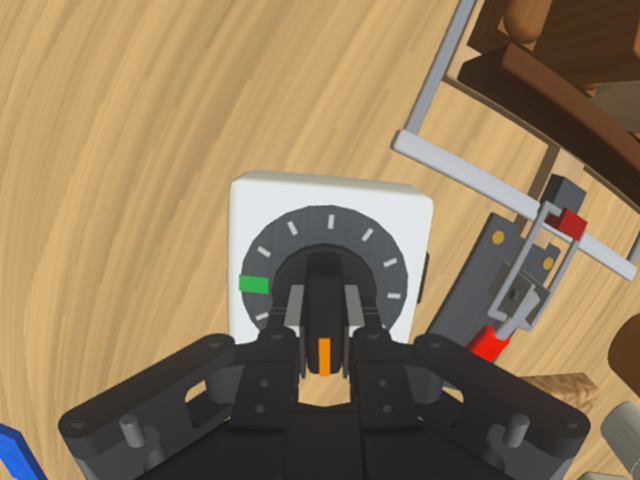

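Call:
jog_arm --pt "8 0 0 0 0 0 0.05" --pt "8 0 0 0 0 0 0.05" --pt "8 0 0 0 0 0 0.05" --pt "8 0 0 0 0 0 0.05" --pt "8 0 0 0 0 0 0.05" --pt "8 0 0 0 0 0 0.05" --pt "0 0 0 0 0 0 0.05"

```text
clock: 59.05
eef_pos: [449.7, 89.8, 59.6]
tcp_rot: [-0.035, 1.567, -0.384]
contact_force: [-0.5, 0.4, 8.5]
opening: 0.155
```

Run:
```python
from h import *
p,R,s=tool(); st(); print('z dir',np.degrees(np.arctan2(R[1,2],R[0,2])),'tau',s['wrist_torque']); shot('wrist','w39')
plan([449.6,89.9,59.7],RK(-68.4),6,op=0.05)
```

```text
t 59.05 p [449.669  89.797  59.643] q [ 0.195  0.355  2.119 -0.003  0.664  0.547] F [-0.522  0.356  8.537] op 0.15509008407812072
z dir -19.995725036373674 tau [ 0.12   0.247 -0.031]
pos [449.685  89.816  59.638] dp [-0.085  0.084  0.062] rot [48.614  0.211 -0.087] n 6
[ [8.1, 0.0, -0.0, -0.0, 0.0, -0.0, 0.05], [8.1, 0.0, -0.0, -0.0, 0.0, -0.0, 0.05], [8.1, 0.0, -0.0, -0.0, 0.0, -0.0, 0.05], [8.1, 0.0, -0.0, -0.0, -0.0, -0.0, 0.05], [8.1, 0.0, -0.0, -0.0, -0.0, -0.0, 0.05], [8.1, 0.0, -0.0, -0.0, -0.0, -0.0, 0.05] ]
```

View pics/w39.png

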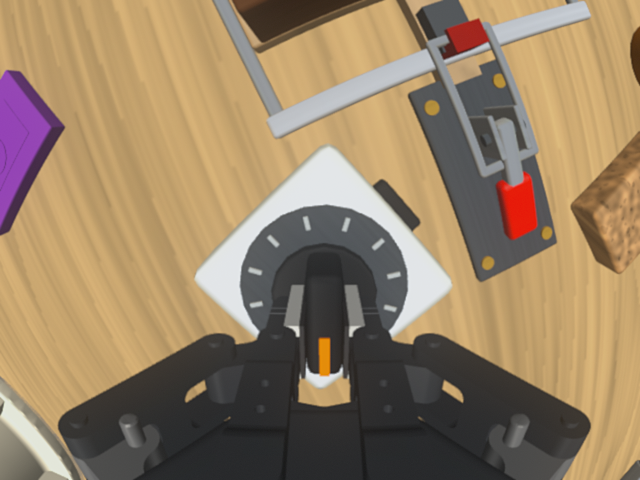

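Turning as intended, and the latch is still shut. I'll finish the turn.

Call:
jog_arm --pt "8 0 0 0 0 0 0.05" --pt "8 0 0 0 0 0 0.05" --pt "8 0 0 0 0 0 0.05" --pt "8 0 0 0 0 0 0.05" --pt "8 0 0 0 0 0 0.05" --pt "8 0 0 0 0 0 0.05" --pt "0 0 0 0 0 0 0.05" --pt "0 0 0 0 0 0 0.05"

```text
clock: 59.9
eef_pos: [449.6, 89.9, 59.6]
tcp_rot: [0.819, 1.567, -0.363]
contact_force: [-2.0, 1.5, 7.9]
opening: 0.157
```

Run:
```python
from h import *
p,R,s=tool(); st(); print('z dir',np.degrees(np.arctan2(R[1,2],R[0,2]))); shot('wrist','w40')
```

```text
t 59.9 p [449.604  89.912  59.65 ] q [ 0.196  0.355  2.119 -0.003  0.665  1.38 ] F [-1.958  1.545  7.863] op 0.15663328666457962
z dir -67.73693753111452
```

Call:
jog_arm --pt "0 0 0 0 0 0 0.2" --pt "0 0 0 0 0 0 0.4" --pt "0 0 0 0 0 0 0.5" --pt "0 0 0 -2 0 0 0.5" --pt "0 0 0 -3 0 0 0.5" --pt "0 0 0 -3 0 0 0.5" --pt "0 0 0 0 0 0 0.5" --pt "0 0 0 0 0 0 0.5"

```text
clock: 60.75
eef_pos: [449.1, 89.8, 139.2]
tcp_rot: [0.772, 1.567, -0.409]
contact_force: [0.0, -0.6, -0.6]
opening: 0.502
```

Run:
```python
from h import *
p,R,s=tool(); st(); im,d=shot('wrist','w41'); knob('w',im,d,wdeproj(d,p,R))
```

```text
t 60.75 p [449.127  89.786 139.19 ] q [ 0.196  0.214  2.068 -0.003  0.856  1.379] F [ 0.024 -0.564 -0.568] op 0.5016530235737594
w green 19 [413.098  75.253  46.359] orange 198 [438.214  85.919  82.867] bar c [448.687  90.101] [45.102 14.08 ] 21.732120513916016 81.75883639895159 dial [443.027  86.406] [54.902 31.194]
pointer -158.2318998187821 11.277018259659489 green -157.3533719787444 38.56248212878599 sel 359.1214721599623
```

View pics/w41.png

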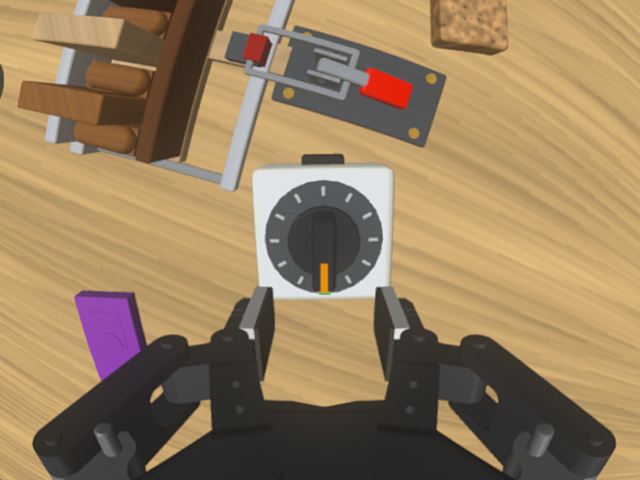

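Call:
jog_arm --pt "0 0 0 -4 0 0 0.5" --pt "0 0 0 -4 0 0 0.5" --pt "0 0 0 -4 -3 0 0.5" --pt "0 0 0 0 -4.5 0 0.5" --pt "0 0 0 0 -4.5 0 0.5" --pt "0 0 0 0 -4.5 0 0.5" --pt "0 0 0 0 0 0 0.5" --pt "0 0 0 0 0 0 0.5"

```text
clock: 61.6
eef_pos: [295.2, 27.1, 258.0]
tcp_rot: [0.442, 1.568, -0.74]
contact_force: [-0.1, 0.1, 0.3]
opening: 0.499
```

Run:
```python
from h import *
p,R,s=tool(); st(); im,d=shot('top','t42'); 
try: knob('top',im,d,deproj('top',d))
except Exception as e: print(e)
im,d=shot('scene','s42')
try: knob('scene',im,d,deproj('scene',d))
except Exception as e: print(e)
cv2.imwrite('pics/s42c.png',cv2.resize(cv2.imread('pics/s42_full.png')[100:340,290:530],None,fx=2.5,fy=2.5))
W=torack(deproj('scene',d)); m=(W[...,2]>100)&(W[...,2]<125)&(np.abs(W[...,0])<90)&(np.abs(W[...,1])<60)
nl,lab,stt,ce=cv2.connectedComponentsWithStats(m.astype(np.uint8))
for i in range(1,nl):
    if stt[i,4]>20: P=W[lab==i]; print('panel',P.mean(0),P[:,2].max())
```

```text
t 61.6 p [295.214  27.139 257.975] q [ 0.089 -0.245  2.211 -0.002  1.173  1.272] F [-0.055  0.097  0.313] op 0.49946324635537087
top green 29 [419.908  78.216  45.227] orange 14 [438.502  85.599  81.988] bar c [448.793  89.646] [43.972 13.929] 21.752519607543945 81.16159813971093 dial [449.876  90.653] [75.472 75.992]
pointer -158.53395807176685 11.05833436693336 green -158.41148481340957 31.064527482679388 sel 359.8775267416427
scene green 20 [418.578  79.156  46.719] orange 0 [nan nan nan] bar c [450.142  89.784] [43.231 17.86 ] 22.28347396850586 82.04506883318166 dial [450.079  91.405] [75.661 75.289]
pointer nan nan green -161.39149065394435 33.30552186442331 sel nan
panel [-55.436  -4.343 113.32 ] 120.24105641444032
panel [-16.069  -4.288 113.327] 121.058171417822
panel [ 24.463  -4.444 113.553] 122.00197109322653
panel [ 63.366  -4.436 113.598] 121.32226221506016h.py:106: RuntimeWarning: Mean of empty slice.
  print(n,'green',len(G),G.mean(0),'orange',len(O),O.mean(0),'bar c',np.array(c),np.array(s),a,T[:,2].mean(),'dial',np.array(cd),np.array(sd))
  ret = um.true_divide(
h.py:107: RuntimeWarning: Mean of empty slice.
  c=np.array(c); vo=O.mean(0)[:2]-c; vg=G.mean(0)[:2]-c
```

View pics/t42.png

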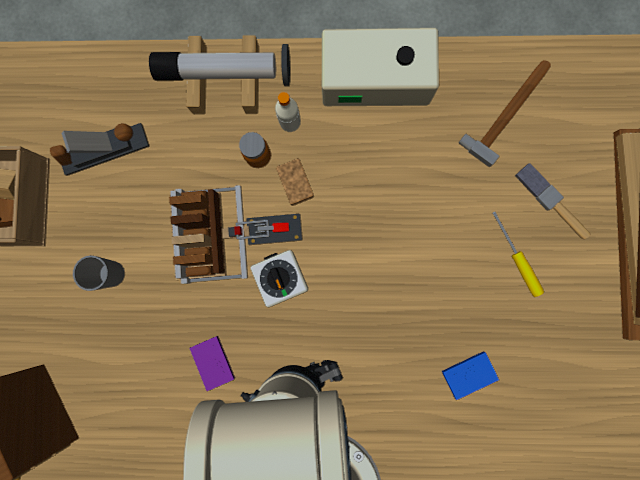

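View pics/s42c.png

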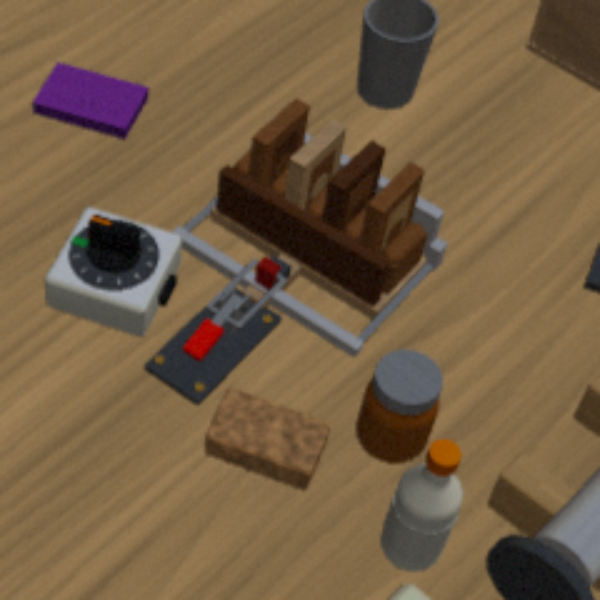

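```bash
python3 -c "
from rig import r
print(r.sign_off())"
```

```text
the job is handed in; nothing more can be done
None
```

The job is done and handed in at about 62 s of the 210 s allowed; `sign_off` gives no verdict.

- **Panels:** All four stand upright, one to a slot. From the robot outward they are panel 0, 2, 1 and 3. Panel 1 had been knocked about 50 mm aside, so I re-measured it before picking it up.
- **Latch:** The loop's rod landed on the ledge past the keeper's lip and was then drawn under it. The lever is fully shut: its slope measured about 15° below level, and the keeper and jaw moved about 13.5 mm.
- **Selector:** I turned it about 96° clockwise, which was the shorter way. At the end the wrist camera read it about 0.9° off the green mark and the top camera about 0.1° off. The scene camera did not see enough of the orange tip for a reading.
- **Bystanders:** The last pictures show the glue bottle and varnish jar upright, with the blue and purple look-alikes untouched.

My first placing pose ran into joint 4's limit, so I placed every panel from the far side of the rack instead. The scene camera reads the panels' tops about 4 mm off the slot centres in rack x and about 4–5 mm too high. Its readings ran high throughout the job. All four panels went in and stood without any contact force that mattered.

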